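# Feel which chilling-ball tins are stocked and pour them at the turntable gate

## Task

Tilt each of the three tins gently and feel how the weight inside shifts, to tell the stocked ones (two or three steel chilling balls) from the nearly empty (one ball or none). Tip each stocked tin slowly into the empty bowl at the turntable's red gate, then turn the table on by one click so that the next empty bowl faces the gate, and stand the emptied tin upright in the grey wash tray. Nearly empty tins stay unpoured, are never tipped steeply, and end standing upright on the mat with what they hold; leave everything else where it is.

Things in the scene. Friction and masses are not known exactly. Their poses are not given: they have to be found in the camera images.
- tin_a_mid (a point): Centre (half-way up, along and across) of an opaque green tin with a closed brass-coloured top and paper band, 170 mm long (its x), 64 wide (its y), 72 high (its z). Only opening: the mouth in its +x end (at the start it faces roughly towards the robot's side). Inside, a floor 110 mm long from the closed end, then a 25 degree ramp up to a lip 28 mm above the underside at the mouth. Hold across its width.
- tin_b_mid (a point): Centre of a tin of the same kind as tin_a, reported the same way. All tins: a stocked one holds two or three steel balls (28 mm, 90 g each, not reported), a nearly empty one holds one or none; one or two of the three tins are stocked. The tin itself weighs 155 to 365 g, its centre of mass within 10 mm of its centre, so heaviness alone is no proof.
- tin_c_mid (a point): Centre of a tin of the same kind as tin_a, reported the same way. All tins: tilted slowly 12 degrees mouth-down, then 12 mouth-up, one ball shifts the moment about the tin's y axis by about 0.07 N m, two by about 0.14 and three by 0.2, beside what the tin's own weight does. Tilted slowly by less than 18 degrees nothing falls out; 45 to 55 degrees mouth-down empties it.
- mat: Black rubber stock mat, 380 mm (its x) by 300 mm (its y), 3 mm thick, fixed, on the robot's left; all tins start on it. Origin: centre of its underside.
- tray_in (a point): Centre of the inner floor (5 mm above the counter) of the fixed grey wash tray, 230 mm (its x) by 270 mm (its y) outside, walls 5 mm thick and 22 mm high; two tins fit side by side with their length along its x, at y = -60 mm and +60 mm.
- turn (a joint): Angle of the white turntable (304 mm across, its top 34 mm above the counter) on its fixed stand, rad, counter-clockwise seen from above. It clicks into rest at 0, 1.047 and 2.094 and snaps to the nearer click when let go; it starts at 0. About 0.4 N m takes it over a click. At 0 bowl 0 is at the gate, then bowl 1, bowl 2.
- handle (a point): Centre of the red bar grip on the turntable's axis: 70 mm long (x of this frame, which turns with the table), 18 mm thick (its y), 36 mm high, its top 113 mm above the counter.
- gate (a point): Point over the gate, the place beside the red block on the robot's side of the stand: the centre of the mouth of whichever bowl stands there lies 4 mm above this point (bowl rims are 89 mm above the counter). Frame: its -x points from the turntable's axis to the gate.
- bowl0 (a point): Centre of the inner floor of white bowl 0 (38 mm above the counter), fixed on the turntable 100 mm from its axis; inside 80 mm across at the floor, 90 mm at the rim, 51 mm deep.
- bowl1 (a point): Centre of the inner floor of white bowl 1 (38 mm above the counter), fixed on the turntable 100 mm from its axis; inside 80 mm across at the floor, 90 mm at the rim, 51 mm deep.
- bowl2 (a point): Centre of the inner floor of white bowl 2 (38 mm above the counter), fixed on the turntable 100 mm from its axis; inside 80 mm across at the floor, 90 mm at the rim, 51 mm deep.
- ketchup: Bystander, not to be moved: red squeeze bottle, 54 mm across, 160 mm high. Origin: centre of its underside.
- spice: Bystander, not to be moved: yellow can, 66 mm across, 100 mm high. Origin: centre of its underside.
- cup: Bystander, not to be moved: white cup, 80 mm across, 100 mm high. Origin: centre of its underside.
- jar: Bystander, not to be moved: amber jar, 80 mm across, 110 mm high. Origin: centre of its underside.

How it is judged:
By the outcome, as a careful person would: the job done as asked, in the order asked, and still so for the second after the job is handed in, with the robot touching nothing.
Of ball_a0, ball_a1, ball_a2, ball_b0, ball_b1, ball_b2, ball_c0, ball_c1, ball_c2 only 4 to 5 are there at a start; the rules pass over those that are not, and their reading is None.
At some moment in a run one of tin_a, tin_b, tin_c may be knocked a few centimetres aside while the robot is not near it.
It also fails if it takes over 210 s, if anything falls off the work surface, if the arm or the gripper's body presses on something with over 40 N, if the wrist force passes 120 N, or if a joint passes its speed limit or range.

## Robot

A 7-joint arm with a two-finger parallel gripper is mounted at the origin on the work surface. World frame = base frame: x ahead of the robot, y to its left, z up, the work surface at z = 0. Lengths are in m, angles in rad, forces in N, time in s.
With the tool pointing down it reaches from about 0.35 to 0.9 m from the base axis. Payload 8.1 kg.
Tool frame: the origin (TCP) lies between the finger pads; the fingertips stand 8 mm ahead of it and the grasp point (between the pads) lies 11 mm behind it (arm.tcp_to_tips is the distance from the TCP to the fingertips, in m); z points along the fingers, x is the direction in which the jaws open and shut, and the axes are right-handed (so a half turn about z gives the same grasp; the last joint's range is limited). The gripper opens to 92 mm and grips with 3 to 60 N. Pads are 19 mm wide; open, the fingers measure 130 mm over their backs; the gripper's body (75 mm by 190 mm) begins 47 mm behind the grasp point.
Start: joints at [-1.284, 0.434, 0.025, 1.573, -0.012, 1.134, -0.075], TCP at [0.238, 0.578, 0.235] pointing down, gripper open.
Joint ranges: [-2.62, 2.62], [-0.44, 2.09], [-1.27, 1.32], [0.08, 2.57], [-1.32, 4.46], [0.12, 2], [-2.74, 2.74]. Speed limits (rad/s): [2.22, 2.22, 3.01, 3.01, 3.14, 3.14, 3.14].

## Interface

Orientations are given as a rotation vector (axis times angle).
In Python, from cell import arm, eyes gives the robot as it stands.
- The arm moves only by the tool play_rows, never from a script. Its argument "rows" is a list of rows, each a list of 3 entries, a list of its own where there are three numbers: the shift along the tool's x, y, z each as a share of 50 cm, from -1 to 1, then the turn, a rotation vector about the tool's x, y, z each as a share of 60 degrees, from -1 to 1, then the opening, from -1 (shut) to 1 (fully open), so that 0 is half open. In form: [[[dx, dy, dz], [ax, ay, az], grip], ...]. A call has 1 to 10 rows; each row is the pose to reach, as a shift and turn from the pose commanded when the call began, along the tool's axes at that moment; what a row does not reach only later rows make up. A row lasts 1/10 s, in which the tool goes at most 50 mm and 8.59 degrees, less where a joint would pass 70% of its speed; a pose out of reach is approached as far as the arm can. A call with a number of a shift or a turn outside -1 to 1 is refused whole. A call with a gripper value outside its range is refused whole. The fingers move at their own pace and stop on an object; "newtons" is the grip in N (left out, the last holds). Time passes only in rows, so rows that repeat a pose let the fingers close. It gives the time, the measured TCP pose, the force and the opening at its end, in the units of the state.
- arm.observe(): the state, without advancing time (a new reading comes with each control period).
- eyes.get_image(name): name is "scene" or "side" or "wrist"; returns (picture, depth): 400x640x3 uint8, red, green, blue; 400x640 float32, m along the optical axis (not along the pixel's ray), 0 where there is no reading.
- eyes.get_calibration(name): a dict with "intrinsics" (3x3 intrinsics, pixels), "k1" (the pictures are not rectified: a ray, as slopes to the right and down, at radius r is drawn at 1 + k1 r^2 times it, then the intrinsics apply), "R" (3x3) and "t" (3): a world point X has camera coordinates R X + t. Camera axes: x right, y down, z forward; pixel columns grow to the right and rows downward; lengths in m; the calibration is good to about 2 mm. A picture is of the moment at which its call begins: read the wrist's pose just before it. get_calibration takes no time and is no camera call; for the wrist camera it gives the pose at the moment of the call.
- arm.sign_off(): hands the job in, once; it reports no verdict.
The state is a dict: "clock": time; "joints": joint angles; "dq": joint speeds; "joint_efforts": joint torques, N m; "position": TCP position; "ee_rot": TCP orientation; "force": force on the tool from outside, world axes, zero at the start; "ft_torque": the same for the moment, N m; "width": opening from 0.0 (shut) to 1.0 (fully open).
Only numpy, scipy, OpenCV 4.12 (cv2) and the standard library are available. Lean on these libraries where they do the work, as an engineer would, in place of code of your own. Each camera call takes 0.05 s, during which the arm holds its last target.

## Working session

There is one attempt and no reset: what is moved stays moved. The work goes in short steps, Python scripts to look and compute and a tool call to move; the robot and the scene stay as the last step left them, time stands still between calls to the robot, and variables do not carry over. Pictures are saved under pics/ and viewed, and the job is handed in when it is done.

Besides the shell and the picture viewer there is one more tool, called after "Request:" in YAML: its name, and indented under it one key for each argument. play_rows: Moves the arm, as the interface text tells. Its arguments: {"type":"object","properties":{"rows":{"type":"array","items":{"type":"array"}},"newtons":{"type":"number"}},"required":["rows"]}

```bash
ls -la; mkdir -p pics; cat > h.py <<'E'
import numpy as np, cv2
from scipy.spatial.transform import Rotation as R
from cell import arm, eyes
def snap(n,f):
    im,d=eyes.get_image(n); cv2.imwrite('pics/'+f+'.png',im[:,:,::-1]); np.savez('pics/'+f,im=im,d=d,**{k:np.array(v) for k,v in eyes.get_calibration(n).items()})
    return im,d
def load(f): return np.load('pics/'+f+'.npz')
def ray(c,u,v):
    K=c['intrinsics']; xd=np.array([(u-K[0,2])/K[0,0],(v-K[1,2])/K[1,1]]); k=float(c['k1']); x=xd.copy()
    for _ in range(20): x=xd/(1+k*(x**2).sum())
    Rm=c['R']; return -Rm.T@c['t'], Rm.T@np.array([x[0],x[1],1.])
def onz(c,u,v,z):
    o,r=ray(c,u,v); return o+r*(z-o[2])/r[2]
def cloud(c):
    K=c['intrinsics'];h,w=c['d'].shape;vv,uu=np.mgrid[:h,:w];xd=np.stack([(uu-K[0,2])/K[0,0],(vv-K[1,2])/K[1,1]],-1);x=xd.copy();k=float(c['k1'])
    for _ in range(20): x=xd/(1+k*(x**2).sum(-1,keepdims=True))
    d=c['d'][...,None]; P=np.concatenate([x*d,d],-1); return (P-c['t'])@c['R']
E
python3 - <<'E'
from h import *
s=arm.observe(); print(s); print(arm.tcp_to_tips)
for n in ['scene','side','wrist']:
    im,d=snap(n,n+'0'); c=eyes.get_calibration(n); print(n,c['k1'],(-np.array(c['R']).T@np.array(c['t'])).round(3),np.array(c['R'])[2].round(3))
E
```

```text
total 12
drwxr-xr-x  3 agent agent 4096 Dec  6 22:53 .
drwxr-xr-x 23 root  root  4096 Dec  6 22:53 ..
drwxr-xr-x  2 agent agent 4096 Dec  6 22:53 pics
{'clock': 0.0, 'joints': array([-1.28359149,  0.4351846 ,  0.02496648,  1.57409427, -0.01160002,
        1.13397909, -0.0751143 ]), 'dq': array([ 9.59598629e-04,  6.95169014e-05, -3.67104696e-04,  4.52905717e-05,
        3.84234292e-03, -9.61286596e-05, -7.84114788e-04]), 'joint_efforts': array([-5.65109385e-04, -6.67827201e+01,  9.84249003e-01, -3.14460039e+01,
       -6.06480846e-02,  4.27859975e-02,  1.77134852e-04]), 'position': array([0.2373664 , 0.57764098, 0.23396981]), 'ee_rot': array([ 2.60888465e+00,  1.74851940e+00, -1.85722437e-03]), 'force': array([-0.60378829,  0.81829936, -0.47623056]), 'ft_torque': array([-0.00074738, -0.01172735,  0.03820089]), 'width': 1.001983613304418}
0.008
scene -0.14156673374172113 [1.251 0.135 1.253] [-0.497 -0.096 -0.863]
side -0.09843182075772518 [ 0.315 -1.108  1.044] [ 0.153  0.747 -0.647]
wrist -0.038042757271128734 [0.173 0.605 0.383] [ 0.241 -0.099 -0.965]
```

View pics/scene0.png

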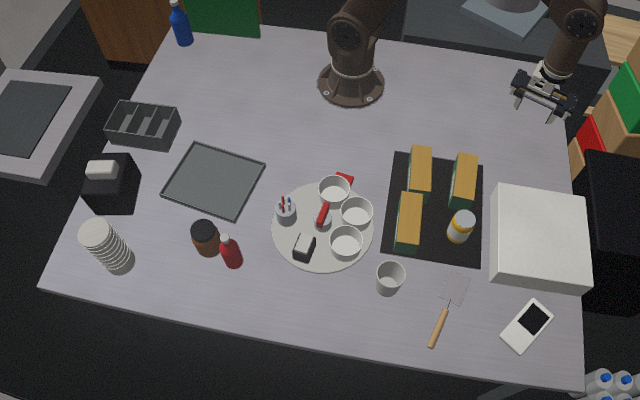

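View pics/side0.png

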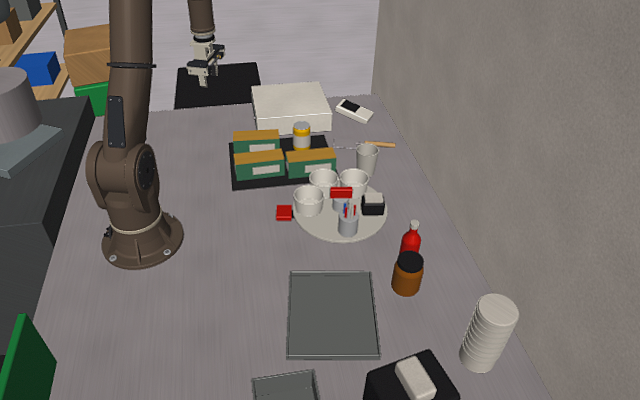

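View pics/wrist0.png

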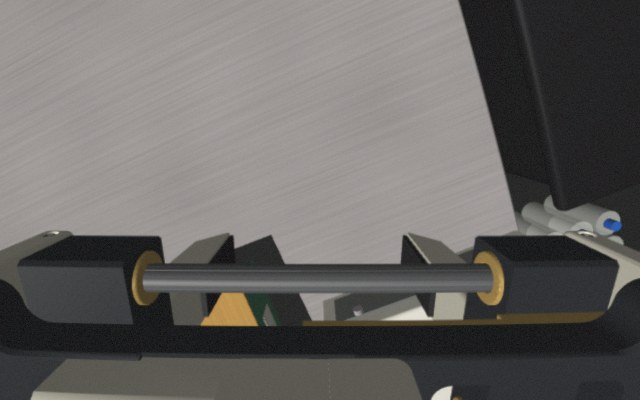

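```bash
cat > m.py <<'E'
from h import *
def tins(f,show=True):
    c=load(f);im=c['im'];P=cloud(c);hsv=cv2.cvtColor(im,cv2.COLOR_RGB2HSV)
    m=((hsv[...,0]>12)&(hsv[...,0]<24)&(hsv[...,1]>120)&(hsv[...,2]>90)&(P[...,2]>.05)&(P[...,2]<.15)).astype(np.uint8)
    m=cv2.morphologyEx(m,cv2.MORPH_OPEN,np.ones((2,2)))
    n,l,st,_=cv2.connectedComponentsWithStats(m); out=[]
    for i in range(1,n):
        if st[i,4]<120: continue
        cs,_=cv2.findContours((l==i).astype(np.uint8),cv2.RETR_EXTERNAL,cv2.CHAIN_APPROX_NONE)
        z=np.median(P[l==i][:,2]); k=max(cs,key=cv2.contourArea)[:,0]
        q=np.array([onz(c,u,v,.075)[:2] for u,v in k]); r=cv2.minAreaRect((q*1000).astype(np.float32))
        out.append(r); 
        if show: print(f,'ztop',z.round(3),'px',st[i],np.round(r[0],1),np.round(r[1],1),round(r[2],1))
    return out
if __name__=='__main__':
    import sys
    for f in sys.argv[1:]: tins(f)
E
python3 m.py scene0 side0
python3 - <<'E'
from h import *
for f in ['scene0','side0']:
    c=load(f);im=c['im'];P=cloud(c);hsv=cv2.cvtColor(im,cv2.COLOR_RGB2HSV)
    red=((hsv[...,0]<6)|(hsv[...,0]>174))&(hsv[...,1]>150)&(hsv[...,2]>70)
    n,l,st,ce=cv2.connectedComponentsWithStats(red.astype(np.uint8))
    for i in range(1,n):
        if st[i,4]>25: 
            p=P[l==i]; p=p[abs(p[:,0])<2]; print(f,'red',ce[i].round(),st[i,4],'med',np.median(p,0).round(3),'zmax',np.percentile(p[:,2],95).round(3))
    # bowls by height near rim
    m=(abs(P[...,2]-.089)<.006)&(hsv[...,1]<50)&(P[...,0]>.3)&(P[...,0]<.9)&(abs(P[...,1])<.3)
    n,l,st,ce=cv2.connectedComponentsWithStats(m.astype(np.uint8))
    for i in range(1,n):
        if st[i,4]>20:
            k=np.argwhere(l==i); q=np.array([onz(c,u,v,.089)[:2] for v,u in k]); (x,y),r=cv2.minEnclosingCircle((q*1000).astype(np.float32)); print('rim',ce[i].round(),st[i,4],x,y,r)
E
```

```text
scene0 ztop 0.073 px [411 146  22  46 886] [394.9 281.5] [168.1  62.1] 2.1
scene0 ztop 0.073 px [454 153  25  48 914] [397.1 422. ] [ 64.2 168.4] 86.1
scene0 ztop 0.073 px [ 398  192   26   54 1138] [574.8 263.6] [170.2  64.6] 0.8
side0 ztop 0.139 px [  65   25   46   49 1872] [-396.7 1387. ] [234.7 597.3] 10.3
side0 ztop 0.073 px [234 130  46  12 438] [391.1 404.7] [ 65.4 166.7] 85.6
side0 ztop 0.072 px [287 149  50  15 516] [568.4 247.3] [167.9  65.2] 0.5
side0 ztop 0.072 px [235 150  50  16 525] [389.6 265.7] [169.5  64.8] 1.8
side0 ztop 0.075 px [397 268  27  19 283] [ 727.3 -342.8] [57.9 69.7] 70.3
scene0 red [590. 136.] 656 med [-0.357  1.166 -0.448] zmax -0.396
scene0 red [346. 177.] 63 med [0.431 0.057 0.018] zmax 0.023
scene0 red [322. 212.] 104 med [0.624 0.013 0.111] zmax 0.115
scene0 red [223. 249.] 84 med [ 0.787 -0.229  0.107] zmax 0.122
rim [330. 177.] 40 499.62255859375 13.810330390930176 35.99961471557617
rim [348. 219.] 329 627.937255859375 45.49152374267578 122.59342956542969
rim [286. 216.] 47 634.7879638671875 -92.59152221679688 27.237321853637695
rim [303. 245.]
[... 216 characters left out ...]
red [341. 192.] 239 med [0.618 0.004 0.102] zmax 0.112
side0 red [284. 213.] 242 med [0.442 0.032 0.017] zmax 0.021
side0 red [411. 241.] 355 med [ 0.76  -0.238  0.104] zmax 0.131
rim [367. 147.] 59 764.8142700195312 238.78558349609375 37.08844757080078
rim [366. 156.] 62 756.5789184570312 208.95254516601562 36.907875061035156
rim [315. 172.] 23 561.1859741210938 127.15190887451172 30.801897048950195
rim [317. 185.] 131 543.7857666015625 67.86824798583984 95.53363037109375
rim [351. 177.] 72 677.7301635742188 82.79288482666016 48.83963394165039
rim [373. 198.] 148 714.8143920898438 -25.64944076538086 34.99069595336914
rim [347. 222.] 67 610.387451171875 -108.02760314941406 30.701641082763672
```

```bash
python3 - <<'E'
from h import *
for f in ['scene0','side0','wrist0']:
    c=load(f);P=cloud(c);im=c['im'];print(f,c['intrinsics'].round(1).tolist(),c['k1'])
    m=(abs(P[...,2])<.02)
    for x in np.arange(.0,.9,.2):
        print([ (len(q),np.median(q[:,2]).round(4)) if len(q)>20 else None for y in np.arange(-.6,.7,.2) for q in [P[m&(abs(P[...,0]-x)<.03)&(abs(P[...,1]-y)<.03)]]])
    if f!='wrist0':
        # black mat bounds
        g=im.max(-1)<45; mm=m&g&(P[...,0]>.2)&(P[...,1]>.1)&(P[...,1]<.6)&(P[...,0]<.8)
        n,l,st,ce=cv2.connectedComponentsWithStats(mm.astype(np.uint8)); i=1+st[1:,4].argmax(); k=np.argwhere(l==i); q=np.array([onz(c,u,v,.003)[:2]*1000 for v,u in k]).astype(np.float32); print('mat',cv2.minAreaRect(q))
E
```

```text
scene0 [[466.1, 0.0, 322.7], [0.0, 466.1, 202.4], [0.0, 0.0, 1.0]] -0.14156673374172113
[(155, np.float64(-0.0022)), (172, np.float64(-0.0028)), (178, np.float64(-0.0022)), None, (184, np.float64(-0.0021)), (196, np.float64(-0.0023)), (156, np.float64(-0.0029))]
[(193, np.float64(-0.0018)), (208, np.float64(-0.0019)), (215, np.float64(-0.0017)), (231, np.float64(-0.0017)), (228, np.float64(-0.0014)), (236, np.float64(-0.0022)), (230, np.float64(-0.0014))]
[None, (217, np.float64(0.0038)), (260, np.float64(-0.002)), (243, np.float64(-0.002)), (285, np.float64(0.0004)), (93, np.float64(0.0019)), None]
[(168, np.float64(-0.0001)), (298, np.float64(0.004)), (322, np.float64(-0.0016)), None, (355, np.float64(0.0006)), (312, np.float64(0.0024)), None]
[None, (359, np.float64(-0.0009)), (348, np.float64(-0.0001)), (420, np.float64(-0.0011)), (370, np.float64(-0.0009)), (419, np.float64(0.0002)), (148, np.float64(-0.0009))]
mat ((478.70391845703125, 396.63970947265625), (184.96453857421875, 373.6441955566406), 89.90116119384766)
side0 [[480.6, 0.0, 317.0], [0.0, 480.6, 199.1], [0.0, 0.0, 1.0
[... 619 characters left out ...]
oat64(-0.0004)), (391, np.float64(-0.0004)), (38, np.float64(-0.0004)), (195, np.float64(-0.0023)), (153, np.float64(-0.0022)), (66, np.float64(0.0021)), (95, np.float64(-0.0005))]
mat ((418.9019775390625, 335.6317138671875), (291.4464111328125, 268.5061950683594), 89.70359802246094)
wrist0 [[310.7, 0.0, 317.7], [0.0, 310.7, 203.3], [0.0, 0.0, 1.0]] -0.038042757271128734
[None, None, None, None, None, (2755, np.float64(-0.001)), (135, np.float64(-0.0009))]
[None, None, None, None, None, (2044, np.float64(-0.0008)), (2454, np.float64(-0.0007))]
[None, None, None, None, None, None, (171, np.float64(-0.0005))]
[None, None, None, None, None, None, None]
[None, None, None, None, None, None, None]
```

```bash
python3 - <<'E'
import cv2
a=cv2.imread('pics/scene0.png')[140:290,250:500]; cv2.imwrite('pics/z1.png',cv2.resize(a,None,fx=3.2,fy=3.2,interpolation=cv2.INTER_CUBIC))
a=cv2.imread('pics/side0.png')[110:250,210:410]; cv2.imwrite('pics/z2.png',cv2.resize(a,None,fx=4,fy=4,interpolation=cv2.INTER_CUBIC))
E
```

```text
(no output)
```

View pics/z1.png

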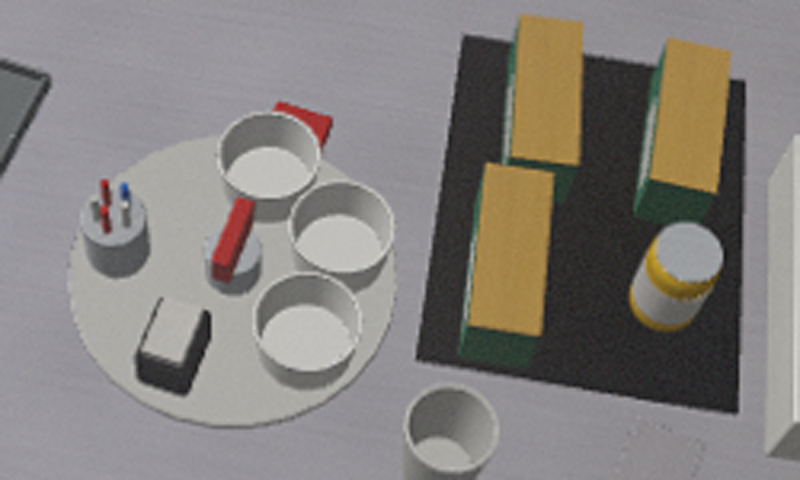

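View pics/z2.png

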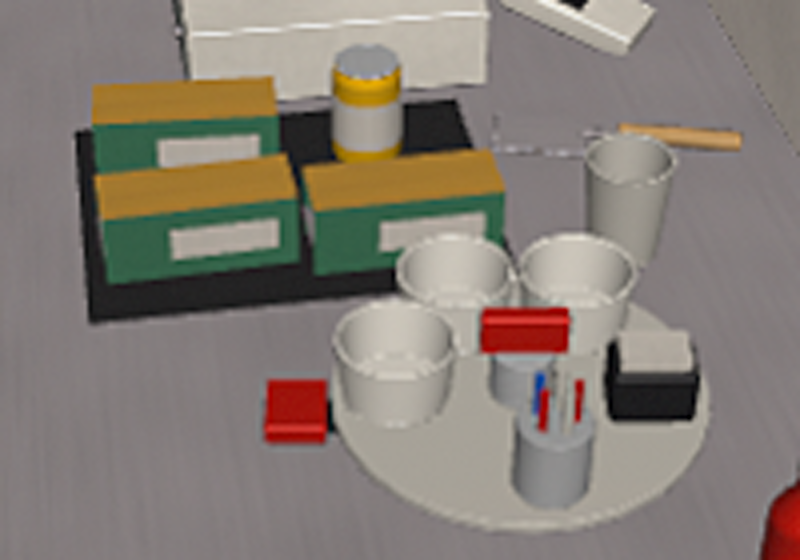

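```bash
python3 - <<'E'
from h import *
c=load('scene0')
for u,v in [(462,36),(745,80),(738,412),(417,360)]: print('mat scene',onz(c,250+u/3.2,140+v/3.2,.003).round(3))
print('base',onz(c,351,88,.02).round(3))
for u,v in [(68,265),(396,260),(235,423)]: print('tt scene',onz(c,250+u/3.2,140+v/3.2,.034).round(3))
c=load('side0')
for u,v in [(77,130),(92,322),(458,100)]: print('mat side',onz(c,210+u/4,110+v/4,.003).round(3))
print('base',onz(c,142,240,.02).round(3))
for u,v in [(335,400),(709,410),(540,527)]: print('tt side',onz(c,210+u/4,110+v/4,.034).round(3))
# gripper points via depth in both
for f in ['scene0','side0']:
    c=load(f);P=cloud(c);m=(abs(P[...,0]-.24)<.15)&(abs(P[...,1]-.58)<.15)&(P[...,2]>.215)&(P[...,2]<.3)
    p=P[m];print(f,len(p),p.min(0).round(3),p.max(0).round(3),np.median(p,0).round(3))
E
```

```text
mat scene [0.291 0.194 0.003]
mat scene [0.289 0.492 0.003]
mat scene [0.665 0.491 0.003]
mat scene [0.666 0.194 0.003]
base [0.049 0.008 0.02 ]
tt scene [ 0.646 -0.137  0.034]
tt scene [0.584 0.16  0.034]
tt scene [0.77  0.044 0.034]
mat side [0.288 0.485 0.003]
mat side [0.287 0.187 0.003]
mat side [0.664 0.479 0.003]
base [ 0.003 -0.025  0.02 ]
tt side [0.472 0.019 0.034]
tt side [ 0.762 -0.041  0.034]
tt side [ 0.6   -0.145  0.034]
scene0 195 [0.213 0.486 0.22 ] [0.306 0.644 0.3  ] [0.257 0.613 0.26 ]
side0 243 [0.171 0.48  0.221] [0.301 0.639 0.3  ] [0.228 0.523 0.263]
```

```bash
cat >> h.py <<'E'
DOWN=lambda yaw: R.from_matrix(np.array([[np.cos(yaw),np.sin(yaw),0],[np.sin(yaw),-np.cos(yaw),0],[0,0,-1.]]))  # tool x at yaw, z down
def rel(p,Rt,base=None):
    """shift/turn in play_rows units from current (or base) pose to target"""
    s=arm.observe()
    p0,R0=(s['position'],R.from_rotvec(s['ee_rot'])) if base is None else base
    d=R0.inv().apply(np.array(p)-p0)/.5; t=(R0.inv()*Rt).as_rotvec()/(np.pi/3)
    print('shift',d.round(3).tolist(),'turn',t.round(3).tolist()); return d,t
def st():
    s=arm.observe(); Rm=R.from_rotvec(s['ee_rot']).as_matrix()
    print('t',round(s['clock'],2),'p',s['position'].round(4),'x',Rm[:,0].round(3),'z',Rm[:,2].round(3),'F',s['force'].round(2),'M',s['ft_torque'].round(3),'w',round(s['width'],3),'q',s['joints'].round(2)); return s
E
python3 - <<'E'
from h import *
s=st(); c=eyes.get_calibration('wrist'); o=-np.array(c['R']).T@np.array(c['t']); R0=R.from_rotvec(s['ee_rot'])
print('cam in tool',R0.inv().apply(o-s['position']),'axes in tool', (np.array(c['R'])@R0.as_matrix()).round(3))
print(np.degrees(np.arctan2(*R0.as_matrix()[1::-1,0])))
rel([.45,.34,.33],DOWN(np.pi/2)); rel([.45,.34,.33],DOWN(-np.pi/2))
E
```

```text
t 0.15 p [0.2374 0.5778 0.2341] x [ 0.38   0.925 -0.001] z [-0.    -0.001 -1.   ] F [ 0.43 -0.17 -0.31] M [-0.004 -0.053 -0.005] w 0.999 q [-1.28  0.44  0.02  1.57 -0.01  1.13 -0.08]
cam in tool [ 0.00025025 -0.06952213 -0.14913836] axes in tool [[ 1.    -0.001 -0.001]
 [ 0.001  0.966 -0.26 ]
 [ 0.001  0.26   0.966]]
67.65970447887388
shift [-0.278, 0.574, -0.191] turn [-0.0, 0.001, -0.372]
shift [-0.278, 0.574, -0.191] turn [0.002, 0.0, 2.628]
```

```bash
python3 - <<'E'
from h import *
rel([.50,.34,.35],DOWN(np.pi/2))
E
```

```text
shift [-0.24, 0.666, -0.231] turn [-0.0, 0.001, -0.372]
```

Request:
play_rows:
  rows:
    - [[-0.24,0.666,-0.23],[0,0,-0.372],1]
    - [[-0.24,0.666,-0.23],[0,0,-0.372],1]
    - [[-0.24,0.666,-0.23],[0,0,-0.372],1]
    - [[-0.24,0.666,-0.23],[0,0,-0.372],1]
    - [[-0.24,0.666,-0.23],[0,0,-0.372],1]
    - [[-0.24,0.666,-0.23],[0,0,-0.372],1]
    - [[-0.24,0.666,-0.23],[0,0,-0.372],1]
    - [[-0.24,0.666,-0.23],[0,0,-0.372],1]
    - [[-0.24,0.666,-0.23],[0,0,-0.372],1]
    - [[-0.24,0.666,-0.23],[0,0,-0.372],1]

```text
clock: 1.15
position: [0.4997, 0.3406, 0.3494]
ee_rot: [-2.222, -2.22, 0.001]
force: [-1.2, 1.0, -0.4]
width: 1.002
```

```bash
python3 - <<'E'
from h import *
st(); snap('wrist','w1'); st()
E
python3 m.py w1
```

```text
t 1.15 p [0.4997 0.3406 0.3494] x [0.001 1.    0.   ] z [-0.001  0.    -1.   ] F [-1.24  1.02 -0.37] M [ 0.101  0.097 -0.021] w 1.002 q [-0.73  0.33  0.07  1.44 -0.02  1.37  0.9 ]
t 1.2 p [0.4989 0.3414 0.3491] x [-0.001  1.     0.   ] z [-0.001  0.    -1.   ] F [ 0.18 -0.5  -0.11] M [0.059 0.042 0.012] w 0.998 q [-0.74  0.33  0.07  1.44 -0.02  1.37  0.9 ]
w1 ztop 0.074 px [ 239   14   60  140 6865] [387.3 279.7] [169.6  64.8] 2.5
w1 ztop 0.074 px [ 348   15   64  141 6776] [389.7 420.1] [ 64.5 169.8] 86.3
w1 ztop 0.074 px [ 235  162   52  103 4653] [561.1 261.7] [153.1  64.9] 0.9
w1 ztop 0.092 px [347 193  40  34 300] [546.5 404.7] [29.6 65. ] 36.8
```

View pics/w1.png

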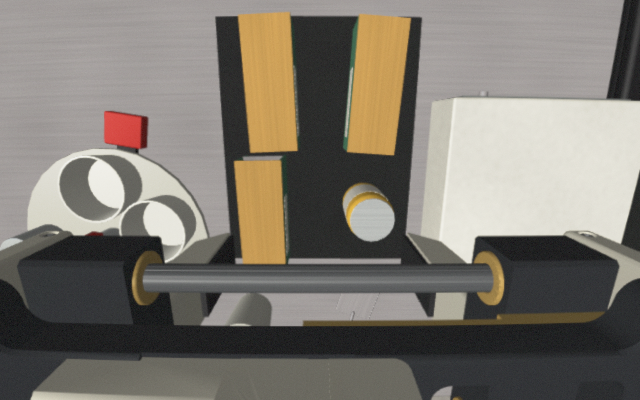

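```bash
python3 - <<'E'
from h import *
for f in ['w1','scene0','side0']:
    c=load(f);im=c['im'];P=cloud(c);hsv=cv2.cvtColor(im,cv2.COLOR_RGB2HSV)
    m=(P[...,0]>.3)&(P[...,0]<.75)&(P[...,1]>.49)&(P[...,1]<.9)&(P[...,2]>.05)&(P[...,2]<.2)&(hsv[...,1]<60)
    p=P[m]; 
    if len(p): print(f,'box',np.percentile(p,[2,50,98],axis=0).round(3).tolist())
    m=(P[...,0]>.5)&(P[...,0]<.66)&(P[...,1]>.33)&(P[...,1]<.47)&(abs(P[...,2]-.1)<.01)
    p=P[m]; 
    if len(p): print(f,'spice',np.percentile(p,[2,50,98],axis=0).round(3).tolist(),len(p))
    red=((hsv[...,0]<6)|(hsv[...,0]>174))&(hsv[...,1]>150)&(hsv[...,2]>70)
    for nm,zl,zh,xy in [('gateblk',.005,.035,.5),('handle',.106,.12,.7)]:
        mm=red&(P[...,2]>zl)&(P[...,2]<zh)&(P[...,0]<xy)&(P[...,0]>.35)&(abs(P[...,1])<.15); k=np.argwhere(mm)
        if len(k)<20: continue
        zz=.113 if nm=='handle' else np.percentile(P[mm][:,2],90)
        q=np.array([onz(c,u,v,zz)[:2]*1000 for v,u in k]).astype(np.float32); print(f,nm,zz.round(3) if nm!='handle' else '',[np.round(a,1) for a in cv2.minAreaRect(q)],len(k))
    m=(abs(P[...,2]-.034)<.005)&(np.hypot(P[...,0]-.62,P[...,1]-.01)<.17)&(hsv[...,1]<60); k=np.argwhere(m); q=np.array([onz(c,u,v,.034)[:2]*1000 for v,u in k]).astype(np.float32); print(f,'table circ',cv2.minEnclosingCircle(q))
    m=(P[...,2]>.05)&(np.hypot(P[...,0]-.62,P[...,1]-.01)<.15)
    for a in range(0,360,30):
        an=np.degrees(np.arctan2(P[...,1]-.01,P[...,0]-.62))%360; mm=m&(abs(an-a)<15)&(np.hypot(P[...,0]-.62,P[...,1]-.01)>.06)
        if mm.sum()>5: print('   ',a,P[mm][:,2].max().round(3),end='')
    print()
E
```

```text
w1 box [[0.401, 0.516, 0.063], [0.489, 0.636, 0.084], [0.594, 0.783, 0.086]]
w1 spice [[0.53, 0.385, 0.091], [0.556, 0.413, 0.102], [0.586, 0.442, 0.104]] 1684
w1 gateblk 0.02 [array([443.1,  48.6]), array([63.4, 49.4]), np.float64(80.6)] 1315
w1 table circ ((602.0810546875, 15.892196655273438), 150.84417724609375)
    90 0.09    120 0.09    150 0.09    180 0.09    210 0.089    240 0.099    270 0.099
scene0 box [[0.411, 0.516, 0.057], [0.574, 0.647, 0.083], [0.703, 0.788, 0.088]]
scene0 spice [[0.537, 0.386, 0.091], [0.567, 0.413, 0.101], [0.593, 0.443, 0.106]] 353
scene0 gateblk 0.021 [array([430.4,  50.3]), array([57.9, 22. ]), np.float64(57.6)] 63
scene0 handle  [array([617.1, -35.7]), array([112.7,  67.1]), np.float64(81.8)] 103
scene0 table circ ((624.7855224609375, 12.625526428222656), 151.78829956054688)
    30 0.093    60 0.096    90 0.092    120 0.092    150 0.092    180 0.094    210 0.09    270 0.138    300 0.101    330 0.101
side0 box [[0.402, 0.509, 0.054], [0.543, 0.612, 0.083], [0.69, 0.785, 0.088]]
side0 spice [[0.533, 0.38, 0.091], [0.558, 0.404, 0.099], [0.584, 0.443, 0.104]] 145
side0 gateblk 0.021 [array([440.4,  28.1]), array([71.5, 47.8]), np.float64(80.6)] 229
side0 handle  [array([609.4, -50.3]), array([130.2,  66.3]), np.float64(82.8)] 108
side0 table circ ((616.9768676757812, 4.955716133117676), 153.26068115234375)
    30 0.092    60 0.091    90 0.09    120 0.091    150 0.09    180 0.089    210 0.09    240 0.098    270 0.135    330 0.099
```

```bash
python3 - <<'E'
from h import *
rel([.387,.280,.14],DOWN(np.radians(92.5)));rel([.387,.280,.036],DOWN(np.radians(92.5)))
E
```

```text
shift [-0.123, -0.223, 0.419] turn [-0.001, -0.0, -0.041]
shift [-0.123, -0.223, 0.627] turn [-0.001, -0.0, -0.041]
```

Request:
play_rows:
  rows:
    - [[-0.123,-0.223,0.419],[0,0,-0.042],1]
    - [[-0.123,-0.223,0.419],[0,0,-0.042],1]
    - [[-0.123,-0.223,0.419],[0,0,-0.042],1]
    - [[-0.123,-0.223,0.419],[0,0,-0.042],1]
    - [[-0.123,-0.223,0.419],[0,0,-0.042],1]
    - [[-0.123,-0.223,0.419],[0,0,-0.042],1]
    - [[-0.123,-0.223,0.48],[0,0,-0.042],1]
    - [[-0.123,-0.223,0.54],[0,0,-0.042],1]
    - [[-0.123,-0.223,0.59],[0,0,-0.042],1]
    - [[-0.123,-0.223,0.627],[0,0,-0.042],1]

```text
clock: 2.2
position: [0.3878, 0.2806, 0.0353]
ee_rot: [-2.169, -2.272, 0.0]
force: [0.0, -0.2, -0.3]
width: 0.996
```

```bash
cat >> h.py <<'E'
def meas(n=20):
    F=[];M=[];p=[];r=[]
    for _ in range(n):
        eyes.get_image('scene'); s=arm.observe(); F.append(s['force']);M.append(s['ft_torque']);p.append(s['position']);r.append(s['ee_rot'])
    F,M=np.array(F),np.array(M); Rm=R.from_rotvec(r[-1]); tx=Rm.as_matrix()[:,0]
    print('t',round(s['clock'],2),'p',np.mean(p,0).round(4),'z',Rm.as_matrix()[:,2].round(3),'F',F.mean(0).round(2),'sdF',F.std(0).round(2),'M',M.mean(0).round(4),'sdM',M.std(0).round(3),'Mtx',round(float(M.mean(0)@tx),4),'w',round(s['width'],3))
    return F.mean(0),M.mean(0)
E
python3 - <<'E'
from h import *
st(); meas(8)
snap('side','s2')
E
```

```text
t 2.2 p [0.3878 0.2806 0.0353] x [-0.046  0.999  0.   ] z [-0.001  0.    -1.   ] F [ 0.01 -0.2  -0.26] M [ 0.059 -0.012  0.034] w 0.996 q [-0.74  0.48  0.01  2.13 -0.01  0.53  0.89]
t 2.6 p [0.3882 0.28   0.0363] z [ 0.002  0.002 -1.   ] F [0.01 0.07 0.21] sdF [0.41 0.35 0.59] M [ 0.0352  0.0125 -0.0066] sdM [0.041 0.043 0.012] Mtx 0.0109 w 1.002
```

View pics/s2.png

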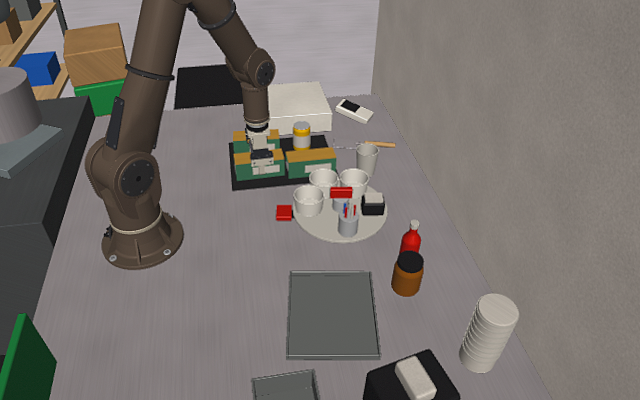

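Request:
play_rows:
  rows:
    - [[0,0,0],[0,0,0],0]
    - [[0,0,0],[0,0,0],-1]
    - [[0,0,0],[0,0,0],-1]
    - [[0,0,0],[0,0,0],-1]
    - [[0,0,0],[0,0,0],-1]
    - [[0,0,-0.03],[0,0,0],-1]
    - [[0,0,-0.06],[0,0,0],-1]
    - [[0,0,-0.09],[0,0,0],-1]
    - [[0,0,-0.11],[0,0,0],-1]
    - [[0,0,-0.12],[0,0,0],-1]
  newtons: 50

```text
clock: 3.65
position: [0.3885, 0.2792, 0.0969]
ee_rot: [2.172, 2.269, 0.001]
force: [0.6, -0.2, -2.2]
width: 0.7
```

Request:
play_rows:
  rows:
    - [[0,0,0],[-0.02,0,0],-1]
    - [[0,0,0],[-0.04,0,0],-1]
    - [[0,0,0],[-0.06,0,0],-1]
    - [[0,0,0],[-0.08,0,0],-1]
    - [[0,0,0],[-0.1,0,0],-1]
    - [[0,0,0],[-0.12,0,0],-1]
    - [[0,0,0],[-0.14,0,0],-1]
    - [[0,0,0],[-0.16,0,0],-1]
    - [[0,0,0],[-0.18,0,0],-1]
    - [[0,0,0],[-0.2,0,0],-1]

```text
clock: 4.65
position: [0.3881, 0.2792, 0.0962]
ee_rot: [2.065, 2.159, 0.229]
force: [0.3, 0.2, -1.9]
width: 0.699
```

```bash
python3 - <<'E'
from h import *
meas(24)
snap('side','s3')
E
```

```text
t 5.85 p [0.3884 0.2791 0.0962] z [ 0.208  0.009 -0.978] F [-0.11 -0.13 -2.36] sdF [0.49 0.42 0.62] M [-0.0043  0.3576  0.0158] sdM [0.03  0.032 0.032] Mtx 0.3574 w 0.694
```

View pics/s3.png

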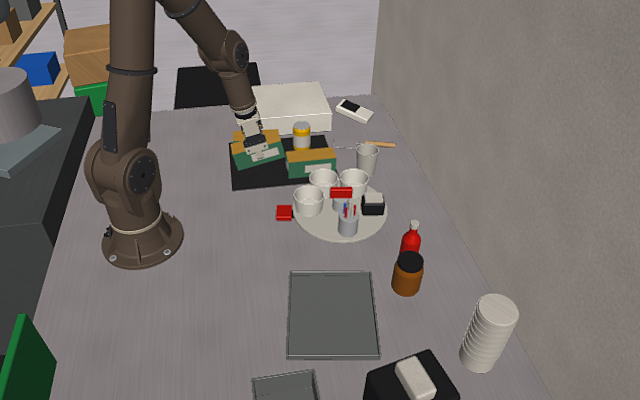

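Request:
play_rows:
  rows:
    - [[0,0,0],[0.02,0,0],-1]
    - [[0,0,0],[0.04,0,0],-1]
    - [[0,0,0],[0.06,0,0],-1]
    - [[0,0,0],[0.08,0,0],-1]
    - [[0,0,0],[0.1,0,0],-1]
    - [[0,0,0],[0.12,0,0],-1]
    - [[0,0,0],[0.14,0,0],-1]
    - [[0,0,0],[0.16,0,0],-1]
    - [[0,0,0],[0.18,0,0],-1]
    - [[0,0,0],[0.2,0,0],-1]

```text
clock: 6.9
position: [0.3884, 0.2791, 0.0962]
ee_rot: [-2.172, -2.269, 0.002]
force: [-0.5, 0.5, -2.7]
width: 0.696
```

```bash
python3 - <<'E'
from h import *
meas(12)
E
```

```text
t 7.5 p [0.3884 0.2791 0.0962] z [ 0.  0. -1.] F [-0.08 -0.03 -2.56] sdF [0.31 0.58 0.42] M [ 0.0253 -0.0246 -0.0104] sdM [0.024 0.061 0.026] Mtx -0.0257 w 0.696
```

Request:
play_rows:
  rows:
    - [[0,0,0],[0.02,0,0],-1]
    - [[0,0,0],[0.04,0,0],-1]
    - [[0,0,0],[0.06,0,0],-1]
    - [[0,0,0],[0.08,0,0],-1]
    - [[0,0,0],[0.1,0,0],-1]
    - [[0,0,0],[0.12,0,0],-1]
    - [[0,0,0],[0.14,0,0],-1]
    - [[0,0,0],[0.16,0,0],-1]
    - [[0,0,0],[0.18,0,0],-1]
    - [[0,0,0],[0.2,0,0],-1]

```text
clock: 8.5
position: [0.3885, 0.2791, 0.0962]
ee_rot: [-2.066, -2.158, 0.228]
force: [-0.1, -0.9, -2.5]
width: 0.697
```

```bash
python3 - <<'E'
from h import *
meas(24); snap('scene','c3')
E
```

```text
t 9.7 p [0.3884 0.2791 0.0962] z [-0.208 -0.009 -0.978] F [-0.01 -0.02 -2.53] sdF [0.47 0.53 0.53] M [ 0.0455 -0.2833 -0.0041] sdM [0.023 0.044 0.026] Mtx -0.285 w 0.696
```

View pics/c3.png

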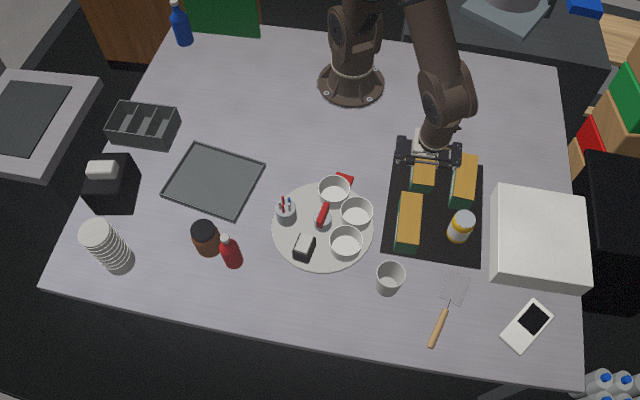

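Request:
play_rows:
  rows:
    - [[0,0,0],[-0.03,0,0],-1]
    - [[0,0,0],[-0.06,0,0],-1]
    - [[0,0,0],[-0.09,0,0],-1]
    - [[0,0,0],[-0.12,0,0],-1]
    - [[0,0,0],[-0.14,0,0],-1]
    - [[0,0,0],[-0.16,0,0],-1]
    - [[0,0,0],[-0.18,0,0],-1]
    - [[0,0,0],[-0.19,0,0],-1]
    - [[0,0,0],[-0.2,0,0],-1]
    - [[0,0,0],[-0.2,0,0],-1]

```text
clock: 10.75
position: [0.3882, 0.2791, 0.0962]
ee_rot: [2.172, 2.27, 0.0]
force: [0.3, -0.1, -2.4]
width: 0.696
```

Request:
play_rows:
  rows:
    - [[0,0,0.03],[0,0,0],-1]
    - [[0,0,0.06],[0,0,0],-1]
    - [[0,0,0.09],[0,0,0],-1]
    - [[0,0,0.105],[0,0,0],-1]
    - [[0,0,0.114],[0,0,0],-1]
    - [[0,0,0.118],[0,0,0],-1]
    - [[0,0,0.119],[0,0,0],-1]
    - [[0,0,0.119],[0,0,0],0.2]
    - [[0,0,0.119],[0,0,0],1]
    - [[0,0,0.119],[0,0,0],1]

```text
clock: 11.75
position: [0.3888, 0.2794, 0.0372]
ee_rot: [2.172, 2.269, 0.002]
force: [-0.7, 0.2, -0.5]
width: 0.821
```

Request:
play_rows:
  rows:
    - [[0,0,-0.05],[0,0,0],1]
    - [[0,0,-0.12],[0,0,0],1]
    - [[0,0,-0.2],[0,0,0],1]
    - [[0,0,-0.25],[0,0,0],1]
    - [[0,0,-0.25],[-0.05,0,0],-1]
    - [[0,0,-0.25],[-0.1,0,0],-1]
    - [[0,0,-0.25],[-0.15,0,0],-1]
    - [[0,0,-0.25],[-0.2,0,0],-1]
    - [[0,0,-0.25],[-0.2,0,0],-0.4]
    - [[0,0,-0.25],[-0.2,0,0],0.39]

```text
clock: 12.75
position: [0.3882, 0.2793, 0.1621]
ee_rot: [2.066, 2.16, 0.227]
force: [-0.2, 0.1, -0.7]
width: 0.664
```

```bash
python3 - <<'E'
from h import *
meas(20)
E
```

```text
t 13.75 p [0.3886 0.2791 0.1618] z [ 0.208  0.009 -0.978] F [0.03 0.1  0.01] sdF [0.36 0.42 0.48] M [ 0.0259  0.2686 -0.0186] sdM [0.027 0.026 0.034] Mtx 0.2672 w 0.697
```

Request:
play_rows:
  rows:
    - [[0,0,0],[0.07,0,0],0.39]
    - [[0,0,0],[0.15,0,0],0.39]
    - [[0,0,0],[0.25,0,0],0.39]
    - [[0,0,0],[0.33,0,0],0.39]
    - [[0,0,0],[0.4,0,0],0.39]
    - [[0,0,0],[0.4,0,0],0.39]

```text
clock: 14.35
position: [0.3903, 0.2785, 0.161]
ee_rot: [-2.069, -2.155, 0.228]
force: [0.2, -0.3, 0.4]
width: 0.693
```

```bash
python3 - <<'E'
from h import *
meas(20)
E
```

```text
t 15.35 p [0.3882 0.2791 0.1618] z [-0.208 -0.009 -0.978] F [0.02 0.1  0.03] sdF [0.49 0.42 0.53] M [ 0.0475 -0.2256 -0.0009] sdM [0.027 0.029 0.029] Mtx -0.2275 w 0.695
```

```bash
python3 - <<'E'
from h import *
snap('side','s4'); import m; m.tins('s4')
rel([.39,.42,.15],DOWN(np.radians(86.3)));rel([.39,.42,.039],DOWN(np.radians(86.3)))
E
```

```text
s4 ztop 0.138 px [  65   24   59   50 2386] [-364.2 1391.1] [290.3 606.9] 11.5
s4 ztop 0.073 px [234 132  24  10 216] [349.4 406. ] [60.8 89. ] 80.6
s4 ztop 0.072 px [287 149  50  15 515] [568.4 247.3] [167.9  65.2] 0.5
s4 ztop 0.072 px [235 150  50  15 526] [389.2 267.5] [169.9  64.7] 1.5
s4 ztop 0.073 px [397 268  27  18 300] [ 727.5 -342.2] [56.7 69.8] 70.3
shift [0.281, 0.02, 0.02] turn [-0.2, 0.011, 0.103]
shift [0.281, 0.066, 0.237] turn [-0.2, 0.011, 0.103]
```

Request:
play_rows:
  rows:
    - [[0.1,0.02,0.01],[-0.1,0,0.05],1]
    - [[0.2,0.02,0.01],[-0.2,0.01,0.103],1]
    - [[0.281,0.02,0.02],[-0.2,0.011,0.103],1]
    - [[0.281,0.02,0.02],[-0.2,0.011,0.103],1]
    - [[0.281,0.02,0.02],[-0.2,0.011,0.103],1]
    - [[0.281,0.036,0.09],[-0.2,0.011,0.103],1]
    - [[0.281,0.048,0.15],[-0.2,0.011,0.103],1]
    - [[0.281,0.058,0.2],[-0.2,0.011,0.103],1]
    - [[0.281,0.066,0.237],[-0.2,0.011,0.103],1]
    - [[0.281,0.066,0.237],[-0.2,0.011,0.103],1]

```text
clock: 16.4
position: [0.3897, 0.4166, 0.0367]
ee_rot: [2.293, 2.145, -0.007]
force: [-0.4, 0.1, 0.1]
width: 1.003
```

```bash
python3 - <<'E'
from h import *
meas(12); snap('side','s5'); snap('wrist','w5'); rel([.39,.42,.039],DOWN(np.radians(86.3)))
E
```

```text
t 17.0 p [0.3904 0.4197 0.0397] z [ 0.     0.001 -1.   ] F [0.19 0.11 0.19] sdF [0.56 0.75 0.59] M [ 0.0398  0.0128 -0.0008] sdM [0.031 0.023 0.024] Mtx 0.0153 w 1.005
shift [0.0, 0.0, 0.0] turn [0.0, -0.0, 0.0]
```

View pics/w5.png

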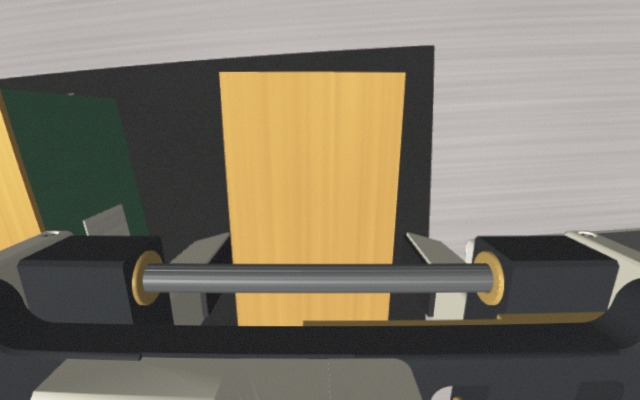

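Request:
play_rows:
  rows:
    - [[0,0,0],[0,0,0],0]
    - [[0,0,0],[0,0,0],-1]
    - [[0,0,0],[0,0,0],-1]
    - [[0,0,0],[0,0,0],-1]
    - [[0,0,0],[0,0,0],-1]
    - [[0,0,-0.03],[0,0,0],-1]
    - [[0,0,-0.06],[0,0,0],-1]
    - [[0,0,-0.09],[0,0,0],-1]
    - [[0,0,-0.11],[0,0,0],-1]
    - [[0,0,-0.12],[0,0,0],-1]
  newtons: 50

```text
clock: 18.1
position: [0.3899, 0.4199, 0.0995]
ee_rot: [-2.292, -2.149, -0.001]
force: [0.2, -0.0, -4.4]
width: 0.69
```

Request:
play_rows:
  rows:
    - [[0,0,0],[-0.02,0,0],-1]
    - [[0,0,0],[-0.04,0,0],-1]
    - [[0,0,0],[-0.06,0,0],-1]
    - [[0,0,0],[-0.08,0,0],-1]
    - [[0,0,0],[-0.1,0,0],-1]
    - [[0,0,0],[-0.12,0,0],-1]
    - [[0,0,0],[-0.14,0,0],-1]
    - [[0,0,0],[-0.16,0,0],-1]
    - [[0,0,0],[-0.18,0,0],-1]
    - [[0,0,0],[-0.2,0,0],-1]

```text
clock: 19.1
position: [0.3898, 0.4199, 0.099]
ee_rot: [2.174, 2.038, 0.217]
force: [-0.6, -0.2, -4.9]
width: 0.698
```

```bash
python3 - <<'E'
from h import *
meas(24)
E
```

```text
t 20.3 p [0.3899 0.4198 0.099 ] z [ 0.208 -0.013 -0.978] F [ 0.07  0.13 -4.57] sdF [0.53 0.49 0.58] M [0.0301 0.4603 0.0093] sdM [0.029 0.037 0.027] Mtx 0.4613 w 0.697
```

Request:
play_rows:
  rows:
    - [[0,0,0],[0.04,0,0],-1]
    - [[0,0,0],[0.08,0,0],-1]
    - [[0,0,0],[0.12,0,0],-1]
    - [[0,0,0],[0.16,0,0],-1]
    - [[0,0,0],[0.2,0,0],-1]
    - [[0,0,0],[0.24,0,0],-1]
    - [[0,0,0],[0.28,0,0],-1]
    - [[0,0,0],[0.32,0,0],-1]
    - [[0,0,0],[0.36,0,0],-1]
    - [[0,0,0],[0.4,0,0],-1]

```text
clock: 21.3
position: [0.3903, 0.4197, 0.099]
ee_rot: [-2.174, -2.038, 0.215]
force: [-0.1, 0.1, -4.3]
width: 0.691
```

```bash
python3 - <<'E'
from h import *
meas(24)
E
```

```text
t 22.5 p [0.39   0.4198 0.0989] z [-0.207  0.014 -0.978] F [-0.06 -0.04 -4.62] sdF [0.87 0.54 0.44] M [-0.0131 -0.3512  0.0125] sdM [0.026 0.081 0.026] Mtx -0.3513 w 0.7
```

Request:
play_rows:
  rows:
    - [[0,0,0],[-0.04,0,0],-1]
    - [[0,0,0],[-0.08,0,0],-1]
    - [[0,0,0],[-0.12,0,0],-1]
    - [[0,0,0],[-0.15,0,0],-1]
    - [[0,0,0],[-0.16,0,0],-1]
    - [[0,0,0],[-0.16,0,0],-1]

```text
clock: 23.1
position: [0.3894, 0.4199, 0.099]
ee_rot: [-2.269, -2.128, 0.045]
force: [1.0, 0.4, -4.7]
width: 0.691
```

```bash
python3 - <<'E'
from h import *
meas(30)
E
```

```text
t 24.6 p [0.39   0.4197 0.0989] z [-0.042  0.003 -0.999] F [-0.   -0.11 -4.71] sdF [0.43 0.54 0.41] M [0.0041 0.0161 0.0028] sdM [0.03  0.033 0.022] Mtx 0.0163 w 0.697
```

Request:
play_rows:
  rows:
    - [[0,0,0],[-0.02,0,0],-1]
    - [[0,0,0],[-0.04,0,0],-1]
    - [[0,0,0],[-0.06,0,0],-1]
    - [[0,0,0],[-0.08,0,0],-1]
    - [[0,0,0],[-0.08,0,0],-1]
    - [[0,0,0],[-0.08,0,0],-1]
    - [[0,0,0],[-0.08,0,0],-1]

```text
clock: 25.3
position: [0.3901, 0.4198, 0.0991]
ee_rot: [2.27, 2.127, 0.045]
force: [0.3, 0.3, -3.6]
width: 0.694
```

```bash
python3 - <<'E'
from h import *
meas(15);meas(20)
E
```

```text
t 26.05 p [0.39   0.4197 0.099 ] z [ 0.042 -0.002 -0.999] F [-0.05  0.15 -4.72] sdF [0.54 0.44 0.53] M [0.023  0.1774 0.0014] sdM [0.025 0.023 0.028] Mtx 0.1785 w 0.693
t 27.05 p [0.3899 0.4198 0.099 ] z [ 0.042 -0.002 -0.999] F [-0.08 -0.08 -4.53] sdF [0.36 0.44 0.46] M [0.0034 0.1288 0.0093] sdM [0.024 0.035 0.023] Mtx 0.1288 w 0.695
```

```bash
python3 - <<'E'
from h import *
meas(20);meas(20)
E
```

```text
t 28.05 p [0.3899 0.4198 0.099 ] z [ 0.042 -0.002 -0.999] F [ 0.03  0.02 -4.62] sdF [0.56 0.57 0.43] M [0.0129 0.1092 0.0088] sdM [0.027 0.025 0.031] Mtx 0.1098 w 0.696
t 29.05 p [0.3899 0.4198 0.099 ] z [ 0.042 -0.003 -0.999] F [ 0.03  0.09 -4.53] sdF [0.63 0.44 0.43] M [0.0006 0.1104 0.0051] sdM [0.031 0.024 0.026] Mtx 0.1102 w 0.69
```

Request:
play_rows:
  rows:
    - [[0,0,0],[-0.04,0,0],-1]
    - [[0,0,0],[-0.08,0,0],-1]
    - [[0,0,0],[-0.12,0,0],-1]
    - [[0,0,0],[-0.16,0,0],-1]
    - [[0,0,0],[-0.16,0,0],-1]
    - [[0,0,0],[-0.16,0,0],-1]
    - [[0,0,0],[-0.16,0,0],-1]

```text
clock: 29.75
position: [0.3904, 0.4197, 0.0991]
ee_rot: [2.176, 2.038, 0.214]
force: [-0.8, -0.4, -4.0]
width: 0.694
```

```bash
python3 - <<'E'
from h import *
meas(20);meas(20)
E
```

```text
t 30.75 p [0.3901 0.4197 0.099 ] z [ 0.208 -0.013 -0.978] F [-0.05 -0.21 -4.42] sdF [0.56 0.48 0.51] M [0.0376 0.4735 0.0113] sdM [0.035 0.026 0.03 ] Mtx 0.4749 w 0.691
t 31.75 p [0.3899 0.4198 0.099 ] z [ 0.208 -0.013 -0.978] F [ 0.1  -0.03 -4.79] sdF [0.6  0.47 0.54] M [0.0165 0.4637 0.    ] sdM [0.031 0.032 0.027] Mtx 0.4638 w 0.695
```

Request:
play_rows:
  rows:
    - [[0,0,0],[0.05,0,0],-1]
    - [[0,0,0],[0.1,0,0],-1]
    - [[0,0,0],[0.15,0,0],-1]
    - [[0,0,0],[0.2,0,0],-1]
    - [[0,0,0],[0.25,0,0],-1]
    - [[0,0,0],[0.3,0,0],-1]
    - [[0,0,0],[0.35,0,0],-1]
    - [[0,0,0],[0.4,0,0],-1]
    - [[0,0,0],[0.4,0,0],-1]
    - [[0,0,0],[0.4,0,0],-1]

```text
clock: 32.75
position: [0.3904, 0.4195, 0.0986]
ee_rot: [-2.177, -2.039, 0.213]
force: [-0.6, 0.9, -4.5]
width: 0.696
```

```bash
python3 - <<'E'
from h import *
meas(10);meas(20);meas(20)
E
```

```text
t 33.25 p [0.3894 0.42   0.0991] z [-0.207  0.014 -0.978] F [-0.02 -0.13 -4.34] sdF [0.41 0.27 0.67] M [-0.0197 -0.3214 -0.0017] sdM [0.034 0.037 0.019] Mtx -0.322 w 0.693
t 34.25 p [0.3899 0.4198 0.099 ] z [-0.207  0.014 -0.978] F [-0.15 -0.05 -4.47] sdF [0.7  0.57 0.5 ] M [-0.0149 -0.3318 -0.0053] sdM [0.023 0.035 0.026] Mtx -0.3321 w 0.69
t 35.25 p [0.3899 0.4198 0.099 ] z [-0.207  0.014 -0.978] F [ 0.12  0.2  -4.59] sdF [0.45 0.47 0.45] M [-0.031  -0.3321  0.0053] sdM [0.039 0.028 0.028] Mtx -0.3334 w 0.692
```

```bash
cat >> h.py <<'E'
def meas2(n=20):
    F=[];M=[];T=[];q=[]
    for _ in range(n):
        eyes.get_image('scene'); s=arm.observe(); F.append(s['force']);M.append(s['ft_torque']);T.append(s['joint_efforts']);q.append(s['joints'])
    F,M,T=map(np.array,(F,M,T)); Rm=R.from_rotvec(s['ee_rot']).as_matrix()
    print('t',round(s['clock'],2),'F',F.mean(0).round(2),'Mtool',(M.mean(0)@Rm).round(4),'sd',M.std(0).round(3),'z',Rm[:,2].round(3),'T',T.mean(0).round(3),'sdT',T.std(0).round(3),'q',np.mean(q,0).round(4))
E

```

Request:
play_rows:
  rows:
    - [[0,0,0],[-0.05,0,0],-1]
    - [[0,0,0],[-0.1,0,0],-1]
    - [[0,0,0],[-0.15,0,0],-1]
    - [[0,0,0],[-0.18,0,0],-1]
    - [[0,0,0],[-0.2,0,0],-1]
    - [[0,0,0],[-0.2,0,0],-1]

```text
clock: 35.85
position: [0.3892, 0.42, 0.099]
ee_rot: [2.291, 2.15, 0.0]
force: [0.4, 0.4, -5.0]
width: 0.694
```

```bash
python3 - <<'E'
from h import *
meas2(20)
E
```

```text
t 36.85 F [ 0.08 -0.12 -4.57] Mtool [ 0.1228  0.0014 -0.0126] sd [0.022 0.021 0.025] z [ 0.  0. -1.] T [-1.2800e-01 -6.7315e+01  1.3280e+00 -2.6052e+01  3.8000e-02 -8.0000e-03
 -1.2000e-02] sdT [0.279 0.118 0.098 0.085 0.026 0.028 0.046] q [-0.94    0.4974  0.0344  1.8547 -0.0232  0.7897  0.6125]
```

Request:
play_rows:
  rows:
    - [[0,0,0],[0,0.03,0],-1]
    - [[0,0,0],[0,0.06,0],-1]
    - [[0,0,0],[0,0.1,0],-1]
    - [[0,0,0],[0,0.14,0],-1]
    - [[0,0,0],[0,0.17,0],-1]
    - [[0,0,0],[0,0.2,0],-1]
    - [[0,0,0],[0,0.2,0],-1]
    - [[0,0,0],[0,0.2,0],-1]
    - [[0,0,0],[0,0.2,0],-1]

```text
clock: 37.75
position: [0.3899, 0.4202, 0.0991]
ee_rot: [-2.181, -2.045, -0.229]
force: [-0.8, 0.7, -4.7]
width: 0.698
```

```bash
python3 - <<'E'
from h import *
meas2(30)
E
```

```text
t 39.25 F [-0.07  0.04 -4.55] Mtool [ 0.1059 -0.3989  0.0188] sd [0.029 0.033 0.029] z [ 0.014  0.208 -0.978] T [ 7.0000e-03 -6.1936e+01 -1.0300e+00 -2.5323e+01 -5.7000e-01 -1.1240e+00
  3.0000e-03] sdT [0.079 0.032 0.027 0.023 0.006 0.006 0.004] q [-0.7654  0.4384 -0.09    1.9901 -0.1714  0.5551  0.8011]
```

Request:
play_rows:
  rows:
    - [[0,0,0],[0,-0.05,0],-1]
    - [[0,0,0],[0,-0.1,0],-1]
    - [[0,0,0],[0,-0.15,0],-1]
    - [[0,0,0],[0,-0.2,0],-1]
    - [[0,0,0],[0,-0.25,0],-1]
    - [[0,0,0],[0,-0.3,0],-1]
    - [[0,0,0],[0,-0.35,0],-1]
    - [[0,0,0],[0,-0.4,0],-1]
    - [[0,0,0],[0,-0.4,0],-1]
    - [[0,0,0],[0,-0.4,0],-1]

```text
clock: 40.25
position: [0.3897, 0.4202, 0.0986]
ee_rot: [2.181, 2.046, -0.227]
force: [0.2, -0.4, -4.8]
width: 0.69
```

```bash
python3 - <<'E'
from h import *
meas2(30)
E
```

```text
t 41.75 F [-0.07  0.35 -4.68] Mtool [ 0.1166  0.4548 -0.0219] sd [0.025 0.032 0.034] z [-0.013 -0.207 -0.978] T [-6.7000e-02 -7.3584e+01  3.3460e+00 -2.6044e+01  7.1900e-01  1.4260e+00
 -6.0000e-03] sdT [0.242 0.204 0.114 0.085 0.02  0.018 0.004] q [-1.0502  0.5884  0.102   1.7104  0.0603  1.0249  0.5098]
```

Request:
play_rows:
  rows:
    - [[0,0,0],[0,0.05,0],-1]
    - [[0,0,0],[0,0.1,0],-1]
    - [[0,0,0],[0,0.15,0],-1]
    - [[0,0,0],[0,0.2,0],-1]
    - [[0,0,0],[0,0.2,0],-1]
    - [[0,0,0],[0.03,0.2,0],-1]
    - [[0,0,0],[0.06,0.2,0],-1]
    - [[0,0,0],[0.03,0.2,0],-1]
    - [[0,0,0],[0,0.2,0],-1]
    - [[0,0,0],[0,0.2,0],-1]

```text
clock: 42.75
position: [0.3881, 0.4206, 0.0988]
ee_rot: [2.288, 2.151, 0.001]
force: [-0.6, 0.4, -4.5]
width: 0.693
```

```bash
python3 - <<'E'
from h import *
meas2(16);meas2(16)
E
```

```text
t 43.55 F [-0.07  0.09 -4.36] Mtool [0.1225 0.0082 0.007 ] sd [0.024 0.031 0.024] z [ 0.  0. -1.] T [-1.5200e-01 -6.7231e+01  1.3850e+00 -2.6024e+01  5.4000e-02 -1.5000e-02
 -2.8000e-02] sdT [0.158 0.032 0.076 0.071 0.063 0.059 0.07 ] q [-0.9432  0.4971  0.0379  1.8553 -0.0253  0.7894  0.6144]
t 44.35 F [ 0.25  0.09 -4.67] Mtool [0.112  0.0278 0.009 ] sd [0.022 0.037 0.033] z [ 0.  0. -1.] T [ 6.0000e-03 -6.7226e+01  1.4320e+00 -2.6069e+01  3.7000e-02  4.0000e-03
 -1.0000e-03] sdT [0.006 0.001 0.002 0.001 0.    0.    0.   ] q [-0.9428  0.4972  0.0378  1.8552 -0.0253  0.7894  0.6145]
```

Request:
play_rows:
  rows:
    - [[0,0,0],[-0.04,0,0],-1]
    - [[0,0,0],[-0.08,0,0],-1]
    - [[0,0,0],[-0.12,0,0],-1]
    - [[0,0,0],[-0.12,0,0],-1]
    - [[0,0,0],[-0.12,0,0],-1]
    - [[0,0,0],[-0.12,0,0],-1]
    - [[0,0,0],[-0.08,0,0],-1]
    - [[0,0,0],[-0.04,0,0],-1]
    - [[0,0,0],[0,0,0],-1]
    - [[0,0,0],[0,0,0],-1]

```text
clock: 45.35
position: [0.3923, 0.4189, 0.099]
ee_rot: [-2.296, -2.144, -0.001]
force: [0.5, 0.2, -4.1]
width: 0.693
```

```bash
python3 - <<'E'
from h import *
meas2(16);meas2(16)
E
```

```text
t 46.15 F [ 0.14  0.02 -4.63] Mtool [0.0313 0.0067 0.0077] sd [0.026 0.032 0.028] z [ 0.  0. -1.] T [ 2.9000e-01 -6.7110e+01  1.4740e+00 -2.6098e+01 -2.3000e-02  7.1000e-02
  3.3000e-02] sdT [0.401 0.075 0.124 0.16  0.08  0.068 0.108] q [-0.9426  0.4971  0.0372  1.8554 -0.0246  0.7891  0.6137]
t 46.95 F [ 0.14  0.03 -4.43] Mtool [ 0.0373  0.0253 -0.0162] sd [0.028 0.028 0.021] z [ 0.  0. -1.] T [-8.0000e-03 -6.7186e+01  1.3840e+00 -2.6020e+01 -9.0000e-03  5.5000e-02
 -1.0000e-03] sdT [0.015 0.005 0.004 0.001 0.    0.    0.   ] q [-0.9423  0.4972  0.0371  1.8552 -0.0249  0.7894  0.614 ]
```

Request:
play_rows:
  rows:
    - [[0,0,0.03],[0,0,0],-1]
    - [[0,0,0.06],[0,0,0],-1]
    - [[0,0,0.09],[0,0,0],-1]
    - [[0,0,0.105],[0,0,0],-1]
    - [[0,0,0.114],[0,0,0],-1]
    - [[0,0,0.118],[0,0,0],-1]
    - [[0,0,0.119],[0,0,0],-1]
    - [[0,0,0.119],[0,0,0],0.2]
    - [[0,0,0.119],[0,0,0],1]
    - [[0,0,0.119],[0,0,0],1]

```text
clock: 47.95
position: [0.3904, 0.4204, 0.0403]
ee_rot: [-2.292, -2.148, -0.003]
force: [-0.7, 0.5, 0.2]
width: 0.822
```

Request:
play_rows:
  rows:
    - [[0,0,-0.04],[0,0,0],1]
    - [[0,0,-0.08],[0,0,0],1]
    - [[0,0,-0.119],[0,0,0],1]
    - [[0,0,-0.119],[0,0,0],1]
    - [[0,0,-0.119],[0,0,0],1]
    - [[0,0,-0.119],[0,0,0],1]
    - [[0,0,-0.119],[0,0,0],1]

```text
clock: 48.65
position: [0.3895, 0.4194, 0.0982]
ee_rot: [2.292, 2.148, -0.002]
force: [-0.4, 0.9, -0.2]
width: 1.003
```

```bash
python3 - <<'E'
from h import *
meas2(8);meas2(8); snap('side','s6'); import m; m.tins('s6')
E
```

```text
t 49.05 F [-0.15  0.1  -0.17] Mtool [0.0155 0.044  0.0058] sd [0.032 0.026 0.022] z [ 0.  0. -1.] T [ 0.0000e+00 -6.4590e+01  1.3110e+00 -2.4569e+01 -2.0000e-02  7.9000e-02
  0.0000e+00] sdT [0.001 0.119 0.002 0.018 0.    0.001 0.   ] q [-0.9425  0.4978  0.0373  1.8554 -0.025   0.7893  0.6141]
t 49.45 F [-0.11 -0.01  0.13] Mtool [ 0.0252  0.038  -0.0032] sd [0.03  0.033 0.014] z [ 0.  0. -1.] T [ 0.0000e+00 -6.4524e+01  1.3110e+00 -2.4603e+01 -2.0000e-02  7.7000e-02
  0.0000e+00] sdT [0.001 0.019 0.001 0.007 0.    0.    0.   ] q [-0.9425  0.4972  0.0374  1.8552 -0.025   0.7894  0.6141]
s6 ztop 0.138 px [  65   24   62   50 2429] [-364.3 1392.3] [290.1 605.4] 11.7
s6 ztop 0.072 px [234 130  46  12 379] [391.6 406.9] [ 65.5 166.7] 85.6
s6 ztop 0.072 px [287 149  50  15 515] [568.4 247.1] [167.8  65.1] 0.8
s6 ztop 0.073 px [235 150  50  15 525] [389.2 267.5] [169.9  64.7] 1.5
s6 ztop 0.074 px [397 268  27  18 290] [ 727.5 -342.5] [57.1 69.7] 70.3
```

```bash
python3 - <<'E'
from h import *
D=DOWN(np.radians(90.8))
rel([.39,.42,.17],DOWN(np.radians(86.3)));rel([.568,.2615,.16],D);rel([.568,.2615,.038],D)
E
```

```text
shift [0.0, 0.0, -0.142] turn [0.0, -0.0, -0.0]
shift [-0.293, 0.376, -0.122] turn [0.0, -0.0, -0.075]
shift [-0.293, 0.376, 0.122] turn [0.0, -0.0, -0.075]
```

Request:
play_rows:
  rows:
    - [[0,0,-0.09],[0,0,0],1]
    - [[-0.04,0.05,-0.142],[0,0,-0.02],1]
    - [[-0.12,0.15,-0.142],[0,0,-0.04],1]
    - [[-0.2,0.25,-0.13],[0,0,-0.075],1]
    - [[-0.27,0.34,-0.122],[0,0,-0.075],1]
    - [[-0.293,0.376,-0.122],[0,0,-0.075],1]
    - [[-0.293,0.376,-0.122],[0,0,-0.075],1]
    - [[-0.293,0.376,-0.122],[0,0,-0.075],1]
    - [[-0.293,0.376,-0.06],[0,0,-0.075],1]
    - [[-0.293,0.376,-0.06],[0,0,-0.075],1]

```text
clock: 50.5
position: [0.5645, 0.2625, 0.126]
ee_rot: [-2.201, -2.238, 0.008]
force: [-1.4, -0.1, -0.5]
width: 0.999
```

```bash
python3 - <<'E'
from h import *
D=DOWN(np.radians(90.8)); eyes.get_image('side')
snap('wrist','w7');st();rel([.568,.2615,.038],D)
E
python3 m.py w7
```

```text
t 50.6 p [0.5664 0.2629 0.1289] x [-0.016  1.     0.   ] z [-0.002  0.    -1.   ] F [-0.78 -0.62  0.11] M [ 0.086 -0.057  0.015] w 1.003 q [-0.57  0.53  0.07  1.7  -0.05  0.91  1.11]
shift [-0.003, 0.003, 0.182] turn [-0.002, -0.0, 0.002]
w7 ztop 0.075 px [ 299    0  110   83 8716] [451.  282.4] [45.7 64.5] 1.4
w7 ztop 0.075 px [ 511    0  120   99 9366] [447.5 416.8] [65.3 58.7] 86.0
w7 ztop 0.076 px [  262   100   103   165 15823] [541.  259.5] [111.9  64.4] 0.8
w7 ztop 0.087 px [ 487  176   94   61 1805] [545.7 405.9] [30.8 70.4] 36.8
w7 ztop 0.076 px [ 271  294   86   33 2522] [634.8 261.2] [27.6 63.4] 1.2
```

View pics/w7.png

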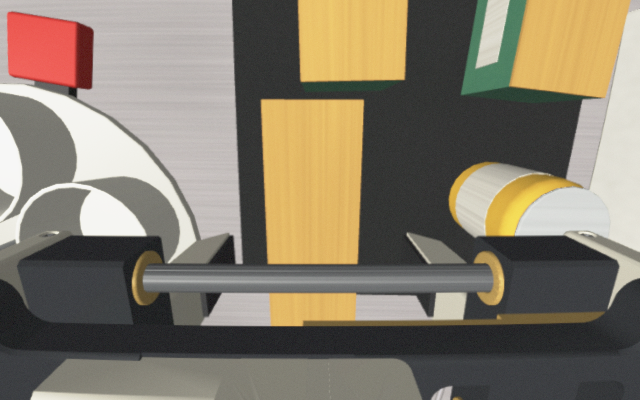

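Request:
play_rows:
  rows:
    - [[0,0,0.06],[0,0,0],1]
    - [[0,0,0.11],[0,0,0],1]
    - [[0,0,0.15],[0,0,0],1]
    - [[-0.001,0,0.182],[0,0,0],1]
    - [[-0.001,0,0.182],[0,0,0],1]
    - [[-0.001,0,0.182],[0,0,0],0]
    - [[-0.001,0,0.182],[0,0,0],-1]
    - [[-0.001,0,0.182],[0,0,0],-1]
    - [[-0.001,0,0.182],[0,0,0],-1]
    - [[-0.001,0,0.182],[0,0,0],-1]
  newtons: 50

```text
clock: 51.6
position: [0.5684, 0.2608, 0.0388]
ee_rot: [2.206, 2.236, 0.001]
force: [-2.4, -1.6, 5.7]
width: 0.693
```

Request:
play_rows:
  rows:
    - [[0,0,-0.03],[0,0,0],-1]
    - [[0,0,-0.06],[0,0,0],-1]
    - [[0,0,-0.09],[0,0,0],-1]
    - [[0,0,-0.12],[0,0,0],-1]
    - [[0,0,-0.12],[0.04,0,0],-1]
    - [[0,0,-0.12],[0.08,0,0],-1]
    - [[0,0,-0.12],[0.12,0,0],-1]
    - [[0,0,-0.12],[0.12,0,0],-1]
    - [[0,0,-0.12],[0.12,0,0],-1]
    - [[0,0,-0.12],[0.12,0,0],-1]

```text
clock: 52.6
position: [0.5677, 0.2612, 0.0983]
ee_rot: [-2.142, -2.173, 0.135]
force: [0.9, -0.6, -3.6]
width: 0.694
```

Request:
play_rows:
  rows:
    - [[0,0,0],[-0.04,0,0],-1]
    - [[0,0,0],[-0.08,0,0],-1]
    - [[0,0,0],[-0.12,0,0],-1]
    - [[0,0,0],[-0.12,0,0],-1]
    - [[0,0,0],[-0.12,0,0],-1]
    - [[0,0,0],[-0.12,0,0],-1]
    - [[0,0,0],[-0.12,0,0],-1]

```text
clock: 53.3
position: [0.5684, 0.2608, 0.0979]
ee_rot: [-2.206, -2.236, -0.0]
force: [0.3, -0.4, -3.8]
width: 0.694
```

```bash
python3 - <<'E'
from h import *
meas2(10);meas2(12)
E
```

```text
t 53.8 F [ 0.04 -0.4  -3.6 ] Mtool [ 0.1142  0.0416 -0.0077] sd [0.027 0.027 0.027] z [ 0.  0. -1.] T [ 0.0000e+00 -7.3699e+01  2.1910e+00 -2.7435e+01  5.2000e-02 -1.8000e-02
  2.0000e-03] sdT [0.049 0.086 0.016 0.013 0.004 0.006 0.002] q [-0.5608  0.5693  0.0663  1.7232 -0.0477  0.8505  1.111 ]
t 54.4 F [ 0.14 -0.14 -3.93] Mtool [ 0.1247  0.0299 -0.0042] sd [0.026 0.022 0.032] z [ 0.  0. -1.] T [ 6.0000e-03 -7.3648e+01  2.1910e+00 -2.7414e+01  5.4000e-02 -2.5000e-02
 -1.0000e-03] sdT [0.008 0.011 0.002 0.001 0.    0.    0.   ] q [-0.561   0.569   0.0663  1.7235 -0.0476  0.8503  1.111 ]
```

Request:
play_rows:
  rows:
    - [[0,0,0],[-0.04,0,0],-1]
    - [[0,0,0],[-0.08,0,0],-1]
    - [[0,0,0],[-0.12,0,0],-1]
    - [[0,0,0],[-0.12,0,0],-1]
    - [[0,0,0],[-0.12,0,0],-1]
    - [[0,0,0],[-0.12,0,0],-1]
    - [[0,0,0],[-0.08,0,0],-1]
    - [[0,0,0],[-0.04,0,0],-1]
    - [[0,0,0],[0,0,0],-1]
    - [[0,0,0],[0,0,0],-1]

```text
clock: 55.4
position: [0.5698, 0.2603, 0.0979]
ee_rot: [-2.208, -2.235, -0.001]
force: [0.6, 0.6, -4.2]
width: 0.694
```

```bash
python3 - <<'E'
from h import *
meas2(16);meas2(12)
E
```

```text
t 56.2 F [-0.02 -0.07 -3.83] Mtool [0.0184 0.0435 0.006 ] sd [0.026 0.031 0.032] z [ 0.  0. -1.] T [ 1.6300e-01 -7.3430e+01  2.1900e+00 -2.7418e+01  9.0000e-03  1.0700e-01
  1.7000e-02] sdT [0.223 0.149 0.074 0.207 0.045 0.119 0.055] q [-0.5606  0.5688  0.0654  1.7238 -0.0468  0.8499  1.1102]
t 56.8 F [ 0.23 -0.13 -3.79] Mtool [ 0.031   0.0471 -0.0186] sd [0.03  0.034 0.034] z [ 0.  0. -1.] T [-6.0000e-03 -7.3576e+01  2.1400e+00 -2.7318e+01  1.7000e-02  7.3000e-02
 -1.0000e-03] sdT [0.01  0.009 0.003 0.001 0.    0.    0.   ] q [-0.5604  0.569   0.0654  1.7235 -0.047   0.8503  1.1104]
```

Request:
play_rows:
  rows:
    - [[0,0,0],[-0.06,0,0],-1]
    - [[0,0,0],[-0.12,0,0],-1]
    - [[0,0,0],[-0.18,0,0],-1]
    - [[0,0,0],[-0.24,0,0],-1]
    - [[0,0,0],[-0.24,0,0],-1]
    - [[0,0,0],[-0.24,0,0],-1]
    - [[0,0,0],[-0.18,0,0],-1]
    - [[0,0,0],[-0.12,0,0],-1]
    - [[0,0,0],[-0.06,0,0],-1]
    - [[0,0,0],[0,0,0],-1]

```text
clock: 57.8
position: [0.5693, 0.2608, 0.0986]
ee_rot: [-2.204, -2.234, 0.001]
force: [1.0, -0.9, -5.2]
width: 0.694
```

```bash
python3 - <<'E'
from h import *
for _ in range(10): eyes.get_image('side')
meas2(12)
E
```

```text
t 58.9 F [ 0.23  0.19 -4.05] Mtool [0.0003 0.0409 0.0043] sd [0.031 0.032 0.02 ] z [ 0.  0. -1.] T [-3.1000e-02 -7.3573e+01  2.0050e+00 -2.7276e+01  5.0000e-03  1.0200e-01
 -2.0000e-03] sdT [0.036 0.047 0.009 0.019 0.002 0.003 0.001] q [-0.5566  0.5687  0.0594  1.7233 -0.0426  0.8504  1.1065]
```

Request:
play_rows:
  rows:
    - [[0,0,0],[0.06,0,0],-1]
    - [[0,0,0],[0.12,0,0],-1]
    - [[0,0,0],[0.18,0,0],-1]
    - [[0,0,0],[0.24,0,0],-1]
    - [[0,0,0],[0.24,0,0],-1]
    - [[0,0,0],[0.24,0,0],-1]
    - [[0,0,0],[0.18,0,0],-1]
    - [[0,0,0],[0.12,0,0],-1]
    - [[0,0,0],[0.06,0,0],-1]
    - [[0,0,0],[0,0,0],-1]

```text
clock: 59.9
position: [0.5673, 0.2614, 0.0986]
ee_rot: [2.203, 2.237, 0.006]
force: [0.5, 0.1, -4.2]
width: 0.698
```

```bash
python3 - <<'E'
from h import *
for _ in range(10): eyes.get_image('side')
meas2(12)
E
```

```text
t 61.0 F [ 0.15  0.25 -4.06] Mtool [ 0.1258  0.0361 -0.0089] sd [0.042 0.019 0.023] z [ 0.  0. -1.] T [ 3.0000e-02 -7.3677e+01  2.0710e+00 -2.7436e+01  5.1000e-02 -1.6000e-02
  1.0000e-03] sdT [0.022 0.066 0.007 0.019 0.002 0.004 0.001] q [-0.5564  0.5692  0.0597  1.7229 -0.043   0.8506  1.1068]
```

```bash
python3 - <<'E'
from h import *
from scipy.optimize import least_squares
for f,b in [('w1',(0,0)),('scene0',(-.007,-.0016)),('side0',(-.0015,.0135))]:
    c=load(f);P=cloud(c)
    m=(abs(P[...,2]-.089)<.003)&(np.hypot(P[...,0]-.62,P[...,1]-.01)<.16)
    k=np.argwhere(m); q=np.array([onz(c,u,v,.089)[:2] for v,u in k])+b
    for nm,g in [('b0',(.52,.03)),('b1',(.58,.11)),('b2',(.67,.10))]:
        g=np.array(g)
        for it in range(4):
            d=np.hypot(*(q-g).T); s=q[(d>.036)&(d<.060-.003*it)]
            if len(s)<10: break
            r=least_squares(lambda x:np.hypot(s[:,0]-x[0],s[:,1]-x[1])-.047,g,loss='soft_l1',f_scale=.003); g=r.x
        print(f,nm,g.round(4),len(s))
E
cat >> h.py <<'E'
E
python3 - <<'E'
import cv2
a=cv2.imread('pics/w1.png')[100:240,0:230]; cv2.imwrite('pics/z3.png',cv2.resize(a,None,fx=3.4,fy=3.4,interpolation=cv2.INTER_CUBIC))
E
```

```text
w1 b0 [0.5207 0.0298] 489
w1 b1 [0.5836 0.1066] 313
w1 b2 [0.6522 0.1652] 46
scene0 b0 [0.5186 0.0258] 69
scene0 b1 [0.5811 0.1036] 83
scene0 b2 [0.6796 0.0887] 81
side0 b0 [0.5169 0.0352] 47
side0 b1 [0.5782 0.1131] 41
side0 b2 [0.6769 0.0974] 42
```

View pics/z3.png

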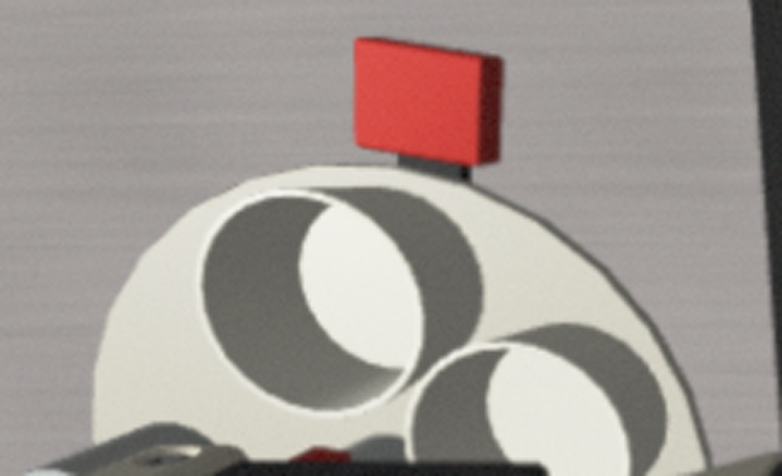

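Request:
play_rows:
  rows:
    - [[0,0,-0.02],[0,0,0],-1]
    - [[0,0,-0.05],[0,0,0],-1]
    - [[0,0,-0.09],[0,0,0.05],-1]
    - [[0,0,-0.13],[0,0,0.15],-1]
    - [[0,0,-0.17],[0,0,0.27],-1]
    - [[0,0,-0.2],[0,0,0.4],-1]
    - [[0,0,-0.21],[0,0,0.53],-1]
    - [[0,0,-0.21],[0,0,0.66],-1]
    - [[0,0,-0.21],[0,0,0.79],-1]
    - [[0,0,-0.21],[0,0,0.92],-1]

```text
clock: 62.0
position: [0.568, 0.2612, 0.204]
ee_rot: [-2.993, -0.952, -0.002]
force: [0.6, -0.7, -4.2]
width: 0.693
```

```bash
python3 - <<'E'
from h import *
st(); rel([.50,.15,.21],DOWN(np.radians(-20)));rel([.416,.0255,.205],DOWN(np.radians(-87)))
E
```

```text
t 62.0 p [0.568  0.2612 0.204 ] x [0.816 0.578 0.001] z [ 0.001  0.001 -1.   ] F [ 0.59 -0.68 -4.25] M [0.059 0.087 0.035] w 0.693 q [-0.73  0.47  0.31  1.63 -0.16  1.07  0.25]
shift [-0.239, 0.103, -0.012] turn [-0.001, -0.001, 0.922]
shift [-0.52, 0.209, -0.003] turn [-0.002, -0.0, 2.038]
```

Request:
play_rows:
  rows:
    - [[-0.01,0.005,0],[0,0,0.13],-1]
    - [[-0.03,0.012,0],[0,0,0.26],-1]
    - [[-0.06,0.025,0],[0,0,0.39],-1]
    - [[-0.1,0.04,0],[0,0,0.52],-1]
    - [[-0.14,0.056,0],[0,0,0.65],-1]
    - [[-0.18,0.072,0],[0,0,0.78],-1]
    - [[-0.22,0.088,0],[0,0,0.88],-1]
    - [[-0.26,0.104,0],[0,0,1.0],-1]
    - [[-0.3,0.12,0],[0,0,1.0],-1]
    - [[-0.34,0.136,0],[0,0,1.0],-1]

```text
clock: 63.0
position: [0.469, 0.1063, 0.2038]
ee_rot: [-3.069, 0.663, -0.001]
force: [-0.5, 0.9, -3.5]
width: 0.696
```

```bash
python3 - <<'E'
from h import *
st(); rel([.416,.0255,.205],DOWN(np.radians(-87)))
E
```

```text
t 63.0 p [0.469  0.1063 0.2038] x [ 0.911 -0.413  0.   ] z [ 0.001  0.001 -1.   ] F [-0.53  0.89 -3.48] M [-0.02   0.004  0.026] w 0.696 q [-0.84  0.25  0.62  1.99 -0.18  0.95 -0.55]
shift [-0.03, 0.191, -0.003] turn [-0.002, 0.001, 1.043]
```

Request:
play_rows:
  rows:
    - [[-0.01,0.04,0],[0,0,0.13],-1]
    - [[-0.015,0.07,0],[0,0,0.26],-1]
    - [[-0.02,0.1,0],[0,0,0.39],-1]
    - [[-0.02,0.13,0],[0,0,0.52],-1]
    - [[-0.025,0.15,0],[0,0,0.65],-1]
    - [[-0.025,0.165,0],[0,0,0.78],-1]
    - [[-0.025,0.175,0],[0,0,0.91],-1]
    - [[-0.025,0.18,0],[0,0,1.0],-1]
    - [[-0.025,0.18,0],[0,0,1.0],-1]
    - [[-0.025,0.18,0],[0,0,1.0],-1]

```text
clock: 64.0
position: [0.4211, 0.0302, 0.2034]
ee_rot: [-2.33, 2.105, -0.0]
force: [0.6, 0.4, -3.3]
width: 0.696
```

```bash
python3 - <<'E'
from h import *
snap('side','s8'); snap('scene','c8'); s=st(); rel([.416,.0255,.205],DOWN(np.radians(-87)))
E
```

```text
t 64.1 p [0.421  0.0302 0.2032] x [ 0.1   -0.995 -0.001] z [ 0.001  0.001 -1.   ] F [-0.03  0.33 -4.08] M [-0.002  0.033 -0.027] w 0.695 q [-0.95  0.15  0.87  2.13 -0.15  0.92 -1.47]
shift [0.008, 0.011, -0.004] turn [-0.001, 0.001, 0.046]
```

View pics/s8.png

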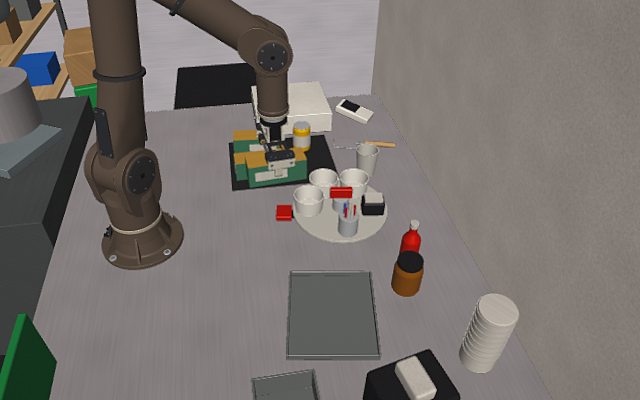

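View pics/c8.png

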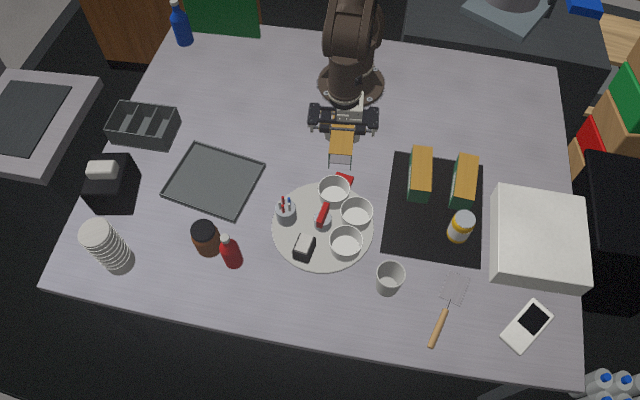

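```bash
cat > pour.py <<'E'
from h import *
def table(lip,mouthdir,base,ths,dx=0.0):
    p0,R0=base; m=np.radians(mouthdir); u=np.array([np.cos(m),np.sin(m),0])
    for th in ths:
        t=np.radians(th); c,s=np.cos(t),np.sin(t)
        C=np.array(lip)-u*(.085*c-.008*s)+np.array([0,0,1])*(.085*s+.008*c)
        Rt=DOWN(m-np.pi/2)*R.from_rotvec([-t,0,0])
        d=R0.inv().apply(C-p0)/.5; a=(R0.inv()*Rt).as_rotvec()/(np.pi/3)
        print(th,C.round(4),'[%s, %s, -1],'%([round(float(v),3) for v in d],[round(float(v),3) for v in a]))
E
python3 - <<'E'
from pour import *
s=st(); table([.501,.030,.13],3,(s['position'],R.from_rotvec(s['ee_rot'])),[0,4,8,12,16,18,20,22])
E
```

```text
t 64.1 p [0.421  0.0302 0.2032] x [ 0.1   -0.995 -0.001] z [ 0.001  0.001 -1.   ] F [-0.03  0.33 -4.08] M [-0.002  0.033 -0.027] w 0.695 q [-0.95  0.15  0.87  2.13 -0.15  0.92 -1.47]
0 [0.4161 0.0256 0.138 ] [[0.008, 0.011, 0.13], [-0.001, 0.001, 0.046], -1],
4 [0.4169 0.0256 0.1439] [[0.008, 0.009, 0.119], [-0.067, -0.001, 0.046], -1],
8 [0.4181 0.0257 0.1498] [[0.008, 0.007, 0.107], [-0.134, -0.003, 0.046], -1],
12 [0.4196 0.0257 0.1555] [[0.009, 0.004, 0.095], [-0.201, -0.004, 0.046], -1],
16 [0.4216 0.0258 0.1611] [[0.009, -0.0, 0.084], [-0.267, -0.006, 0.046], -1],
18 [0.4227 0.0259 0.1639] [[0.009, -0.002, 0.079], [-0.301, -0.007, 0.046], -1],
20 [0.424  0.026  0.1666] [[0.009, -0.005, 0.073], [-0.334, -0.007, 0.045], -1],
22 [0.4253 0.026  0.1693] [[0.009, -0.008, 0.068], [-0.367, -0.008, 0.045], -1],
```

Request:
play_rows:
  rows:
    - [[0.004,0.008,0.02],[-0.03,0,0.023],-1]
    - [[0.008,0.009,0.04],[-0.067,0,0.046],-1]
    - [[0.008,0.008,0.06],[-0.1,0,0.046],-1]
    - [[0.008,0.007,0.075],[-0.134,0,0.046],-1]
    - [[0.008,0.006,0.08],[-0.167,0,0.046],-1]
    - [[0.009,0.004,0.084],[-0.201,-0.004,0.046],-1]
    - [[0.009,0.002,0.084],[-0.234,-0.005,0.046],-1]
    - [[0.009,0,0.082],[-0.267,-0.006,0.046],-1]
    - [[0.009,-0.002,0.079],[-0.301,-0.007,0.046],-1]
    - [[0.009,-0.005,0.073],[-0.334,-0.007,0.045],-1]

```text
clock: 65.1
position: [0.4241, 0.026, 0.1662]
ee_rot: [2.079, -1.973, -0.35]
force: [1.0, -0.4, -3.7]
width: 0.697
```

```bash
python3 - <<'E'
from pour import *
for _ in range(3): snap('side','s9')
snap('scene','c9'); s=st(); table([.501,.030,.13],3,(s['position'],R.from_rotvec(s['ee_rot'])),[20,22,24,26,28,30])
E
```

```text
t 65.3 p [0.424  0.0256 0.1661] x [ 0.051 -0.999  0.001] z [-0.341 -0.018 -0.94 ] F [ 0.35 -0.15 -3.97] M [-0.023 -0.447 -0.006] w 0.694 q [-0.71  0.5   0.79  1.92 -0.32  1.24 -1.29]
20 [0.424  0.026  0.1666] [[-0.001, 0.0, -0.001], [-0.0, -0.0, -0.001], -1],
22 [0.4253 0.026  0.1693] [[-0.001, -0.0, -0.007], [-0.034, -0.0, -0.001], -1],
24 [0.4267 0.0261 0.1719] [[-0.001, -0.001, -0.013], [-0.067, -0.0, -0.001], -1],
26 [0.4282 0.0262 0.1745] [[-0.001, -0.002, -0.019], [-0.1, -0.0, -0.001], -1],
28 [0.4298 0.0263 0.177 ] [[-0.001, -0.004, -0.024], [-0.134, -0.0, -0.001], -1],
30 [0.4315 0.0264 0.1794] [[-0.001, -0.005, -0.03], [-0.167, -0.0, -0.001], -1],
```

View pics/s9.png

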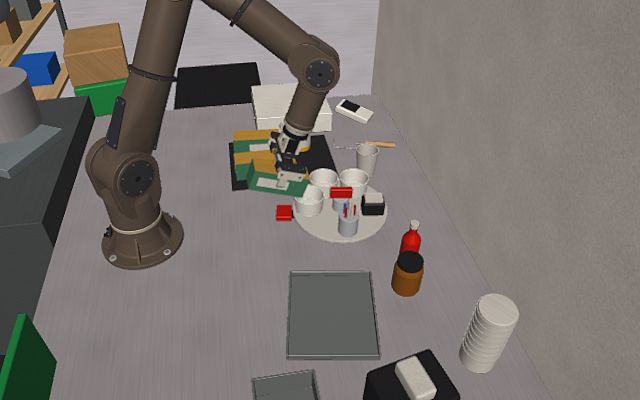

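Request:
play_rows:
  rows:
    - [[0,0,-0.003],[-0.017,0,0],-1]
    - [[0,0,-0.006],[-0.034,0,0],-1]
    - [[0,0,-0.009],[-0.05,0,0],-1]
    - [[0,-0.001,-0.012],[-0.067,0,0],-1]
    - [[0,-0.001,-0.015],[-0.084,0,0],-1]
    - [[0,-0.002,-0.018],[-0.1,0,0],-1]
    - [[0,-0.003,-0.021],[-0.117,0,0],-1]
    - [[0,-0.004,-0.024],[-0.134,0,0],-1]
    - [[0,-0.004,-0.027],[-0.15,0,0],-1]
    - [[0,-0.005,-0.03],[-0.167,0,0],-1]

```text
clock: 66.3
position: [0.4313, 0.026, 0.1797]
ee_rot: [1.968, -1.872, -0.503]
force: [0.1, -0.3, -4.1]
width: 0.692
```

```bash
python3 - <<'E'
from pour import *
snap('side','s10'); s=st(); table([.501,.030,.13],3,(s['position'],R.from_rotvec(s['ee_rot'])),[30,33,36,40])
E
```

```text
t 66.35 p [0.4316 0.0261 0.1796] x [ 0.051 -0.999  0.001] z [-0.502 -0.026 -0.864] F [ 0.99 -0.14 -4.59] M [ 0.033 -0.909  0.027] w 0.692 q [-0.64  0.61  0.76  1.76 -0.32  1.47 -1.27]
30 [0.4315 0.0264 0.1794] [[-0.001, 0.0, 0.0], [0.003, -0.0, -0.002], -1],
33 [0.4342 0.0265 0.183 ] [[-0.001, -0.001, -0.008], [-0.047, 0.0, -0.002], -1],
36 [0.437  0.0266 0.1864] [[-0.001, -0.003, -0.017], [-0.097, 0.0, -0.002], -1],
40 [0.4411 0.0269 0.1908] [[-0.001, -0.005, -0.029], [-0.164, 0.0, -0.002], -1],
```

Request:
play_rows:
  rows:
    - [[0,0,-0.003],[-0.017,0,0],-1]
    - [[0,0,-0.006],[-0.034,0,0],-1]
    - [[0,-0.001,-0.009],[-0.05,0,0],-1]
    - [[0,-0.002,-0.012],[-0.067,0,0],-1]
    - [[0,-0.002,-0.015],[-0.084,0,0],-1]
    - [[0,-0.003,-0.018],[-0.1,0,0],-1]
    - [[0,-0.004,-0.021],[-0.117,0,0],-1]
    - [[0,-0.004,-0.024],[-0.134,0,0],-1]
    - [[0,-0.005,-0.027],[-0.15,0,0],-1]
    - [[0,-0.005,-0.03],[-0.167,0,0],-1]

```text
clock: 67.35
position: [0.441, 0.0266, 0.1914]
ee_rot: [1.854, -1.763, -0.644]
force: [-0.3, 1.4, -2.8]
width: 0.698
```

```bash
python3 - <<'E'
from pour import *
snap('side','s11'); snap('scene','c11'); s=st(); table([.501,.030,.13],3,(s['position'],R.from_rotvec(s['ee_rot'])),[40,45,49])
E
```

```text
t 67.45 p [0.4411 0.0265 0.1911] x [ 0.05  -0.999  0.001] z [-0.644 -0.033 -0.764] F [-0.01 -0.07 -2.41] M [ 0.006 -0.974  0.054] w 0.696 q [-0.57  0.73  0.73  1.62 -0.31  1.67 -1.25]
40 [0.4411 0.0269 0.1908] [[-0.001, -0.0, 0.001], [0.002, 0.0, -0.002], -1],
45 [0.4466 0.0272 0.1958] [[-0.001, -0.002, -0.014], [-0.081, 0.001, -0.002], -1],
49 [0.4513 0.0274 0.1994] [[-0.001, -0.005, -0.026], [-0.148, 0.001, -0.002], -1],
```

View pics/c11.png

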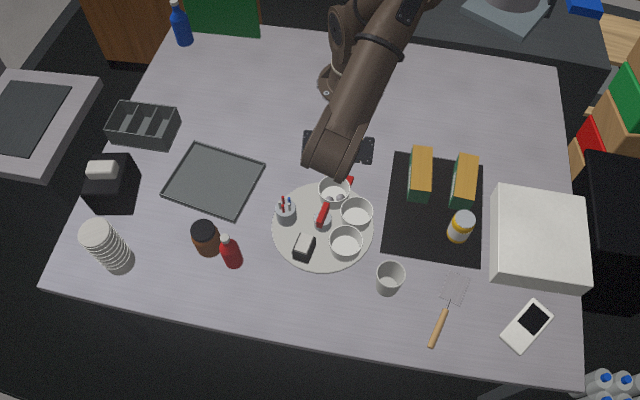

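Request:
play_rows:
  rows:
    - [[0,0,-0.004],[-0.02,0,0],-1]
    - [[0,-0.001,-0.008],[-0.04,0,0],-1]
    - [[0,-0.001,-0.011],[-0.06,0,0],-1]
    - [[0,-0.002,-0.014],[-0.081,0,0],-1]
    - [[0,-0.003,-0.018],[-0.1,0,0],-1]
    - [[0,-0.004,-0.022],[-0.125,0,0],-1]
    - [[0,-0.005,-0.026],[-0.148,0,0],-1]
    - [[0,-0.005,-0.026],[-0.148,0,0],-1]
    - [[0,-0.005,-0.026],[-0.148,0,0],-1]
    - [[0,-0.005,-0.026],[-0.148,0,0],-1]

```text
clock: 68.45
position: [0.4511, 0.027, 0.1998]
ee_rot: [1.75, -1.665, -0.757]
force: [0.4, 1.1, -2.3]
width: 0.693
```

```bash
python3 - <<'E'
from pour import *
meas2(12); snap('scene','c12'); snap('side','s12'); s=st(); rel([.424,.026,.22],DOWN(np.radians(-87)))
import cv2
a=cv2.imread('pics/c12.png')[140:290,250:450]; cv2.imwrite('pics/z4.png',cv2.resize(a,None,fx=4,fy=4,interpolation=cv2.INTER_CUBIC))
E
```

```text
t 69.05 F [-0.04  0.26 -2.11] Mtool [1.1097 0.0217 0.0369] sd [0.029 0.025 0.024] z [-0.753 -0.038 -0.657] T [ 1.7000e-02 -7.7823e+01  1.6134e+01 -2.0917e+01  1.6570e+00  4.9930e+00
  2.7000e-02] sdT [0.025 0.14  0.019 0.005 0.001 0.006 0.   ] q [-0.5215  0.8315  0.7035  1.4931 -0.297   1.8427 -1.2369]
t 69.15 p [0.4511 0.027  0.1997] x [ 0.05  -0.999  0.001] z [-0.753 -0.038 -0.657] F [-0.61 -0.06 -2.07] M [-1.00e-03 -1.12e+00 -2.60e-02] w 0.697 q [-0.52  0.83  0.7   1.49 -0.3   1.84 -1.24]
shift [-0.001, 0.066, 0.014] turn [0.816, 0.0, -0.002]
```

View pics/z4.png

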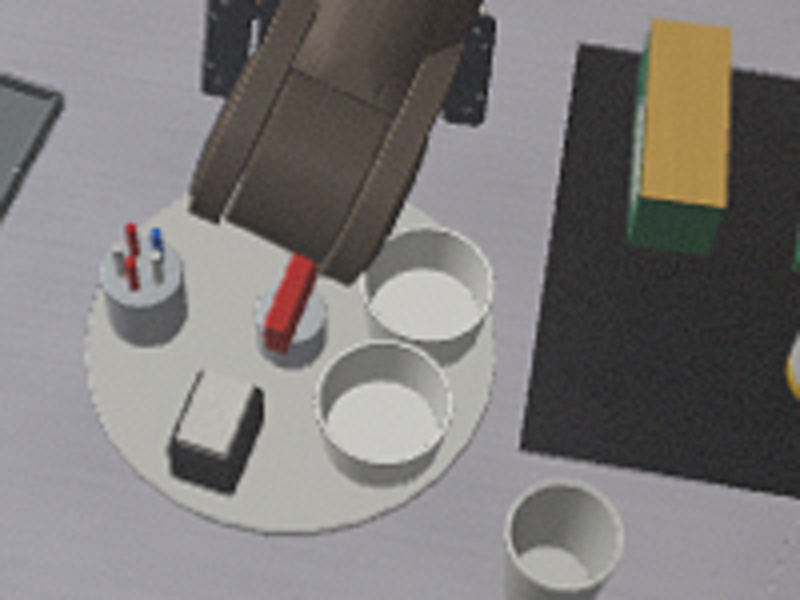

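Request:
play_rows:
  rows:
    - [[0,0,0],[0.08,0,0],-1]
    - [[0,0.008,0],[0.2,0,0],-1]
    - [[0,0.015,0],[0.32,0,0],-1]
    - [[0,0.03,0.002],[0.44,0,0],-1]
    - [[0,0.045,0.005],[0.56,0,0],-1]
    - [[0,0.055,0.01],[0.68,0,0],-1]
    - [[0,0.066,0.014],[0.816,0,0],-1]
    - [[0,0.066,0.014],[0.816,0,0],-1]
    - [[0,0.066,0.014],[0.816,0,0],-1]

```text
clock: 70.05
position: [0.4231, 0.0265, 0.2207]
ee_rot: [-2.277, 2.162, 0.003]
force: [1.2, 0.9, -0.9]
width: 0.695
```

```bash
python3 - <<'E'
from pour import *
snap('side','s13'); snap('scene','c13'); s=st(); rel([.37,-.095,.15],DOWN(np.radians(-90)));rel([.37,-.095,.036],DOWN(np.radians(-90)))
import m; m.tins('c13')
for f,b in [('c13',(-.007,-.0016)),('s13',(-.0015,.0135))]:
    c=load(f);P=cloud(c);im=c['im']
    a=(P[...,0]>.25)&(P[...,0]<.75)&(P[...,1]>-.6)&(P[...,1]<-.12)&(P[...,2]>.0)&(P[...,2]<.03)
    g=im.astype(int).max(-1); 
    mm=(a&(g<130)).astype(np.uint8); mm=cv2.morphologyEx(mm,cv2.MORPH_OPEN,np.ones((3,3)))
    n,l,stt,ce=cv2.connectedComponentsWithStats(mm); i=1+stt[1:,4].argmax(); k=np.argwhere(l==i); q=(np.array([onz(c,u,v,.014)[:2] for v,u in k])+b)*1000
    print(f,'tray',[np.round(x,1) for x in cv2.minAreaRect(q.astype(np.float32))],stt[i])
import cv2
a=cv2.imread('pics/c13.png')[140:290,250:450]; cv2.imwrite('pics/z5.png',cv2.resize(a,None,fx=4,fy=4,interpolation=cv2.INTER_CUBIC))
E
```

```text
t 70.15 p [0.425  0.0259 0.2203] x [ 0.051 -0.999  0.002] z [-0.    -0.002 -1.   ] F [ 0.51 -0.64 -2.04] M [-0.027  0.115  0.008] w 0.7 q [-0.97  0.13  0.9   2.1  -0.13  0.96 -1.53]
shift [0.236, 0.122, 0.141] turn [0.0, -0.002, 0.048]
shift [0.235, 0.122, 0.369] turn [0.0, -0.002, 0.048]
c13 ztop 0.073 px [412 146  21  47 876] [394.7 283.1] [167.1  61.8] 2.5
c13 ztop 0.073 px [455 154  25  48 912] [397.8 424.5] [ 64.6 168.5] 85.9
c13 tray [array([ 511.1, -367. ]), array([278.1, 238.8]), np.float64(79.8)] [ 161  141  104   82 4315]
s13 tray [array([ 510.7, -356.6]), array([280.7, 231.4]), np.float64(80.1)] [ 286  271   95   89 7346]
```

View pics/z5.png

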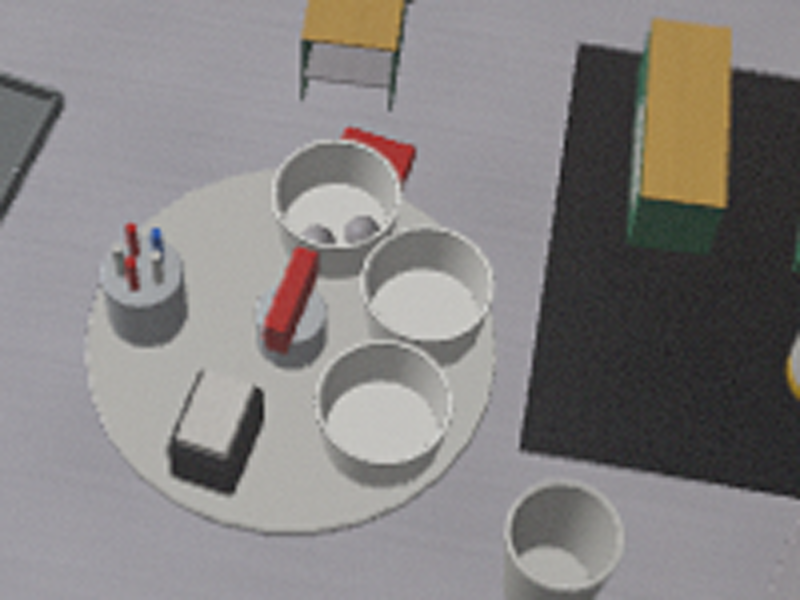

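Request:
play_rows:
  rows:
    - [[0.03,0.02,0.02],[0,0,0.01],-1]
    - [[0.1,0.05,0.06],[0,0,0.02],-1]
    - [[0.18,0.09,0.1],[0,0,0.048],-1]
    - [[0.235,0.122,0.15],[0,0,0.048],-1]
    - [[0.235,0.122,0.22],[0,0,0.048],-1]
    - [[0.235,0.122,0.29],[0,0,0.048],-1]
    - [[0.235,0.122,0.34],[0,0,0.048],-1]
    - [[0.235,0.122,0.36],[0,0,0.048],-1]
    - [[0.235,0.122,0.368],[0,0,0.048],-1]
    - [[0.235,0.122,0.368],[0,0,0.048],-1]

```text
clock: 71.15
position: [0.3695, -0.0964, 0.0348]
ee_rot: [2.216, -2.222, -0.002]
force: [-0.5, 0.1, -1.5]
width: 0.693
```

```bash
python3 - <<'E'
from h import *
snap('side','s14'); st()
E
```

```text
t 71.2 p [ 0.3698 -0.0963  0.0349] x [-0.002 -1.     0.002] z [-0.003 -0.002 -1.   ] F [-0.41  0.   -2.61] M [-0.078  0.126  0.013] w 0.693 q [-0.39  0.45  0.65  2.39 -0.62  0.47 -0.79]
```

Request:
play_rows:
  rows:
    - [[0,0,0.003],[0,0,0],-1]
    - [[0,0,0.005],[0,0,0],-1]
    - [[0,0,0.005],[0,0,0],-1]
    - [[0,0,0.005],[0,0,0],-1]

```text
clock: 71.6
position: [0.3703, -0.0962, 0.0341]
ee_rot: [-2.219, 2.224, -0.002]
force: [-8.1, -1.8, 39.6]
width: 0.694
```

```bash
python3 - <<'E'
from h import *
meas2(5);snap('side','s14'); st()
E
```

```text
t 71.85 F [-8.06 -1.65 40.43] Mtool [-1.9783  0.1076  0.2551] sd [0.014 0.027 0.014] z [ 0.001 -0.001 -1.   ] T [ -1.679 -31.115   2.444 -12.377  -0.836  -1.907   0.266] sdT [0.017 0.006 0.004 0.002 0.001 0.    0.   ] q [-0.3802  0.4492  0.6471  2.387  -0.6232  0.4643 -0.7849]
t 71.9 p [ 0.3704 -0.0962  0.0341] x [-0.003 -1.     0.001] z [ 0.001 -0.001 -1.   ] F [-8.02 -1.43 40.73] M [-0.077  1.96  -0.225] w 0.697 q [-0.38  0.45  0.65  2.39 -0.62  0.46 -0.78]
```

View pics/s14.png

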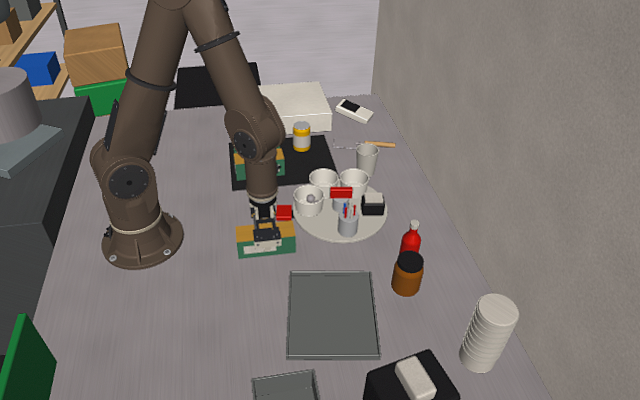

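Request:
play_rows:
  rows:
    - [[0,0,-0.002],[0,0,0],-1]
    - [[0,0,-0.002],[0,0,0],0.6]
    - [[0,0,-0.002],[0,0,0],1]
    - [[0,0,-0.002],[0,0,0],1]
    - [[0,0,-0.05],[0,0,0],1]
    - [[0,0,-0.13],[0,0,0],1]
    - [[0,0,-0.22],[0,0,0],1]
    - [[0,0,-0.31],[0,0,0],1]
    - [[0,0,-0.35],[0,0,0],1]

```text
clock: 72.8
position: [0.3705, -0.0954, 0.211]
ee_rot: [-2.22, 2.221, -0.004]
force: [0.9, 0.4, -0.2]
width: 0.999
```

```bash
python3 - <<'E'
from h import *
st()
snap('side','s15');snap('scene','c15')
for f,b in [('c15',(-.007,-.0016)),('s15',(-.0015,.0095))]:
    c=load(f);im=c['im'];P=cloud(c);hsv=cv2.cvtColor(im,cv2.COLOR_RGB2HSV)
    red=((hsv[...,0]<6)|(hsv[...,0]>174))&(hsv[...,1]>150)&(hsv[...,2]>60)&(abs(P[...,0]-.62)<.055)&(abs(P[...,1]-.01)<.055)&(P[...,2]>.105)
    k=np.argwhere(red); q=(np.array([onz(c,u,v,.113)[:2] for v,u in k])+b)*1000; print(f,[np.round(x,1) for x in cv2.minAreaRect(q.astype(np.float32))],len(k),P[red].max(0),P[red].min(0))
import m
m.tins('c15');m.tins('s15')
E
```

```text
t 72.8 p [ 0.3705 -0.0954  0.211 ] x [-0.    -1.     0.001] z [ 0.003 -0.001 -1.   ] F [ 0.86  0.35 -0.19] M [0.083 0.172 0.007] w 0.999 q [-0.91  0.02  1.09  2.2  -0.03  0.92 -1.38]
c15 [array([617.3,  11.7]), array([14. , 67.1]), np.float64(81.0)] 103 [0.65685479 0.02407505 0.11680688] [0.58815558 0.00230635 0.10639949]
s15 [array([614.2,  10.7]), array([24.3, 65.8]), np.float64(80.7)] 105 [0.65144285 0.02287556 0.1152418 ] [ 0.58359977 -0.00630154  0.10503254]
c15 ztop 0.07 px [290 126  30  43 798] [381.  -89.1] [ 61.  165.3] 89.3
c15 ztop 0.074 px [412 146  21  47 873] [395.  283.1] [167.4  61.8] 2.4
c15 ztop 0.073 px [455 154  25  48 909] [397.7 424.4] [ 64.3 168.2] 86.0
s15 ztop 0.136 px [ 65  31  18  43 509] [-479.4 1369.6] [ 67.4 604.5] 16.6
s15 ztop 0.07 px [237 222  59  21 890] [ 371.4 -107.4] [ 64.3 166.3] 89.7
s15 ztop 0.074 px [397 268  27  19 303] [ 727.5 -342.2] [56.7 69.8] 70.3
```

```bash
python3 - <<'E'
from h import *
D=DOWN(np.radians(-99))
s=st();rel([.616,.012,.21],D);rel([.616,.012,.094],D)
E
```

```text
t 72.9 p [ 0.3711 -0.0944  0.2107] x [ 0.002 -1.    -0.002] z [ 0.005  0.002 -1.   ] F [ 0.45  0.08 -0.96] M [-0.021  0.142 -0.029] w 0.998 q [-0.91  0.02  1.09  2.2  -0.03  0.92 -1.37]
shift [-0.212, -0.49, 0.004] turn [-0.005, 0.002, 0.152]
shift [-0.212, -0.489, 0.236] turn [-0.005, 0.002, 0.152]
```

Request:
play_rows:
  rows:
    - [[-0.03,-0.07,0],[0,0,0.03],0.1]
    - [[-0.07,-0.16,0],[0,0,0.06],0.1]
    - [[-0.11,-0.25,0],[0,0,0.1],0.1]
    - [[-0.15,-0.34,0],[0,0,0.15],0.1]
    - [[-0.19,-0.43,0],[0,0,0.15],0.1]
    - [[-0.212,-0.49,0.05],[0,0,0.15],0.1]
    - [[-0.212,-0.49,0.1],[0,0,0.15],0.1]
    - [[-0.212,-0.49,0.1],[0,0,0.15],0.1]
    - [[-0.212,-0.49,0.1],[0,0,0.15],0.1]

```text
clock: 73.8
position: [0.6132, 0.0102, 0.1575]
ee_rot: [2.037, -2.388, -0.001]
force: [0.2, 0.2, 0.8]
width: 0.553
```

```bash
python3 - <<'E'
from h import *
D=DOWN(np.radians(-99)); snap('wrist','w16'); snap('scene','c16'); snap('scene','c16')
s=st();rel([.616,.012,.094],D)
E
```

```text
t 73.95 p [0.6144 0.0106 0.1598] x [-0.157 -0.988  0.   ] z [ 0.002 -0.    -1.   ] F [ 0.1  -0.57  0.49] M [-0.019  0.144 -0.013] w 0.548 q [-0.68  0.62  0.91  1.74 -0.56  1.05 -1.31]
shift [-0.003, -0.002, 0.132] turn [-0.002, -0.0, -0.001]
```

View pics/w16.png

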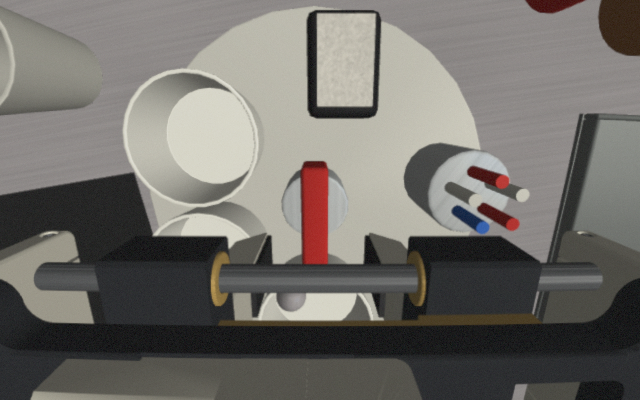

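Request:
play_rows:
  rows:
    - [[-0.002,-0.002,0.05],[0,0,0],0.1]
    - [[-0.002,-0.002,0.1],[0,0,0],0.1]
    - [[-0.002,-0.002,0.132],[0,0,0],0.1]
    - [[-0.002,-0.002,0.132],[0,0,0],0.1]
    - [[-0.002,-0.002,0.132],[0,0,0],-1]
    - [[-0.002,-0.002,0.132],[0,0,0],-1]
    - [[-0.002,-0.002,0.132],[0,0,0],-1]
    - [[-0.002,-0.002,0.132],[0,0,0],-1]
    - [[-0.002,-0.002,0.132],[0,0,0],-1]
  newtons: 30

```text
clock: 74.85
position: [0.6157, 0.0121, 0.0931]
ee_rot: [-2.04, 2.388, -0.002]
force: [-0.5, -0.3, 3.5]
width: 0.192
```

```bash
python3 - <<'E'
from h import *
eyes.get_image('side');st()
E
```

```text
t 74.9 p [0.6157 0.0121 0.093 ] x [-0.156 -0.988  0.   ] z [ 0.001 -0.001 -1.   ] F [-0.31 -0.71  3.81] M [0.048 0.333 0.06 ] w 0.195 q [-0.64  0.7   0.84  1.8  -0.63  0.94 -1.25]
```

Request:
play_rows:
  rows:
    - [[0,0,0],[0,0,-0.06],-1]
    - [[0,0,0],[0,0,-0.15],-1]
    - [[0,0,0],[0,0,-0.26],-1]
    - [[0,0,0],[0,0,-0.37],-1]
    - [[0,0,0],[0,0,-0.48],-1]
    - [[0,0,0],[0,0,-0.59],-1]
    - [[0,0,0],[0,0,-0.7],-1]
    - [[0,0,0],[0,0,-0.81],-1]
    - [[0,0,0],[0,0,-0.91],-1]
    - [[0,0,0],[0,0,-1],-1]

```text
clock: 75.9
position: [0.6166, 0.0088, 0.093]
ee_rot: [2.959, -1.046, 0.007]
force: [4.7, -8.0, -3.9]
width: 0.217
```

```bash
python3 - <<'E'
from h import *
for _ in range(4):snap('scene','c17')
s=st(); x=R.from_rotvec(s['ee_rot']).as_matrix()[:,0]; print(np.degrees(np.arctan2(x[1],x[0])))
E
```

```text
t 76.1 p [0.6176 0.0092 0.093 ] x [ 0.776 -0.631  0.006] z [ 0.005 -0.004 -1.   ] F [10.09 -6.2  -6.95] M [-1.193 -1.822 -0.1  ] w 0.192 q [-0.47  0.61  0.56  1.78 -0.41  0.86 -0.41]
-39.13643806415394
```

Release, rise, look.

Request:
play_rows:
  rows:
    - [[0,0,0],[0,0,0],-0.3]
    - [[0,0,0],[0,0,0],0]
    - [[0,0,0],[0,0,0],0.1]
    - [[0,0,-0.05],[0,0,0],0.1]
    - [[0,0,-0.12],[0,0,0],0.1]
    - [[0,0,-0.2],[0,0,0],0.1]
    - [[0,0,-0.24],[0,0,0],0.5]
    - [[0,0,-0.24],[0,0,0],1]
  newtons: 50

```text
clock: 76.9
position: [0.617, 0.0122, 0.2159]
ee_rot: [-2.96, 1.048, -0.008]
force: [0.6, -0.3, -0.0]
width: 0.677
```

```bash
python3 - <<'E'
from h import *
snap('side','s18');snap('scene','c18');st()
import m
m.tins('c18');m.tins('s18')
a=cv2.imread('pics/s18.png')[110:280,210:410]; cv2.imwrite('pics/z6.png',cv2.resize(a,None,fx=3.5,fy=3.5,interpolation=cv2.INTER_CUBIC))
rel([.3695,-.096,.15],DOWN(np.radians(-90)))
E
```

```text
t 77.0 p [0.6151 0.0126 0.2124] x [ 0.777 -0.629  0.   ] z [ 0. -0. -1.] F [ 0.74  0.02 -1.53] M [-0.078  0.102  0.03 ] w 0.76 q [-0.53  0.48  0.63  1.66 -0.31  1.1  -0.49]
c18 ztop 0.071 px [290 126  21  44 443] [381.9 -89.4] [ 60.6 163.7] 89.6
c18 ztop 0.073 px [412 146  21  47 878] [395.  283.1] [167.5  61.8] 2.5
c18 ztop 0.073 px [455 154  25  48 904] [397.7 424.3] [ 64.  168.2] 86.0
s18 ztop 0.138 px [  65   24   63   50 2421] [-364.4 1393.8] [289.8 603. ] 11.8
s18 ztop 0.073 px [234 130  46  12 437] [391.6 406.9] [ 65.5 166.7] 85.6
s18 ztop 0.072 px [235 150  50  15 526] [389.2 267.5] [169.9  64.7] 1.5
s18 ztop 0.07 px [237 222  59  21 891] [ 371.3 -107.1] [ 64.3 166.2] 89.3
s18 ztop 0.074 px [397 268  27  19 299] [ 727.1 -343.4] [59.2 69.8] 70.3
shift [-0.245, 0.478, 0.125] turn [-0.0, -0.0, 0.85]
```

View pics/z6.png

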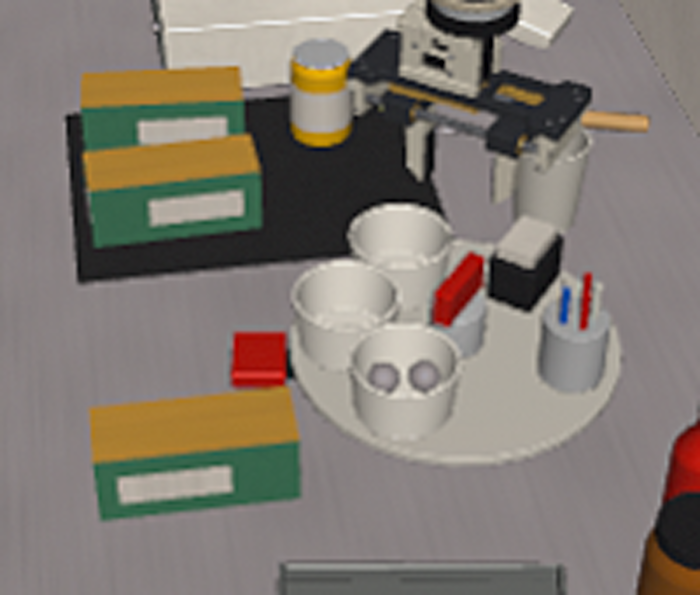

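View pics/c18.png

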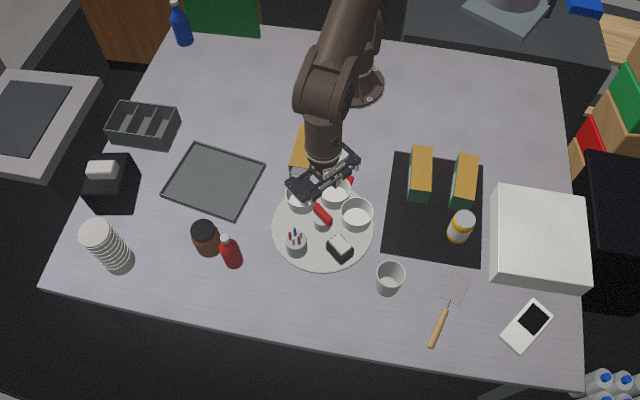

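Request:
play_rows:
  rows:
    - [[-0.04,0.08,0],[0,0,0.12],1]
    - [[-0.08,0.16,0],[0,0,0.25],1]
    - [[-0.12,0.24,0],[0,0,0.38],1]
    - [[-0.16,0.32,0],[0,0,0.5],1]
    - [[-0.2,0.4,0],[0,0,0.62],1]
    - [[-0.245,0.478,0.05],[0,0,0.74],1]
    - [[-0.245,0.478,0.125],[0,0,0.85],1]
    - [[-0.245,0.478,0.17],[0,0,0.85],1]
    - [[-0.245,0.478,0.17],[0,0,0.85],1]
    - [[-0.245,0.478,0.17],[0,0,0.85],1]

```text
clock: 78.0
position: [0.369, -0.0969, 0.1274]
ee_rot: [2.219, -2.22, -0.001]
force: [0.4, -0.6, 0.3]
width: 1.003
```

```bash
python3 - <<'E'
from h import *
eyes.get_image('side');eyes.get_image('side');st()
rel([.3700,-.096,.0365],DOWN(np.radians(-90)))
E
```

```text
t 78.1 p [ 0.3703 -0.0967  0.1282] x [ 0.    -1.     0.001] z [ 0.001 -0.001 -1.   ] F [ 0.16  0.66 -0.27] M [-0.044  0.133 -0.026] w 0.997 q [-0.63  0.24  0.91  2.31 -0.3   0.7  -1.08]
shift [-0.002, 0.001, 0.183] turn [-0.001, -0.001, 0.0]
```

Request:
play_rows:
  rows:
    - [[-0.001,0.001,0.07],[0,0,0],1]
    - [[-0.001,0.001,0.12],[0,0,0],1]
    - [[-0.001,0.001,0.16],[0,0,0],1]
    - [[-0.001,0.001,0.183],[0,0,0],1]
    - [[-0.001,0.001,0.183],[0,0,0],1]
    - [[-0.001,0.001,0.183],[0,0,0],0]
    - [[-0.001,0.001,0.183],[0,0,0],-1]
    - [[-0.001,0.001,0.183],[0,0,0],-1]
    - [[-0.001,0.001,0.183],[0,0,0],-1]
    - [[-0.001,0.001,0.183],[0,0,0],-1]

```text
clock: 79.1
position: [0.3698, -0.096, 0.0365]
ee_rot: [-2.222, 2.22, -0.002]
force: [0.5, 0.1, 6.8]
width: 0.697
```

```bash
python3 - <<'E'
from h import *
st()
D=DOWN(np.radians(-100))
rel([.37,-.096,.13],DOWN(np.radians(-90)));rel([.521,-.308,.13],D)
E
```

```text
t 79.1 p [ 0.3698 -0.096   0.0365] x [ 0.001 -1.     0.   ] z [ 0.001 -0.    -1.   ] F [0.53 0.1  6.8 ] M [0.163 0.368 0.12 ] w 0.697 q [-0.38  0.44  0.65  2.39 -0.61  0.47 -0.79]
shift [0.0, -0.001, -0.187] turn [-0.001, -0.0, 0.001]
shift [0.424, -0.302, -0.186] turn [-0.001, -0.0, 0.167]
```

Request:
play_rows:
  rows:
    - [[0,0,-0.05],[0,0,0],-1]
    - [[0,0,-0.11],[0,0,0],-1]
    - [[0,0,-0.17],[0,0,0],-1]
    - [[0.06,-0.04,-0.187],[0,0,0.03],-1]
    - [[0.12,-0.085,-0.187],[0,0,0.06],-1]
    - [[0.19,-0.135,-0.187],[0,0,0.09],-1]
    - [[0.26,-0.185,-0.187],[0,0,0.12],-1]
    - [[0.33,-0.235,-0.187],[0,0,0.15],-1]
    - [[0.39,-0.278,-0.187],[0,0,0.167],-1]
    - [[0.424,-0.302,-0.187],[0,0,0.167],-1]

```text
clock: 80.1
position: [0.5211, -0.3107, 0.1294]
ee_rot: [2.016, -2.408, 0.003]
force: [0.1, -0.9, -1.4]
width: 0.695
```

```bash
python3 - <<'E'
from h import *
snap('scene','c19');snap('side','s19');snap('wrist','w19');st()
D=DOWN(np.radians(-100))
rel([.521,-.308,.042],D)
E
```

```text
t 80.25 p [ 0.5199 -0.3091  0.1292] x [-0.175 -0.985  0.002] z [-0.001 -0.001 -1.   ] F [-1.    0.45 -2.29] M [0.038 0.219 0.027] w 0.691 q [-0.09  0.62  0.82  1.79 -0.54  0.97 -0.79]
shift [-0.003, -0.002, 0.174] turn [0.001, -0.001, -0.002]
```

View pics/s19.png

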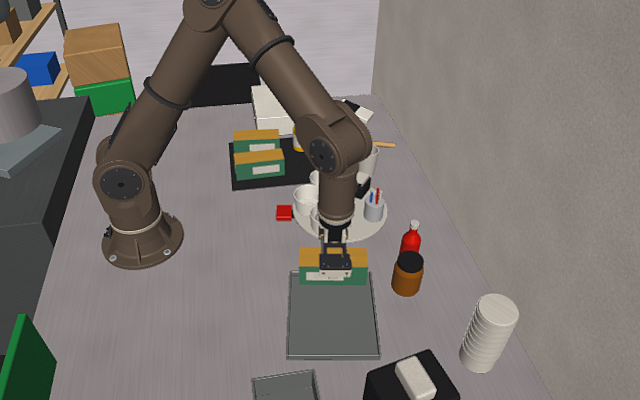

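View pics/w19.png

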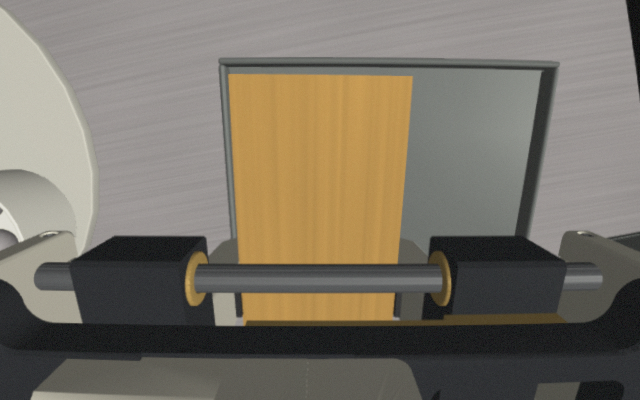

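```bash
python3 - <<'E'
from h import *
c=load('w19')
a=onz(c,221,60,.022);b=onz(c,557,63,.022);print(a,b,np.linalg.norm(a-b),np.degrees(np.arctan2(*(a-b)[1::-1])))
y=(a-b)[:2]/np.linalg.norm((a-b)[:2]); x=np.array([y[1],-y[0]]); ctr=(a[:2]+b[:2])/2-x*.115; print('tray ctr',ctr,'slot+',ctr+.06*y,'slot-',ctr-.06*y,x)
E
```

```text
[ 0.6462612  -0.25599189  0.022     ] [ 0.60054584 -0.51395937  0.022     ] 0.26198686167927604 79.95073488187231
tray ctr [ 0.51016784 -0.36490872] slot+ [ 0.52063753 -0.30582923] slot- [ 0.49969815 -0.4239882 ] [ 0.98465808 -0.17449489]
```

Request:
play_rows:
  rows:
    - [[-0.003,-0.002,0.04],[0,0,0],-1]
    - [[-0.003,-0.002,0.08],[0,0,0],-1]
    - [[-0.003,-0.002,0.12],[0,0,0],-1]
    - [[-0.003,-0.002,0.15],[0,0,0],-1]
    - [[-0.003,-0.002,0.168],[0,0,0],-1]
    - [[-0.003,-0.002,0.174],[0,0,0],-1]
    - [[-0.003,-0.002,0.174],[0,0,0],-1]

```text
clock: 80.95
position: [0.5215, -0.3067, 0.0428]
ee_rot: [2.019, -2.407, 0.001]
force: [0.5, -0.1, -2.2]
width: 0.694
```

```bash
python3 - <<'E'
from h import *
eyes.get_image('side');eyes.get_image('side');st()
E
```

```text
t 81.05 p [ 0.5219 -0.3071  0.0435] x [-0.174 -0.985  0.001] z [ 0.001 -0.001 -1.   ] F [ 0.   -0.09 -1.94] M [-0.036  0.168 -0.002] w 0.69 q [-0.03  0.72  0.73  1.85 -0.64  0.82 -0.71]
```

Request:
play_rows:
  rows:
    - [[0,0,0.002],[0,0,0],-1]
    - [[0,0,0.002],[0,0,0],0.6]
    - [[0,0,0.002],[0,0,0],1]
    - [[0,0,0.002],[0,0,0],1]
    - [[0,0,-0.05],[0,0,0],1]
    - [[0,0,-0.13],[0,0,0],1]
    - [[0,0,-0.22],[0,0,0],1]
    - [[0,0,-0.3],[0,0,0],1]
    - [[0,0,-0.34],[0,0,0],1]
    - [[0,0,-0.34],[0,0,0],1]

```text
clock: 82.05
position: [0.5227, -0.308, 0.2162]
ee_rot: [-2.017, 2.405, -0.009]
force: [0.9, 0.1, -0.0]
width: 1.0
```

```bash
python3 - <<'E'
from h import *
snap('side','s20');snap('scene','c20');st()
import m
m.tins('c20');m.tins('s20')
rel([.39,.42,.21],DOWN(np.radians(86.3)))
E
```

```text
t 82.15 p [ 0.5216 -0.3065  0.2127] x [-0.174 -0.985  0.   ] z [ 0.001 -0.001 -1.   ] F [-0.58  0.63 -0.7 ] M [-0.011  0.219  0.029] w 1.0 q [-0.14  0.53  0.89  1.7  -0.45  1.13 -0.86]
c20 ztop 0.073 px [412 146  21  47 872] [394.8 282.5] [167.8  61.6] 3.4
c20 ztop 0.075 px [206 153  43  46 906] [ 528.9 -301.8] [ 63.6 166.7] 78.9
c20 ztop 0.073 px [455 154  25  48 916] [397.6 424.2] [ 64.8 168.5] 85.6
s20 ztop 0.138 px [  65   24   62   50 2415] [-364.5 1394.6] [290.1 600.8] 11.7
s20 ztop 0.072 px [234 130  46  12 435] [391.6 406.9] [ 65.5 166.7] 85.6
s20 ztop 0.072 px [235 150  50  15 528] [389.7 267.7] [169.9  65.3] 2.1
s20 ztop 0.073 px [397 266  27  20 314] [ 725.3 -340.3] [61.8 71.3] 64.6
s20 ztop 0.076 px [ 300  270   65   19 1212] [ 523.7 -311.4] [ 61.3 167.7] 80.1
shift [-1.385, 0.512, 0.004] turn [-0.001, 0.001, 2.895]
```

View pics/s20.png

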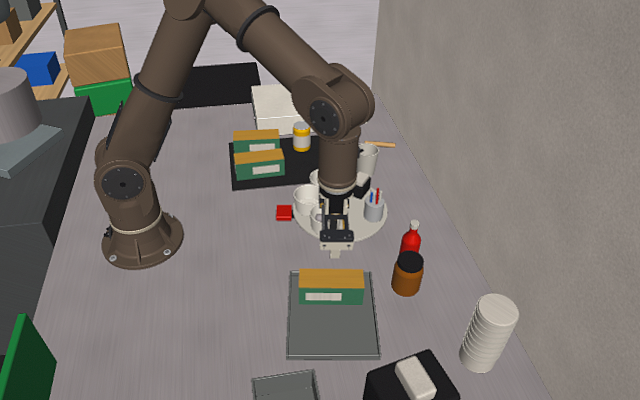

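```bash
python3 - <<'E'
from h import *
st();rel([.46,-.05,.21],DOWN(np.radians(-40)))
b=(np.array([.46,-.05,.21]),DOWN(np.radians(-40)));rel([.42,.2,.21],DOWN(np.radians(20)),b)
b=(np.array([.42,.2,.21]),DOWN(np.radians(20)));rel([.39,.42,.17],DOWN(np.radians(80)),b)
E
```

```text
t 82.15 p [ 0.5216 -0.3065  0.2127] x [-0.174 -0.985  0.   ] z [ 0.001 -0.001 -1.   ] F [-0.58  0.63 -0.7 ] M [-0.011  0.219  0.029] w 1.0 q [-0.14  0.53  0.89  1.7  -0.45  1.13 -0.86]
shift [-0.484, 0.21, 0.005] turn [-0.001, -0.001, -1.0]
shift [-0.383, -0.332, 0.0] turn [0.0, 0.0, -1.0]
shift [0.094, -0.434, 0.08] turn [0.0, 0.0, -1.0]
```

Request:
play_rows:
  rows:
    - [[-0.06,0.025,0.0],[0,0,-0.12],1]
    - [[-0.12,0.05,0.0],[0,0,-0.25],1]
    - [[-0.18,0.08,0.0],[0,0,-0.38],1]
    - [[-0.24,0.105,0.0],[0,0,-0.51],1]
    - [[-0.31,0.135,0.0],[0,0,-0.64],1]
    - [[-0.38,0.165,0.0],[0,0,-0.77],1]
    - [[-0.44,0.19,0.0],[0,0,-0.9],1]
    - [[-0.484,0.21,0.0],[0,0,-1],1]

```text
clock: 82.95
position: [0.4587, -0.0476, 0.2113]
ee_rot: [2.955, -1.063, -0.003]
force: [-0.1, -0.3, -0.1]
width: 0.999
```

Request:
play_rows:
  rows:
    - [[-0.05,-0.04,0.0],[0,0,-0.12],1]
    - [[-0.1,-0.085,0.0],[0,0,-0.25],1]
    - [[-0.15,-0.13,0.0],[0,0,-0.38],1]
    - [[-0.2,-0.17,0.0],[0,0,-0.51],1]
    - [[-0.25,-0.215,0.0],[0,0,-0.64],1]
    - [[-0.3,-0.26,0.0],[0,0,-0.77],1]
    - [[-0.345,-0.3,0.0],[0,0,-0.9],1]
    - [[-0.383,-0.332,0.0],[0,0,-1],1]

```text
clock: 83.75
position: [0.4189, 0.2017, 0.211]
ee_rot: [3.091, 0.556, -0.004]
force: [-0.4, -0.7, -0.7]
width: 1.001
```

Request:
play_rows:
  rows:
    - [[0.01,-0.05,0.0],[0,0,-0.12],1]
    - [[0.025,-0.11,0.0],[0,0,-0.25],1]
    - [[0.036,-0.17,0.0],[0,0,-0.38],1]
    - [[0.048,-0.23,0.0],[0,0,-0.51],1]
    - [[0.06,-0.29,0.02],[0,0,-0.64],1]
    - [[0.074,-0.34,0.04],[0,0,-0.77],1]
    - [[0.085,-0.39,0.06],[0,0,-0.9],1]
    - [[0.094,-0.434,0.08],[0,0,-1],1]
    - [[0.094,-0.434,0.08],[0,0,-1],1]

```text
clock: 84.65
position: [0.3876, 0.4222, 0.169]
ee_rot: [-2.399, -2.027, 0.008]
force: [-0.9, -0.0, 0.6]
width: 1.0
```

```bash
python3 - <<'E'
from h import *
D=DOWN(np.radians(86.1)); eyes.get_image('side')
snap('wrist','w21');st();rel([.39,.42,.10],D);rel([.39,.42,.039],D)
E
python3 m.py w21
```

```text
t 84.75 p [0.3896 0.4193 0.1706] x [ 0.175  0.985 -0.004] z [-0.002 -0.003 -1.   ] F [0.11 0.17 0.15] M [-0.006  0.011  0.012] w 1.001 q [-0.96  0.41  0.06  1.78 -0.03  0.95  0.51]
shift [0.002, 0.001, 0.141] turn [-0.001, 0.003, -0.103]
shift [0.002, 0.001, 0.263] turn [-0.001, 0.003, -0.103]
w21 ztop 0.075 px [  266    98    96   167 12987] [375.2 421.1] [ 64.2 137.1] 85.7
w21 ztop 0.075 px [  84  125  112  139 8629] [360.1 278.7] [113.9  64.5] 2.1
w21 ztop 0.075 px [292 294  72  10 510] [474.2 413.3] [63.3  9.1] 80.2
```

Request:
play_rows:
  rows:
    - [[0.002,0.001,0.08],[0,0,-0.06],1]
    - [[0.002,0.001,0.16],[0,0,-0.103],1]
    - [[0.002,0.001,0.22],[0,0,-0.103],1]
    - [[0.002,0.001,0.263],[0,0,-0.103],1]
    - [[0.002,0.001,0.263],[0,0,-0.103],1]
    - [[0.002,0.001,0.263],[0,0,-0.103],0]
    - [[0.002,0.001,0.263],[0,0,-0.103],-1]
    - [[0.002,0.001,0.263],[0,0,-0.103],-1]
    - [[0.002,0.001,0.263],[0,0,-0.103],-1]
    - [[0.002,0.001,0.263],[0,0,-0.103],-1]
  newtons: 50

```text
clock: 85.75
position: [0.3914, 0.4211, 0.0417]
ee_rot: [2.295, 2.145, 0.001]
force: [-0.8, -2.6, 7.6]
width: 0.696
```

Request:
play_rows:
  rows:
    - [[0,0,-0.03],[0,0,0],-1]
    - [[0,0,-0.07],[0,0,0],-1]
    - [[0,0,-0.1],[0.05,0,0],-1]
    - [[0,0,-0.12],[0.12,0,0],-1]
    - [[0,0,-0.12],[0.18,0,0],-1]
    - [[0,0,-0.12],[0.24,0,0],-1]
    - [[0,0,-0.12],[0.24,0,0],-1]
    - [[0,0,-0.12],[0.24,0,0],-1]
    - [[0,0,-0.12],[0.24,0,0],-1]
    - [[0,0,-0.12],[0.24,0,0],-1]

```text
clock: 86.75
position: [0.39, 0.4214, 0.1008]
ee_rot: [-2.152, -2.015, 0.255]
force: [-0.6, -0.2, -4.0]
width: 0.694
```

Request:
play_rows:
  rows:
    - [[0,0,0],[-0.06,0,0],-1]
    - [[0,0,0],[-0.12,0,0],-1]
    - [[0,0,0],[-0.18,0,0],-1]
    - [[0,0,0],[-0.24,0,0],-1]
    - [[0,0,0],[-0.24,0,0],-1]
    - [[0,0,0],[-0.24,0,0],-1]
    - [[0,0,0],[-0.24,0,0],-1]
    - [[0,0,0],[-0.24,0,0],-1]

```text
clock: 87.55
position: [0.3918, 0.4206, 0.1006]
ee_rot: [2.296, 2.144, -0.001]
force: [1.0, -0.2, -5.1]
width: 0.695
```

```bash
python3 - <<'E'
from h import *
meas2(8);meas2(12)
E
```

```text
t 87.95 F [ 0.03 -0.02 -4.68] Mtool [ 0.1301  0.0032 -0.0222] sd [0.038 0.035 0.032] z [ 0.    -0.001 -1.   ] T [ 2.0000e-03 -6.7487e+01  1.2560e+00 -2.6245e+01  4.2000e-02  2.6000e-02
  9.0000e-03] sdT [0.128 0.085 0.046 0.011 0.011 0.006 0.005] q [-0.9341  0.498   0.027   1.848  -0.0173  0.7966  0.6046]
t 88.55 F [ 0.11 -0.02 -4.38] Mtool [0.1172 0.037  0.0055] sd [0.028 0.026 0.037] z [ 0.    -0.001 -1.   ] T [ 2.7000e-02 -6.7419e+01  1.2640e+00 -2.6221e+01  5.1000e-02  1.8000e-02
  0.0000e+00] sdT [0.03  0.014 0.008 0.001 0.001 0.001 0.001] q [-0.935   0.4975  0.0269  1.8484 -0.0171  0.7964  0.6044]
```

Request:
play_rows:
  rows:
    - [[0,0,0],[-0.06,0,0],-1]
    - [[0,0,0],[-0.12,0,0],-1]
    - [[0,0,0],[-0.18,0,0],-1]
    - [[0,0,0],[-0.24,0,0],-1]
    - [[0,0,0],[-0.24,0,0],-1]
    - [[0,0,0],[-0.24,0,0],-1]
    - [[0,0,0],[-0.18,0,0],-1]
    - [[0,0,0],[-0.12,0,0],-1]
    - [[0,0,0],[-0.06,0,0],-1]
    - [[0,0,0],[0,0,0],-1]

```text
clock: 89.55
position: [0.3924, 0.4208, 0.1013]
ee_rot: [-2.294, -2.142, 0.002]
force: [0.8, -0.2, -4.4]
width: 0.696
```

```bash
python3 - <<'E'
from h import *
meas2(10);meas2(14)
E
```

```text
t 90.05 F [ 0.28  0.04 -4.63] Mtool [ 0.0502  0.0158 -0.0004] sd [0.031 0.153 0.027] z [ 0.    -0.001 -1.   ] T [  0.086 -67.406   0.702 -26.109  -0.159   0.186   0.116] sdT [2.492 0.617 1.84  1.25  0.392 0.287 0.579] q [-0.931   0.4978  0.0238  1.8475 -0.0157  0.7968  0.6034]
t 90.75 F [ 0.    0.08 -4.58] Mtool [ 0.1026  0.0357 -0.0011] sd [0.035 0.029 0.027] z [ 0.    -0.001 -1.   ] T [-4.7000e-02 -6.7438e+01  1.1860e+00 -2.6195e+01  4.0000e-02  3.1000e-02
 -3.0000e-03] sdT [0.054 0.022 0.015 0.016 0.004 0.001 0.002] q [-0.9333  0.4975  0.024   1.8483 -0.015   0.7964  0.6024]
```

Request:
play_rows:
  rows:
    - [[0,0,0],[-0.06,0,0],-1]
    - [[0,0,0],[-0.12,0,0],-1]
    - [[0,0,0],[-0.18,0,0],-1]
    - [[0,0,0],[-0.24,0,0],-1]
    - [[0,0,0],[-0.24,0,0],-1]
    - [[0,0,0],[-0.24,0,0],-1]
    - [[0,0,0],[-0.24,0,0],-1]
    - [[0,0,0],[-0.24,0,0],-1]
    - [[0,0,0],[-0.22,0,0],-1]
    - [[0,0,0],[-0.19,0,0],-1]

```text
clock: 91.75
position: [0.3912, 0.4208, 0.1006]
ee_rot: [2.184, 2.042, 0.202]
force: [0.3, 0.2, -4.6]
width: 0.695
```

Request:
play_rows:
  rows:
    - [[0,0,0],[0.03,0,0],-1]
    - [[0,0,0],[0.06,0,0],-1]
    - [[0,0,0],[0.09,0,0],-1]
    - [[0,0,0],[0.12,0,0],-1]
    - [[0,0,0],[0.14,0,0],-1]
    - [[0,0,0],[0.155,0,0],-1]
    - [[0,0,0],[0.165,0,0],-1]
    - [[0,0,0],[0.17,0,0],-1]
    - [[0,0,0],[0.17,0,0],-1]
    - [[0,0,0],[0.17,0,0],-1]

```text
clock: 92.75
position: [0.3908, 0.4211, 0.1007]
ee_rot: [2.282, 2.135, 0.022]
force: [-0.1, 0.2, -4.5]
width: 0.697
```

```bash
python3 - <<'E'
from h import *
meas2(8);meas2(8);meas2(14)
E
```

```text
t 93.15 F [ 0.09  0.14 -4.46] Mtool [0.0176 0.0257 0.0126] sd [0.027 0.019 0.018] z [ 0.021 -0.002 -1.   ] T [ 4.7000e-02 -6.6770e+01  1.3620e+00 -2.6081e+01  7.0000e-02  1.0000e-03
 -1.0000e-03] sdT [0.093 0.024 0.031 0.014 0.004 0.001 0.002] q [-0.9508  0.4911  0.0326  1.8609  0.004   0.7788  0.5793]
t 93.55 F [-0.02  0.15 -4.25] Mtool [ 0.0222  0.0099 -0.0228] sd [0.03  0.031 0.033] z [ 0.021 -0.002 -1.   ] T [-2.4000e-02 -6.6806e+01  1.3400e+00 -2.6080e+01  6.5000e-02  3.0000e-03
  0.0000e+00] sdT [0.012 0.002 0.004 0.002 0.    0.    0.   ] q [-0.9504  0.4912  0.0327  1.8607  0.0039  0.7788  0.5794]
t 94.25 F [-0.02  0.02 -4.46] Mtool [ 0.0289  0.0115 -0.0024] sd [0.026 0.021 0.019] z [ 0.021 -0.002 -1.   ] T [ 0.0000e+00 -6.6801e+01  1.3460e+00 -2.6081e+01  6.5000e-02  3.0000e-03
  1.0000e-03] sdT [0.001 0.001 0.    0.001 0.    0.    0.   ] q [-0.9503  0.4912  0.0327  1.8607  0.0039  0.7788  0.5794]
```

Request:
play_rows:
  rows:
    - [[0,0,0],[0.05,0,0],-1]
    - [[0,0,0],[0.1,0,0],-1]
    - [[0,0,0],[0.15,0,0],-1]
    - [[0,0,0],[0.2,0,0],-1]
    - [[0,0,0],[0.24,0,0],-1]
    - [[0,0,0],[0.24,0,0],-1]
    - [[0,0,0],[0.24,0,0],-1]
    - [[0,0,0],[0.24,0,0],-1]
    - [[0,0,0],[0.2,0,0],-1]
    - [[0,0,0],[0.16,0,0],-1]

```text
clock: 95.25
position: [0.3907, 0.4211, 0.1008]
ee_rot: [-2.215, -2.072, 0.15]
force: [-1.1, 0.4, -3.7]
width: 0.695
```

Request:
play_rows:
  rows:
    - [[0,0,0],[-0.03,0,0],-1]
    - [[0,0,0],[-0.06,0,0],-1]
    - [[0,0,0],[-0.08,0,0],-1]
    - [[0,0,0],[-0.1,0,0],-1]
    - [[0,0,0],[-0.11,0,0],-1]
    - [[0,0,0],[-0.118,0,0],-1]
    - [[0,0,0],[-0.12,0,0],-1]
    - [[0,0,0],[-0.12,0,0],-1]
    - [[0,0,0],[-0.12,0,0],-1]

```text
clock: 96.15
position: [0.3913, 0.4208, 0.1006]
ee_rot: [-2.284, -2.135, 0.023]
force: [0.5, 0.6, -4.9]
width: 0.697
```

```bash
python3 - <<'E'
from h import *
meas2(8);meas2(14)
E
```

```text
t 96.55 F [ 0.03 -0.25 -4.66] Mtool [ 0.0985  0.0255 -0.0054] sd [0.03  0.022 0.027] z [-0.021  0.001 -1.   ] T [-1.6000e-02 -6.8065e+01  9.6100e-01 -2.6294e+01 -3.9000e-02  1.0600e-01
  0.0000e+00] sdT [0.053 0.024 0.017 0.008 0.002 0.001 0.001] q [-0.9132  0.5044  0.0124  1.8353 -0.0311  0.8145  0.6226]
t 97.25 F [-0.16 -0.18 -4.66] Mtool [0.1007 0.0195 0.0003] sd [0.024 0.032 0.026] z [-0.021  0.001 -1.   ] T [ 9.0000e-03 -6.8049e+01  9.6700e-01 -2.6294e+01 -3.7000e-02  1.0400e-01
 -1.0000e-03] sdT [0.01  0.005 0.003 0.001 0.    0.    0.   ] q [-0.9135  0.5043  0.0123  1.8354 -0.031   0.8145  0.6225]
```

Request:
play_rows:
  rows:
    - [[0,0,-0.02],[-0.01,0,0],-1]
    - [[0,0,-0.05],[-0.01,0,0],-1]
    - [[0,0,-0.09],[0,0,0],-1]
    - [[0,0,-0.13],[0,0,0.03],-1]
    - [[0,0,-0.17],[0,0,0.1],-1]
    - [[0,0,-0.2],[0,0,0.2],-1]
    - [[0,0,-0.22],[0,0,0.33],-1]
    - [[0,0,-0.22],[0,0,0.46],-1]
    - [[0,0,-0.22],[0,0,0.59],-1]
    - [[0,0,-0.22],[0,0,0.72],-1]

```text
clock: 98.25
position: [0.3932, 0.421, 0.2116]
ee_rot: [-2.918, -1.139, 0.028]
force: [-0.2, 0.6, -4.7]
width: 0.696
```

```bash
python3 - <<'E'
from h import *
from scipy.optimize import least_squares
s=st(); yaw=86.1-43.2; p=[.391,.421,.2107]
b=(np.array(p),DOWN(np.radians(yaw)));rel([.40,.23,.2107],DOWN(np.radians(yaw-60)),b)
b=(np.array([.40,.23,.2107]),DOWN(np.radians(yaw-60)));rel([.416,.0255,.2107],DOWN(np.radians(yaw-120)),b)
for f,bb in [('c20',(-.007,-.0016)),('s20',(-.0015,.0095))]:
    c=load(f);P=cloud(c)
    m=(abs(P[...,2]-.089)<.004)&(np.hypot(P[...,0]-.62,P[...,1]-.01)<.16)
    k=np.argwhere(m); q=np.array([onz(c,u,v,.089)[:2] for v,u in k])+bb; g=np.array([.519,.03])
    for it in range(4):
        d=np.hypot(*(q-g).T); ss=q[(d>.036)&(d<.060-.003*it)]
        if len(ss)<8: break
        g=least_squares(lambda x:np.hypot(ss[:,0]-x[0],ss[:,1]-x[1])-.047,g,loss='soft_l1',f_scale=.003).x
    print(f,g,len(ss))
E
```

```text
t 98.25 p [0.3932 0.421  0.2116] x [ 0.735  0.677 -0.014] z [-0.02   0.001 -1.   ] F [-0.21  0.61 -4.68] M [ 0.077  0.067 -0.013] w 0.696 q [-1.05  0.38  0.2   1.73 -0.1   1.05 -0.07]
shift [-0.247, 0.292, 0.0] turn [0.0, 0.0, 1.0]
shift [0.151, 0.382, 0.0] turn [0.0, 0.0, 1.0]
c20 [0.51918979 0.02844874] 93
s20 [0.51790927 0.03289293] 54
```

Request:
play_rows:
  rows:
    - [[-0.01,0.01,0],[0,0,0.13],-1]
    - [[-0.025,0.03,0],[0,0,0.26],-1]
    - [[-0.05,0.06,0],[0,0,0.39],-1]
    - [[-0.08,0.094,0],[0,0,0.52],-1]
    - [[-0.11,0.13,0],[0,0,0.65],-1]
    - [[-0.14,0.165,0],[0,0,0.78],-1]
    - [[-0.17,0.2,0],[0,0,0.9],-1]
    - [[-0.2,0.236,0],[0,0,1.0],-1]
    - [[-0.225,0.266,0],[0,0,1.0],-1]
    - [[-0.247,0.292,0],[0,0,1.0],-1]

```text
clock: 99.25
position: [0.4025, 0.2289, 0.2109]
ee_rot: [3.106, -0.46, -0.031]
force: [0.1, 0.6, -5.5]
width: 0.696
```

Request:
play_rows:
  rows:
    - [[0.015,0.04,0],[0,0,0.13],-1]
    - [[0.03,0.08,0],[0,0,0.26],-1]
    - [[0.05,0.125,0],[0,0,0.39],-1]
    - [[0.07,0.175,0],[0,0,0.52],-1]
    - [[0.09,0.225,0],[0,0,0.65],-1]
    - [[0.107,0.27,0],[0,0,0.78],-1]
    - [[0.123,0.31,0],[0,0,0.9],-1]
    - [[0.137,0.345,0],[0,0,1.0],-1]
    - [[0.146,0.37,0],[0,0,1.0],-1]
    - [[0.151,0.382,0],[0,0,1.0],-1]

```text
clock: 100.25
position: [0.4187, 0.0239, 0.2102]
ee_rot: [2.45, -1.948, -0.025]
force: [-0.0, -0.4, -4.7]
width: 0.699
```

```bash
python3 - <<'E'
from h import *
eyes.get_image('side');eyes.get_image('side')
s=st(); rel([.416,.0255,.19],DOWN(np.radians(-87)))
E
```

```text
t 100.35 p [0.4188 0.0245 0.2101] x [ 0.225 -0.974 -0.006] z [-0.02   0.001 -1.   ] F [-0.08 -0.45 -4.62] M [-0.019  0.02   0.07 ] w 0.693 q [-0.86  0.14  0.78  2.1  -0.13  0.96 -1.35]
shift [-0.003, 0.004, 0.04] turn [0.019, 0.004, 0.167]
```

```bash
python3 - <<'E'
from pour import *
s=st(); table([.501,.030,.13],3,(s['position'],R.from_rotvec(s['ee_rot'])),[2,6,10,14,18,20])
E
```

```text
t 100.35 p [0.4188 0.0245 0.2101] x [ 0.225 -0.974 -0.006] z [-0.02   0.001 -1.   ] F [-0.08 -0.45 -4.62] M [-0.019  0.02   0.07 ] w 0.693 q [-0.86  0.14  0.78  2.1  -0.13  0.96 -1.35]
2 [0.4164 0.0256 0.141 ] [[-0.002, 0.001, 0.138], [-0.014, 0.001, 0.167], -1],
6 [0.4174 0.0256 0.1468] [[-0.002, -0.0, 0.127], [-0.081, -0.005, 0.167], -1],
10 [0.4188 0.0257 0.1526] [[-0.002, -0.003, 0.115], [-0.147, -0.011, 0.166], -1],
14 [0.4206 0.0258 0.1583] [[-0.001, -0.006, 0.104], [-0.214, -0.017, 0.166], -1],
18 [0.4227 0.0259 0.1639] [[-0.0, -0.01, 0.092], [-0.28, -0.023, 0.166], -1],
20 [0.424  0.026  0.1666] [[0.0, -0.012, 0.087], [-0.314, -0.025, 0.165], -1],
```

Request:
play_rows:
  rows:
    - [[0,0,0.02],[0,0,0.06],-1]
    - [[-0.002,0,0.045],[-0.02,0,0.12],-1]
    - [[-0.002,0,0.07],[-0.06,-0.003,0.167],-1]
    - [[-0.002,0,0.09],[-0.09,-0.006,0.167],-1]
    - [[-0.002,-0.001,0.1],[-0.12,-0.009,0.167],-1]
    - [[-0.002,-0.003,0.104],[-0.15,-0.011,0.166],-1]
    - [[-0.002,-0.005,0.102],[-0.19,-0.015,0.166],-1]
    - [[-0.001,-0.007,0.1],[-0.23,-0.018,0.166],-1]
    - [[0,-0.01,0.092],[-0.275,-0.022,0.166],-1]
    - [[0,-0.012,0.087],[-0.314,-0.025,0.165],-1]

```text
clock: 101.35
position: [0.4243, 0.0277, 0.1662]
ee_rot: [2.082, -1.969, -0.349]
force: [0.2, -0.0, -4.3]
width: 0.698
```

```bash
python3 - <<'E'
from pour import *
for _ in range(3): snap('side','s22')
snap('scene','c22'); s=st(); table([.501,.030,.13],3,(s['position'],R.from_rotvec(s['ee_rot'])),[20,25,30])
a=cv2.imread('pics/s22.png')[110:260,210:410]; cv2.imwrite('pics/z7.png',cv2.resize(a,None,fx=3.5,fy=3.5,interpolation=cv2.INTER_CUBIC))
E
```

```text
t 101.55 p [0.4237 0.027  0.1659] x [ 0.054 -0.999  0.001] z [-0.342 -0.019 -0.94 ] F [ 0.16 -0.38 -5.09] M [-0.05  -0.478  0.036] w 0.695 q [-0.69  0.48  0.74  1.91 -0.3   1.24 -1.31]
20 [0.424  0.026  0.1666] [[0.002, 0.0, -0.001], [0.0, -0.001, 0.001], -1],
25 [0.4274 0.0261 0.1732] [[0.002, -0.002, -0.016], [-0.083, -0.001, 0.001], -1],
30 [0.4315 0.0264 0.1794] [[0.002, -0.005, -0.031], [-0.166, -0.001, 0.001], -1],
```

View pics/z7.png

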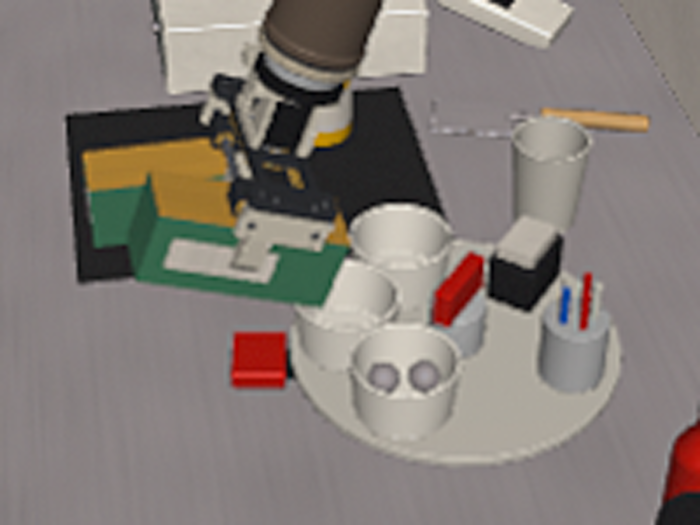

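Request:
play_rows:
  rows:
    - [[0.001,0,-0.003],[-0.017,0,0],-1]
    - [[0.001,0,-0.006],[-0.034,0,0],-1]
    - [[0.001,0,-0.009],[-0.05,0,0],-1]
    - [[0.002,-0.001,-0.012],[-0.067,0,0],-1]
    - [[0.002,-0.001,-0.015],[-0.084,0,0],-1]
    - [[0.002,-0.002,-0.018],[-0.1,0,0],-1]
    - [[0.002,-0.003,-0.021],[-0.117,0,0],-1]
    - [[0.002,-0.004,-0.024],[-0.134,0,0],-1]
    - [[0.002,-0.004,-0.027],[-0.15,0,0],-1]
    - [[0.002,-0.005,-0.03],[-0.167,0,0],-1]

```text
clock: 102.55
position: [0.4312, 0.0259, 0.1796]
ee_rot: [1.969, -1.869, -0.503]
force: [0.2, 0.3, -4.9]
width: 0.692
```

Request:
play_rows:
  rows:
    - [[0,0,-0.003],[-0.017,0,0],-1]
    - [[0,0,-0.006],[-0.034,0,0],-1]
    - [[0,-0.001,-0.009],[-0.05,0,0],-1]
    - [[0,-0.002,-0.012],[-0.067,0,0],-1]
    - [[0,-0.002,-0.015],[-0.084,0,0],-1]
    - [[0,-0.003,-0.018],[-0.1,0,0],-1]
    - [[0,-0.004,-0.021],[-0.117,0,0],-1]
    - [[0,-0.004,-0.024],[-0.134,0,0],-1]
    - [[0,-0.005,-0.027],[-0.15,0,0],-1]
    - [[0,-0.005,-0.03],[-0.167,0,0],-1]

```text
clock: 103.55
position: [0.4409, 0.0264, 0.1913]
ee_rot: [1.855, -1.761, -0.643]
force: [0.1, 0.9, -3.5]
width: 0.694
```

```bash
python3 - <<'E'
from pour import *
snap('scene','c23'); s=st(); table([.501,.030,.13],3,(s['position'],R.from_rotvec(s['ee_rot'])),[40,45,49])
E
```

```text
t 103.6 p [0.441  0.0265 0.1912] x [ 0.052 -0.999  0.001] z [-0.645 -0.035 -0.763] F [-0.1   1.02 -3.98] M [ 0.047 -1.052 -0.025] w 0.691 q [-0.55  0.72  0.69  1.61 -0.29  1.67 -1.27]
40 [0.4411 0.0269 0.1908] [[-0.001, -0.001, 0.0], [0.004, -0.001, -0.0], -1],
45 [0.4466 0.0272 0.1958] [[-0.001, -0.003, -0.014], [-0.079, -0.001, -0.0], -1],
49 [0.4513 0.0274 0.1994] [[-0.001, -0.005, -0.026], [-0.146, -0.001, -0.001], -1],
```

Request:
play_rows:
  rows:
    - [[0,0,-0.004],[-0.02,0,0],-1]
    - [[0,-0.001,-0.008],[-0.04,0,0],-1]
    - [[0,-0.001,-0.011],[-0.06,0,0],-1]
    - [[0,-0.002,-0.014],[-0.081,0,0],-1]
    - [[0,-0.003,-0.018],[-0.1,0,0],-1]
    - [[0,-0.004,-0.022],[-0.125,0,0],-1]
    - [[0,-0.005,-0.026],[-0.148,0,0],-1]
    - [[0,-0.005,-0.026],[-0.148,0,0],-1]
    - [[0,-0.005,-0.026],[-0.148,0,0],-1]
    - [[0,-0.005,-0.026],[-0.148,0,0],-1]

```text
clock: 104.6
position: [0.451, 0.0269, 0.1996]
ee_rot: [1.751, -1.663, -0.756]
force: [-0.1, 0.5, -2.8]
width: 0.697
```

```bash
python3 - <<'E'
from pour import *
meas2(12); snap('side','s24'); s=st(); rel([.424,.026,.22],DOWN(np.radians(-87)))
E
```

```text
t 105.2 F [ 0.13 -0.1  -2.96] Mtool [1.2187 0.0184 0.0352] sd [0.039 0.029 0.023] z [-0.753 -0.04  -0.656] T [ 1.6000e-02 -7.8221e+01  1.5356e+01 -2.1227e+01  1.5970e+00  5.1900e+00
  2.7000e-02] sdT [0.022 0.141 0.018 0.005 0.001 0.006 0.   ] q [-0.5033  0.8204  0.6652  1.4915 -0.2826  1.8373 -1.2601]
t 105.25 p [0.4511 0.027  0.1996] x [ 0.052 -0.999  0.001] z [-0.753 -0.04  -0.656] F [-0.33  0.55 -2.88] M [ 0.025 -1.218 -0.037] w 0.694 q [-0.5   0.82  0.67  1.49 -0.28  1.84 -1.26]
shift [-0.001, 0.066, 0.014] turn [0.816, -0.001, -0.0]
```

Request:
play_rows:
  rows:
    - [[0,0,0],[0.08,0,0],-1]
    - [[0,0.008,0],[0.2,0,0],-1]
    - [[0,0.015,0],[0.32,0,0],-1]
    - [[0,0.03,0.002],[0.44,0,0],-1]
    - [[0,0.045,0.005],[0.56,0,0],-1]
    - [[0,0.055,0.01],[0.68,0,0],-1]
    - [[0,0.066,0.014],[0.816,0,0],-1]
    - [[0,0.066,0.014],[0.816,0,0],-1]
    - [[0,0.066,0.014],[0.816,0,0],-1]

```text
clock: 106.15
position: [0.4228, 0.0261, 0.2205]
ee_rot: [-2.279, 2.16, 0.004]
force: [1.0, 1.0, -3.4]
width: 0.697
```

```bash
python3 - <<'E'
from pour import *
snap('side','s25'); snap('scene','c25'); s=st(); rel([.37,-.095,.15],DOWN(np.radians(-90)));rel([.37,-.095,.040],DOWN(np.radians(-90)))
a=cv2.imread('pics/c25.png')[140:290,250:450]; cv2.imwrite('pics/z8.png',cv2.resize(a,None,fx=4,fy=4,interpolation=cv2.INTER_CUBIC))
import m; m.tins('c25'); m.tins('s25')
E
```

```text
t 106.25 p [0.4247 0.0257 0.2201] x [ 0.053 -0.999  0.001] z [-0.001 -0.001 -1.   ] F [ 0.57  0.71 -2.03] M [-0.063  0.136  0.062] w 0.689 q [-0.91  0.13  0.83  2.09 -0.11  0.96 -1.54]
shift [0.235, 0.122, 0.141] turn [0.001, -0.001, 0.05]
shift [0.235, 0.122, 0.361] turn [0.001, -0.001, 0.05]
c25 ztop 0.073 px [412 146  21  47 870] [394.7 283. ] [167.1  61.8] 2.5
c25 ztop 0.076 px [206 152  42  47 928] [ 528.9 -301.8] [ 63.7 166.7] 79.0
s25 ztop 0.139 px [  65   29   29   45 1046] [-445.4 1377.9] [126.1 603.6] 13.3
s25 ztop 0.073 px [235 154  13  11 128] [325.2 265.8] [62.6 41.2] 86.9
s25 ztop 0.073 px [397 268  27  19 302] [ 727.  -343.6] [59.6 69.8] 70.3
s25 ztop 0.076 px [ 300  270   65   19 1210] [ 523.7 -311.4] [ 61.3 167.7] 80.1
```

View pics/z8.png

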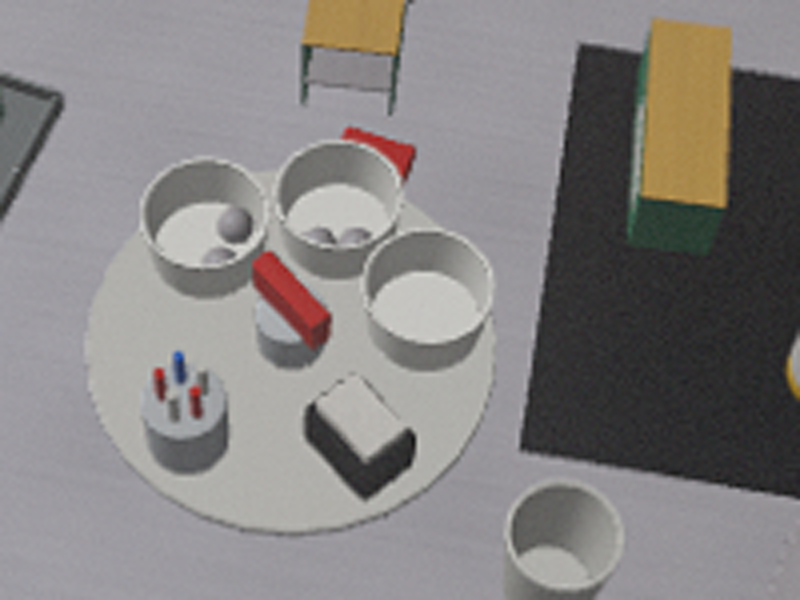

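Request:
play_rows:
  rows:
    - [[0.03,0.02,0.02],[0,0,0.01],-1]
    - [[0.1,0.05,0.06],[0,0,0.02],-1]
    - [[0.18,0.09,0.1],[0,0,0.05],-1]
    - [[0.235,0.122,0.15],[0,0,0.05],-1]
    - [[0.235,0.122,0.22],[0,0,0.05],-1]
    - [[0.235,0.122,0.29],[0,0,0.05],-1]
    - [[0.235,0.122,0.335],[0,0,0.05],-1]
    - [[0.235,0.122,0.355],[0,0,0.05],-1]
    - [[0.235,0.122,0.361],[0,0,0.05],-1]
    - [[0.235,0.122,0.361],[0,0,0.05],-1]

```text
clock: 107.25
position: [0.3694, -0.0964, 0.0384]
ee_rot: [2.217, -2.221, -0.003]
force: [-0.4, 0.0, -2.7]
width: 0.696
```

```bash
python3 - <<'E'
from h import *
eyes.get_image('side');eyes.get_image('side');st()
E
```

```text
t 107.35 p [ 0.3701 -0.0961  0.0387] x [-0.001 -1.     0.002] z [-0.002 -0.002 -1.   ] F [ 0.42 -0.28 -3.14] M [-0.044  0.122 -0.017] w 0.691 q [-0.37  0.43  0.63  2.38 -0.57  0.47 -0.83]
```

Request:
play_rows:
  rows:
    - [[0,0,0],[0,0,0],0.6]
    - [[0,0,0],[0,0,0],1]
    - [[0,0,0],[0,0,0],1]
    - [[0,0,-0.06],[0,0,0],1]
    - [[0,0,-0.14],[0,0,0],1]
    - [[0,0,-0.22],[0,0,0],1]
    - [[0,0,-0.3],[0,0,0],1]
    - [[0,0,-0.35],[0,0,0],1]
    - [[0,0,-0.35],[0,0,0],1]

```text
clock: 108.25
position: [0.3714, -0.0949, 0.2171]
ee_rot: [-2.218, 2.217, -0.004]
force: [1.0, -0.1, -1.0]
width: 1.0
```

```bash
python3 - <<'E'
from h import *
D=DOWN(np.radians(-39))
s=st();rel([.616,.012,.21],D)
E
```

```text
t 108.25 p [ 0.3714 -0.0949  0.2171] x [ 0.001 -1.    -0.002] z [ 0.006  0.002 -1.   ] F [ 1.03 -0.11 -1.05] M [-0.025  0.203  0.06 ] w 1.0 q [-0.85  0.01  1.01  2.19 -0.01  0.94 -1.4 ]
shift [-0.213, -0.489, 0.017] turn [-0.006, -0.001, -0.849]
```

Request:
play_rows:
  rows:
    - [[-0.03,-0.07,0],[0,0,-0.12],0.1]
    - [[-0.07,-0.16,0],[0,0,-0.25],0.1]
    - [[-0.11,-0.25,0],[0,0,-0.38],0.1]
    - [[-0.15,-0.34,0],[0,0,-0.51],0.1]
    - [[-0.19,-0.43,0],[0,0,-0.64],0.1]
    - [[-0.212,-0.49,0.05],[0,0,-0.76],0.1]
    - [[-0.212,-0.49,0.11],[0,0,-0.85],0.1]
    - [[-0.212,-0.49,0.11],[0,0,-0.85],0.1]
    - [[-0.212,-0.49,0.11],[0,0,-0.85],0.1]

```text
clock: 109.15
position: [0.6134, 0.0101, 0.1586]
ee_rot: [2.957, -1.054, -0.003]
force: [-0.0, 0.6, 0.5]
width: 0.55
```

```bash
python3 - <<'E'
from h import *
D=DOWN(np.radians(-39)); eyes.get_image('scene'); snap('wrist','w26'); 
s=st();rel([.616,.012,.094],D)
E
```

```text
t 109.25 p [0.6145 0.0102 0.1605] x [ 0.775 -0.632  0.001] z [ 0.001 -0.001 -1.   ] F [-0.5  -0.39 -0.3 ] M [-0.091  0.086 -0.018] w 0.547 q [-0.55  0.55  0.67  1.73 -0.4   1.   -0.42]
shift [-0.0, -0.005, 0.133] turn [-0.0, -0.001, -0.003]
```

View pics/w26.png

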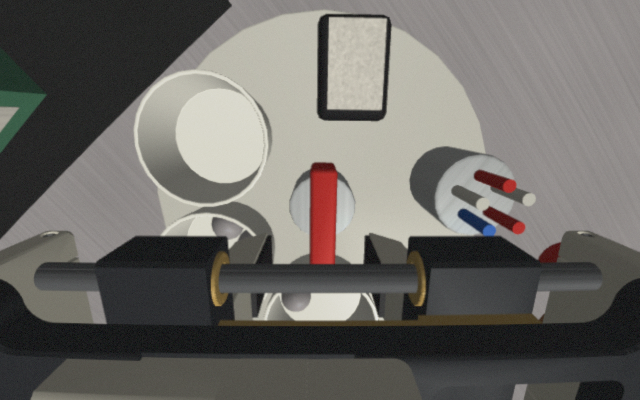

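Request:
play_rows:
  rows:
    - [[0.001,-0.005,0.05],[0,0,0],0.1]
    - [[0.001,-0.005,0.1],[0,0,0],0.1]
    - [[0.001,-0.005,0.133],[0,0,0],0.1]
    - [[0.001,-0.005,0.133],[0,0,0],0.1]
    - [[0.001,-0.005,0.133],[0,0,0],-1]
    - [[0.001,-0.005,0.133],[0,0,0],-1]
    - [[0.001,-0.005,0.133],[0,0,0],-1]
    - [[0.001,-0.005,0.133],[0,0,0],-1]
    - [[0.001,-0.005,0.133],[0,0,0],-1]
  newtons: 30

```text
clock: 110.15
position: [0.619, 0.0108, 0.0939]
ee_rot: [2.96, -1.05, 0.01]
force: [10.2, -5.6, -1.8]
width: 0.194
```

Request:
play_rows:
  rows:
    - [[0,0,0],[0,0,-0.06],-1]
    - [[0,0,0],[0,0,-0.15],-1]
    - [[0,0,0],[0,0,-0.26],-1]
    - [[0,0,0],[0,0,-0.37],-1]
    - [[0,0,0],[0,0,-0.48],-1]
    - [[0,0,0],[0,0,-0.59],-1]
    - [[0,0,0],[0,0,-0.7],-1]
    - [[0,0,0],[0,0,-0.81],-1]
    - [[0,0,0],[0,0,-0.91],-1]
    - [[0,0,0],[0,0,-1],-1]

```text
clock: 111.15
position: [0.62, 0.0092, 0.0939]
ee_rot: [3.083, 0.572, 0.01]
force: [11.7, -7.5, -8.2]
width: 0.217
```

```bash
python3 - <<'E'
from h import *
for _ in range(4):snap('scene','c27')
s=st(); x=R.from_rotvec(s['ee_rot']).as_matrix()[:,0]; print(np.degrees(np.arctan2(x[1],x[0])))
E
```

```text
t 111.35 p [0.6199 0.0107 0.0939] x [0.934 0.357 0.006] z [ 0.007 -0.003 -1.   ] F [12.55 -4.38 -6.18] M [-0.986 -2.098 -0.07 ] w 0.196 q [-0.33  0.58  0.33  1.76 -0.24  0.83  0.48]
20.89643507870889
```

Turned to ~60° further. Release and rise.

Request:
play_rows:
  rows:
    - [[0,0,0],[0,0,0],-0.3]
    - [[0,0,0],[0,0,0],0]
    - [[0,0,0],[0,0,0],0.1]
    - [[0,0,-0.05],[0,0,0],0.1]
    - [[0,0,-0.12],[0,0,0],0.1]
    - [[0,0,-0.2],[0,0,0],0.1]
    - [[0,0,-0.24],[0,0,0],0.5]
    - [[0,0,-0.24],[0,0,0],1]
  newtons: 50

```text
clock: 112.15
position: [0.6179, 0.0127, 0.2163]
ee_rot: [3.088, 0.572, 0.008]
force: [0.3, -0.8, -0.2]
width: 0.681
```

```bash
python3 - <<'E'
from h import *
snap('side','s28');snap('scene','c28');st()
import m
m.tins('c28');m.tins('s28')
a=cv2.imread('pics/s28.png')[110:360,210:410]; cv2.imwrite('pics/z9.png',cv2.resize(a,None,fx=2.4,fy=2.4,interpolation=cv2.INTER_CUBIC))
rel([.370,-.096,.16],DOWN(np.radians(-90)))
E
```

```text
t 112.25 p [0.616  0.0129 0.2127] x [ 0.933  0.359 -0.   ] z [-0. -0. -1.] F [ 0.6   1.03 -0.74] M [-0.015 -0.018 -0.019] w 0.764 q [-0.37  0.45  0.38  1.65 -0.18  1.08  0.43]
c28 ztop 0.071 px [291 126  16  44 403] [ 387.1 -109.9] [170.5  46.3] 12.9
c28 ztop 0.074 px [412 146  21  47 877] [394.8 282.5] [167.8  61.6] 3.4
c28 ztop 0.076 px [206 152  42  47 924] [ 528.9 -301.8] [ 63.7 166.7] 79.0
s28 ztop 0.138 px [  65   24   62   50 2431] [-364.3 1393.1] [289.9 603.6] 11.7
s28 ztop 0.073 px [235 150  50  15 527] [389.2 267.5] [169.9  64.7] 1.5
s28 ztop 0.07 px [237 222  60  21 890] [ 373.5 -107.6] [ 64.4 166.3] 89.7
s28 ztop 0.073 px [397 268  27  19 300] [ 725.4 -343.3] [56.4 70.2] 66.6
s28 ztop 0.076 px [ 300  270   65   19 1215] [ 523.7 -311.4] [ 61.4 167.7] 80.1
shift [-0.537, 0.027, 0.106] turn [0.001, -0.0, 1.85]
```

View pics/z9.png

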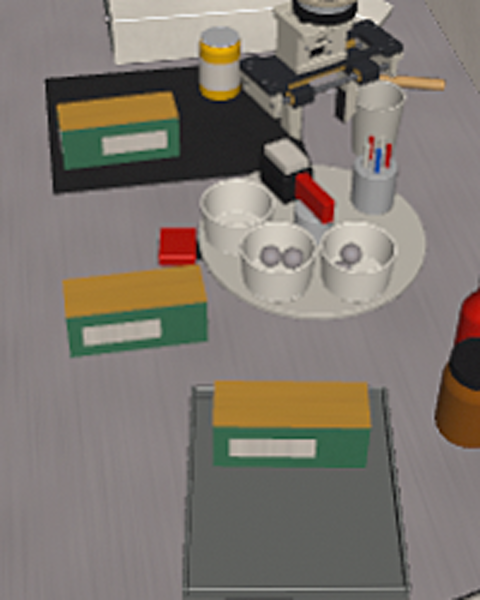

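View pics/c28.png

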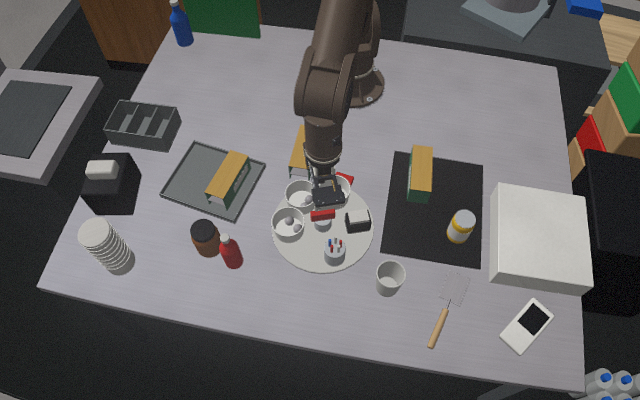

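Request:
play_rows:
  rows:
    - [[-0.06,0.003,0],[0,0,-0.12],1]
    - [[-0.13,0.006,0],[0,0,-0.25],1]
    - [[-0.2,0.01,0],[0,0,-0.38],1]
    - [[-0.27,0.013,0],[0,0,-0.5],1]
    - [[-0.34,0.017,0],[0,0,-0.62],1]
    - [[-0.41,0.02,0],[0,0,-0.74],1]
    - [[-0.48,0.024,0],[0,0,-0.87],1]
    - [[-0.535,0.027,0.03],[0,0,-1],1]
    - [[-0.535,0.027,0.07],[0,0,-1],1]
    - [[-0.535,0.027,0.09],[0,0,-1],1]

```text
clock: 113.25
position: [0.3693, -0.0958, 0.1661]
ee_rot: [-2.389, -2.038, 0.004]
force: [0.2, -0.7, -0.5]
width: 0.998
```

```bash
python3 - <<'E'
from h import *
eyes.get_image('side');st()
D=DOWN(np.radians(90));rel([.371,-.096,.14],D);rel([.371,-.096,.0395],D)
E
```

```text
t 113.3 p [ 0.3696 -0.0955  0.1654] x [ 0.157  0.988 -0.001] z [-0.004 -0.    -1.   ] F [ 0.56 -0.48 -0.87] M [0.042 0.089 0.035] w 1.006 q [-0.11  0.12  0.25  2.23 -0.04  0.8   1.58]
shift [-0.001, 0.003, 0.051] turn [-0.004, 0.001, -0.151]
shift [-0.0, 0.004, 0.252] turn [-0.004, 0.001, -0.151]
```

Request:
play_rows:
  rows:
    - [[-0.001,0.003,0.05],[0,0,-0.1],1]
    - [[-0.001,0.003,0.1],[-0.004,0,-0.151],1]
    - [[0,0.003,0.17],[-0.004,0,-0.151],1]
    - [[0,0.004,0.22],[-0.004,0,-0.151],1]
    - [[0,0.004,0.252],[-0.004,0,-0.151],1]
    - [[0,0.004,0.252],[-0.004,0,-0.151],1]
    - [[0,0.004,0.252],[-0.004,0,-0.151],0]
    - [[0,0.004,0.252],[-0.004,0,-0.151],-1]
    - [[0,0.004,0.252],[-0.004,0,-0.151],-1]
    - [[0,0.004,0.252],[-0.004,0,-0.151],-1]

```text
clock: 114.3
position: [0.3739, -0.0962, 0.0426]
ee_rot: [2.217, 2.219, 0.005]
force: [-0.1, -0.3, -0.4]
width: 0.705
```

```bash
python3 - <<'E'
from h import *
eyes.get_image('side');eyes.get_image('side');eyes.get_image('side');st()
D=DOWN(np.radians(80));rel([.4997,-.4245,.15],D)
E
```

```text
t 114.45 p [ 0.3739 -0.0962  0.0425] x [-0.001  1.    -0.001] z [ 0.005 -0.001 -1.   ] F [-0.63  0.37  7.37] M [ 0.121  0.204 -0.033] w 0.695 q [-0.03  0.37  0.18  2.35 -0.15  0.43  1.85]
shift [-0.657, 0.252, -0.213] turn [0.005, 0.001, 0.168]
```

Request:
play_rows:
  rows:
    - [[0,0,-0.05],[0,0,0],-1]
    - [[0,0,-0.12],[0,0,0],-1]
    - [[-0.03,0.01,-0.19],[0,0,0],-1]
    - [[-0.1,0.04,-0.24],[0,0,0.03],-1]
    - [[-0.18,0.07,-0.255],[0,0,0.06],-1]
    - [[-0.26,0.1,-0.255],[0,0,0.09],-1]
    - [[-0.34,0.13,-0.255],[0,0,0.12],-1]
    - [[-0.42,0.16,-0.255],[0,0,0.15],-1]
    - [[-0.5,0.19,-0.255],[0,0,0.168],-1]
    - [[-0.57,0.22,-0.255],[0,0,0.168],-1]

```text
clock: 115.45
position: [0.4829, -0.3828, 0.1698]
ee_rot: [2.406, 2.016, 0.003]
force: [0.3, 0.2, -2.5]
width: 0.695
```

```bash
python3 - <<'E'
from h import *
eyes.get_image('side');eyes.get_image('side');st()
D=DOWN(np.radians(80));rel([.4997,-.4245,.13],D)
E
```

```text
t 115.55 p [ 0.4832 -0.3862  0.1698] x [ 0.178  0.984 -0.004] z [ 0.004 -0.005 -1.   ] F [-0.31 -0.34 -3.07] M [0.012 0.013 0.023] w 0.693 q [ 0.33  0.49  0.38  1.7  -0.21  0.99  2.17]
shift [-0.069, 0.046, 0.08] turn [0.004, 0.004, -0.004]
```

Request:
play_rows:
  rows:
    - [[-0.035,0.023,0],[0.004,0.004,0],-1]
    - [[-0.069,0.046,0.03],[0.004,0.004,-0.004],-1]
    - [[-0.069,0.046,0.08],[0.004,0.004,-0.004],-1]
    - [[-0.069,0.046,0.08],[0.004,0.004,-0.004],-1]
    - [[-0.069,0.046,0.08],[0.004,0.004,-0.004],-1]

```text
clock: 116.05
position: [0.4994, -0.4179, 0.13]
ee_rot: [-2.399, -2.021, -0.004]
force: [0.3, 0.9, -1.9]
width: 0.693
```

```bash
python3 - <<'E'
from h import *
snap('side','s29');snap('scene','c29');st()
D=DOWN(np.radians(80));rel([.4997,-.4245,.048],D)
E
```

```text
t 116.15 p [ 0.5003 -0.4187  0.1315] x [0.169 0.986 0.004] z [ 0.001  0.003 -1.   ] F [ 0.22  0.18 -1.93] M [-0.012 -0.041 -0.01 ] w 0.694 q [ 0.38  0.59  0.36  1.64 -0.24  0.96  2.23]
shift [-0.012, 0.001, 0.167] turn [0.001, -0.003, 0.004]
```

View pics/s29.png

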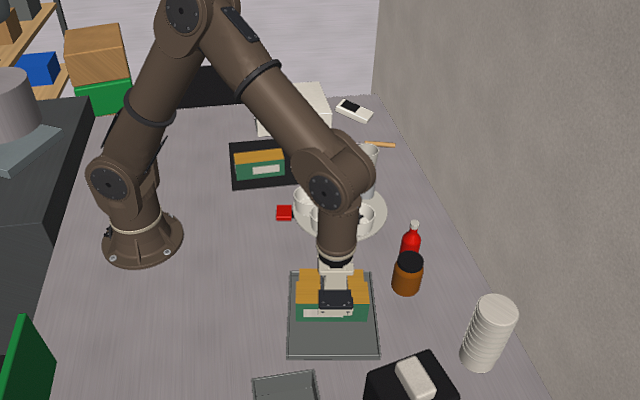

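View pics/c29.png

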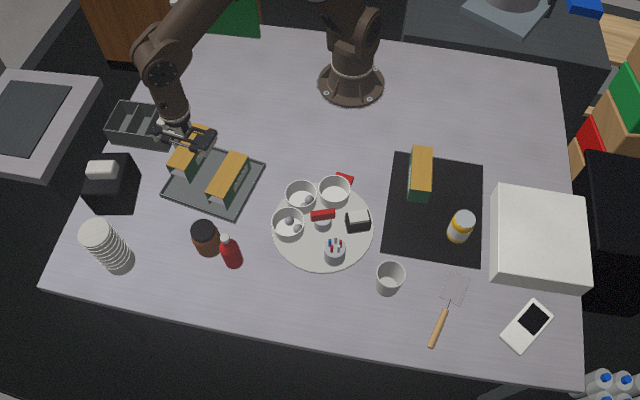

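Request:
play_rows:
  rows:
    - [[-0.008,0.001,0.03],[0,0,0],-1]
    - [[-0.01,0.001,0.07],[0,0,0],-1]
    - [[-0.01,0.001,0.11],[0,0,0],-1]
    - [[-0.01,0.001,0.14],[0,0,0],-1]
    - [[-0.01,0.001,0.158],[0,0,0],-1]
    - [[-0.01,0.001,0.165],[0,0,0],-1]
    - [[-0.01,0.001,0.165],[0,0,0],-1]
    - [[-0.01,0.001,0.165],[0,0,0],-1]

```text
clock: 116.95
position: [0.5, -0.4241, 0.0484]
ee_rot: [-2.402, -2.023, -0.005]
force: [0.5, -0.1, -2.9]
width: 0.694
```

```bash
python3 - <<'E'
from h import *
eyes.get_image('side');snap('side','s30');st()
E
```

```text
t 117.05 p [ 0.4999 -0.424   0.0482] x [0.17  0.985 0.003] z [ 0.001  0.003 -1.   ] F [ 0.14 -0.51 -3.07] M [0.009 0.025 0.01 ] w 0.695 q [ 0.42  0.69  0.32  1.69 -0.29  0.81  2.27]
```

Request:
play_rows:
  rows:
    - [[0,0,0.002],[0,0,0],-1]
    - [[0,0,0.002],[0,0,0],-1]

```text
clock: 117.25
position: [0.4999, -0.424, 0.0478]
ee_rot: [-2.402, -2.023, -0.005]
force: [-2.3, 1.7, 5.6]
width: 0.7
```

Request:
play_rows:
  rows:
    - [[0,0,0.002],[0,0,0],-1]
    - [[0,0,0.002],[0,0,0],-1]

```text
clock: 117.45
position: [0.4999, -0.424, 0.0477]
ee_rot: [-2.402, -2.023, -0.006]
force: [-4.9, 5.3, 15.2]
width: 0.694
```

Touching. Release and rise.

Request:
play_rows:
  rows:
    - [[0,0,-0.002],[0,0,0],-1]
    - [[0,0,-0.002],[0,0,0],0.6]
    - [[0,0,-0.002],[0,0,0],1]
    - [[0,0,-0.002],[0,0,0],1]
    - [[0,0,-0.06],[0,0,0],1]
    - [[0,0,-0.14],[0,0,0],1]
    - [[0,0,-0.22],[0,0,0],1]
    - [[0,0,-0.3],[0,0,0],1]
    - [[0.1,0,-0.36],[0,0,0],1]
    - [[0.2,0,-0.36],[0,0,0],1]

```text
clock: 118.45
position: [0.5159, -0.3356, 0.2294]
ee_rot: [2.404, 2.015, 0.006]
force: [1.1, 1.4, -0.3]
width: 0.997
```

```bash
python3 - <<'E'
from h import *
snap('side','s31');snap('scene','c31');st()
import m
m.tins('c31');m.tins('s31')
E
```

```text
t 118.55 p [ 0.5189 -0.3253  0.2266] x [0.161 0.987 0.008] z [ 0.004  0.008 -1.   ] F [-0.18  0.54 -0.68] M [ 0.051 -0.037  0.014] w 0.997 q [ 0.21  0.43  0.38  1.64 -0.18  1.11  2.06]
c31 ztop 0.075 px [174 141  42  45 873] [ 505.  -417.8] [ 64.9 168.3] 79.5
c31 ztop 0.073 px [412 147  21  46 875] [395.3 282.3] [167.   61.5] 3.7
c31 ztop 0.075 px [206 152  42  47 921] [ 528.9 -301.8] [ 63.8 166.7] 79.1
s31 ztop 0.138 px [  65   24   60   51 2402] [-364.2 1393.6] [290.2 603.3] 11.8
s31 ztop 0.073 px [235 150  50  15 527] [389.5 267.5] [170.5  64.7] 1.5
s31 ztop 0.072 px [397 266  27  21 320] [ 725.3 -340.3] [61.8 71.3] 64.6
s31 ztop 0.076 px [ 300  270   65   19 1208] [ 523.7 -311.4] [ 61.3 167.7] 80.1
s31 ztop 0.076 px [ 298  306   70   22 1506] [ 499.6 -427.8] [ 62.3 168. ] 80.0
```

View pics/s31.png

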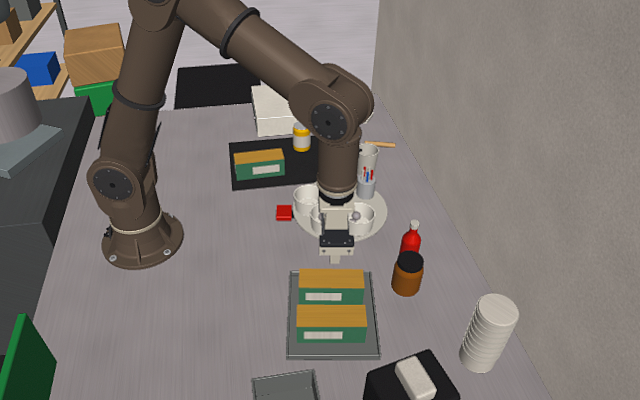

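View pics/c31.png

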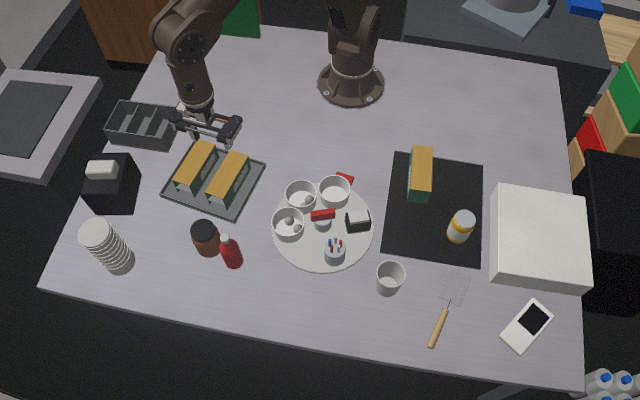

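```bash
python3 - <<'E'
from h import *
for _ in range(6): snap('scene','c32')
s=st(); print(s['dq'].round(3)); import m; m.tins('c32')
print(arm.sign_off())
E
```

```text
t 118.85 p [ 0.5145 -0.3345  0.2252] x [0.172 0.985 0.003] z [-0.     0.003 -1.   ] F [ 0.99  0.12 -0.12] M [ 0.048 -0.013  0.002] w 0.999 q [ 0.22  0.44  0.39  1.64 -0.18  1.11  2.06]
[ 0.004  0.001 -0.005 -0.001 -0.001  0.002 -0.002]
c32 ztop 0.076 px [174 141  42  46 874] [ 505. -418.] [ 65.  168.1] 79.8
c32 ztop 0.073 px [412 146  21  47 873] [395.  283.1] [167.4  61.8] 2.4
c32 ztop 0.075 px [206 152  42  47 927] [ 528.9 -301.8] [ 63.7 166.7] 79.0
the job is handed in; nothing more can be done
None
```

I found two of the three tins stocked, poured each into its own bowl and stood both upright in the wash tray. I left the third, nearly empty tin upright on the mat. The job was handed in at about 119 s, with the arm still and touching nothing.

- **Stocked tins:**
  - Each of the two lost about 1.7 N while pouring, which is two balls. The pictures show two balls in bowl 0 and two in bowl 1.
  - After each pour I set the emptied tin on the counter for a moment and turned the table on one click. Then I moved the tin to the tray.
  - The empty bowl 2 now faces the gate.
- **Nearly empty tin:** The tin on the mat nearest the turntable on the robot's side weighs about 0.26 kg, too light to hold two balls. It was never tilted past 12 degrees.
- **Final check:** The last pictures show both tray tins seated in their two places. The mat tin had not moved since I put it back, and I saw nothing else out of place.

**Checks that disagreed:**
- **Second poured tin:** Its first tilt test gave a shift of only about 0.083 N m, which looked like one ball, while its weight of 0.476 kg called for at least two. I tested it again with slow 14 degree tilts before pouring and got about 0.165 N m. The two balls had probably been lying in line.
- **Mat tin:** The raw moment from its 12 degree tilts mixes in the hand's own weight, so I judged that tin mainly by its weight. The weight-corrected tilt result suggests it holds one ball.
- **Counter contact:** Setting the first tin down on the counter pressed about 40 N through the tin. That was the held tin pressing, not the arm or the gripper's body.

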